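Reload the bottle rack and lock its keeper bar

ROBOT

A 6-joint arm with a two-finger parallel gripper is mounted at the origin on the work surface. World frame = base frame: x ahead of the robot, y to its left, z up, the work surface at z = 0. Lengths are in m, angles in degrees, forces in N, time in s.
With the tool pointing down it reaches from about 0.375 to 0.825 m from the base axis. Payload 5.5 kg.
Tool frame: the origin (TCP) lies midway between the tips of the shut fingers; the grasp point (between the pads) lies 19 mm behind it; x points along the fingers, y is the direction in which the jaws open and shut, and the axes are right-handed (so a half turn about x gives the same grasp; the last joint's range is limited). The gripper opens to 85 mm and grips with 20 to 120 N. Pads are 22 mm wide; open, the fingers measure 114 mm over their backs; the gripper's body (76 mm by 85 mm) begins 54 mm behind the grasp point. The pads swing forward as they close: fully open they stand 13 mm farther back than shut.
Start: joints at [71.161, 17.962, -2.699, 69.339, 0, 90], TCP at [0.194, 0.568, 0.2] pointing down, gripper open.
Joint ranges: [-152.73, 152.73], [-39.44, 99.34], [-58.76, 71.6], [-118.89, 123.64], [-81.53, 83.1], [-180, 180]. Speed limits (degrees/s): [136.94, 136.94, 172.46, 180, 180, 180].

INTERFACE

Orientations are given as [roll, pitch, yaw] about the fixed x, y, z axes, in that order (R = Rz(yaw) Ry(pitch) Rx(roll)).
In Python, from rig import manip gives the robot as it stands. The module is installed in compiled form; this text tells all that it offers.
- The arm moves only by the tool arm_command, never from a script. Its argument "rows" is a list of rows, each an object with "xyz": the shift along the tool's x, y, z in cm, a list of three; "twist": the turn about the tool's x in rad. A call has 1 to 10 rows; each row is the pose to reach, as a shift and turn from the pose measured when the call began, along the tool's axes at that moment; what a row does not reach only later rows make up. A row lasts 1/10 s, in which the tool goes at most 50 mm and 8.59 degrees, less where a joint would pass 70% of its speed; a pose out of reach is approached as far as the arm can. A call with a gripper value outside its range is refused whole. "grip" is the closure, from 0 (fully open) to 1 (shut), set as the call begins (left out, the last holds). The fingers move at their own pace and stop on an object; "force" is the grip in N (left out, the last holds). Time passes only in rows, so rows that repeat a pose let the fingers close. It gives the time, the measured TCP pose, the force and the opening at its end, in the units of the state.
- manip.observe(): the state, without advancing time (a new reading comes with each control period).
- manip.capture(name): name is "scene" or "top" or "wrist"; returns a dict with "pixels" (384x512x3 uint8, red, green, blue), "vfov" (degrees; the focal length in pixels is half the picture's height over the tangent of half this angle, whatever the lens; pixels are square), "cx", "cy" (the principal point, pixels), "R" (3x3) and "t" (3): a world point X has camera coordinates R X + t; the wrist camera has in their place "hand_eye" (4x4, takes a point from camera to tool coordinates, whose origin is the TCP and whose axes are the tool frame's). Camera axes: x right, y down, z forward; pixel columns grow to the right and rows downward; lengths in m; the calibration is good to about 2 mm. The wrist camera is an equidistant fisheye: a pixel r from the principal point sees the ray r / f radians off the axis. A picture is of the moment at which its call begins: read the wrist's pose just before it. There is no depth.
- manip.job_done(): hands the job in, once; it reports no verdict.
Trained networks look in the newest picture that a camera, given by its name, has taken for a name from the list of things; names that differ only in an ending like _2 or _b are one class to them, and where a whole thing is asked for, a point or a joint stands for the part that bears it (a point fixed in the world has none). Each returns a list of dicts, best first, with "p" (0 to 1); they miss things now and then, are a little off and sometimes report something else, mostly with a low value. They report only what shows in the picture. A call takes as long as a camera call. They do not tell look-alikes from the thing itself.
- manip.search_frame(label, camera): "extent" ([left, top, right, bottom] as shares, 0 to 1, of the picture: columns of its width, rows of its height, round what is visible of it).
- manip.cut_out(label, camera): "mask" (384x512 bool, what is visible of it) and "extent" ([left, top, right, bottom] as shares, 0 to 1, of the picture: columns of its width, rows of its height, round what is visible of it).
The state is a dict: "t": time; "joints": joint angles; "qvel": joint speeds; "joint_efforts": joint torques, N m; "tcp_pos": TCP position; "ee_rot": TCP orientation; "wrist_force": force on the tool from outside, world axes, zero at the start; "wrist_torque": the same for the moment, N m; "gripper_width": opening from 0.0 (shut) to 1.0 (fully open).
Only numpy, scipy, OpenCV 4.12 (cv2) and the standard library are available. Lean on these libraries where they do the work, as an engineer would, in place of code of your own. Each camera call takes 0.05 s, during which the arm holds its last target.

TASK

Swing the red keeper bar of the bottle rack wide open, as far as it goes. Then set the blue-capped bottle of fresh standard gently in the middle of the balance pan without pushing the pan down to its stop, and let go of it for two seconds so that it is weighed; move the red-capped empty bottle off the rack to stand in the grey tray, and stand the blue-capped bottle and every black-capped amber bottle that is there upright on the rack's raised shelf, in any order, midway between the shelf's front and back edges. When all are loaded, swing the keeper bar fully shut until it snaps into its catch, leaving the other glassware on the bench where it is.

Things in the scene. Friction and masses are not known exactly. Their poses are not given: they have to be found in the camera images.
- amber0: round lab bottle, amber glass with black cap, 105 mm tall: body 56 mm diameter up to 66 mm, shoulder narrowing to a neck, screw cap 40 mm diameter from 81 to 105 mm height, about 300 g. Origin: centre of its underside, z up. May be absent. Stands on the bench at the start.
- amber1: round lab bottle, amber glass with black cap, 105 mm tall: body 56 mm diameter up to 66 mm, shoulder narrowing to a neck, screw cap 40 mm diameter from 81 to 105 mm height, about 300 g. Origin: centre of its underside, z up. May be absent. Stands on the bench at the start.
- amber2: round lab bottle, amber glass with black cap, 105 mm tall: body 56 mm diameter up to 66 mm, shoulder narrowing to a neck, screw cap 40 mm diameter from 81 to 105 mm height, about 300 g. Origin: centre of its underside, z up. May be absent. Stands on the bench at the start.
- standard: round lab bottle, clear glass with blue cap, 105 mm tall: body 56 mm diameter up to 66 mm, shoulder narrowing to a neck, screw cap 40 mm diameter from 81 to 105 mm height, about 350 g. Origin: centre of its underside, z up. Stands on the bench at the start.
- empty: round lab bottle, clear glass with red cap, 105 mm tall: body 56 mm diameter up to 66 mm, shoulder narrowing to a neck, screw cap 40 mm diameter from 81 to 105 mm height, about 150 g. Origin: centre of its underside, z up. Stands somewhere on the rack's shelf at the start.
- tray: loose grey open tray 130 x 130 mm, 30 mm high, walls and floor 5 mm thick; origin: centre of its underside.
- rack: fixed bottle rack, origin: centre of its underside; own x points from its front (keeper bar side) to its back, own y along the shelf. White shelf 60 mm deep, 320 mm long, centred, top 80 mm above the bench, no lips. Steel back rail 8 mm thick at x = 42 mm, 130 mm up. Posts at the front corners (x about -42 mm; hinge at y = 170, catch at y = -155) reach 144 mm up.
- place0 (a point): blue dot on top of the rack's shelf, one of four bottle places 72 mm apart (y = -108 mm in the rack's frame, on the shelf's centre line)
- place1 (a point): blue dot on top of the rack's shelf, one of four bottle places 72 mm apart (y = -36 mm in the rack's frame, on the shelf's centre line)
- place2 (a point): blue dot on top of the rack's shelf, one of four bottle places 72 mm apart (y = 36 mm in the rack's frame, on the shelf's centre line)
- place3 (a point): blue dot on top of the rack's shelf, one of four bottle places 72 mm apart (y = 108 mm in the rack's frame, on the shelf's centre line)
- keeper (a joint): angle of the red keeper bar about its upright hinge, rad: 0 = fully shut, in front of and along the shelf; grows as the bar swings out towards the robot (clockwise from above); 1.25 = fully open. A sprung catch resists from about 0.08 to 0.035, then snaps the bar home. Elsewhere the bar stays where it is left.
- keeper_hinge (a point): hinge axis of the keeper bar at the bar's mid-height, 130 mm above the bench. Bar 10 mm thick, 14 mm high, 343 mm long from the hinge. Shut, it points along the rack's -y; its inner face is then 37 mm in front of the shelf's centre line.
- keeper_grip (a point): point on the bar's upright black handle, a post of 18 mm diameter standing on the bar from 137 to 187 mm above the bench, 180 mm from the hinge; the point is at 170 mm height on the post's axis.
- balance: fixed white balance, 200 x 170 mm, housing 50 mm high; origin: centre of its underside.
- pan_centre (a point): centre of the top face of the round steel pan, 110 mm diameter, 75 mm above the bench when unloaded; moves with the pan.
- balance_pan (a joint): how far the pan is pressed down, m: 0 unloaded, about 0.006 under the blue-capped bottle, stop at 0.015.
- flask0: bystander: amber volumetric flask, 158 mm tall, 68 mm bulb
- flask1: bystander: amber volumetric flask, 158 mm tall, 68 mm bulb
- beaker: bystander: glass beaker, 64 mm diameter, 75 mm tall
- jar: bystander: small jar, 44 mm diameter, 55 mm tall
- washbottle: bystander: white bottle, 60 mm diameter, 150 mm tall
Not all that is in view belongs to the job. Leave any green or pink look-alike of the empty alone.

How it is judged (in metres and radians):
On the way, in this order (a step that is already met when the one before it is completed fails the run):
1. the keeper bar is swung wide open (past 0.8 rad) (value of joint keeper above 0.8 rad), for 0.2 s.
2. the blue-capped bottle stands released and upright within 15 mm of the middle of the balance pan, and the pan is down and still for a second (horizontal distance between standard and pan_centre below 0.015 m and distance between standard and pan_centre below 0.018 m and value of joint balance_pan above 0.003 m and angle between standard's own z axis and vertical below 0.1 rad and contact force between standard and the fingers below 0.1 N and contact force between the arm and balance_pan below 0.1 N and linear speed of standard below 0.02 m/s), for 1 s.
3. with the bar still open, the blue-capped bottle and all amber bottles stand on the shelf and the empty stands in the tray (z of amber0 in the frame of rack between 0.073 and 0.088 m and x of amber0 in the frame of rack between -0.015 and 0.015 m and y of amber0 in the frame of rack between -0.14 and 0.14 m and angle between each of amber0, amber1, amber2, standard's own z axis and vertical below 0.12 rad and linear speed of each of amber0, amber1, amber2, standard, empty below 0.03 m/s and contact force between each of amber0, amber1, amber2, standard, empty and the fingers below 0.1 N and z of amber1 in the frame of rack between 0.073 and 0.088 m and x of amber1 in the frame of rack between -0.015 and 0.015 m and y of amber1 in the frame of rack between -0.14 and 0.14 m and z of amber2 in the frame of rack between 0.073 and 0.088 m and x of amber2 in the frame of rack between -0.015 and 0.015 m and y of amber2 in the frame of rack between -0.14 and 0.14 m and z of standard in the frame of rack between 0.073 and 0.088 m and x of standard in the frame of rack between -0.015 and 0.015 m and y of standard in the frame of rack between -0.14 and 0.14 m and x of empty in the frame of tray between -0.042 and 0.042 m and y of empty in the frame of tray between -0.042 and 0.042 m and z of empty in the frame of tray between -0.005 and 0.015 m and angle between empty's own z axis and vertical below 0.15 rad and value of joint keeper above 0.3 rad), for 0.3 s.
4. the keeper bar is shut in its catch (value of joint keeper below 0.025 rad), for 0.3 s.
At the end, for the whole second after the job is handed in: The blue-capped bottle and all amber bottles present stand upright, released and still on the rack's shelf, within 15 mm of its centre line and 140 mm of its middle; the red-capped empty stands upright and released in the tray; the keeper bar is within 0.025 rad of fully shut, past its catch (z of amber0 in the frame of rack between 0.073 and 0.088 m and x of amber0 in the frame of rack between -0.015 and 0.015 m and y of amber0 in the frame of rack between -0.14 and 0.14 m and angle between each of amber0, amber1, amber2, standard's own z axis and vertical below 0.12 rad and linear speed of each of amber0, amber1, amber2, standard, empty below 0.03 m/s and contact force between each of amber0, amber1, amber2, standard, empty and the fingers below 0.1 N and z of amber1 in the frame of rack between 0.073 and 0.088 m and x of amber1 in the frame of rack between -0.015 and 0.015 m and y of amber1 in the frame of rack between -0.14 and 0.14 m and z of amber2 in the frame of rack between 0.073 and 0.088 m and x of amber2 in the frame of rack between -0.015 and 0.015 m and y of amber2 in the frame of rack between -0.14 and 0.14 m and z of standard in the frame of rack between 0.073 and 0.088 m and x of standard in the frame of rack between -0.015 and 0.015 m and y of standard in the frame of rack between -0.14 and 0.14 m and x of empty in the frame of tray between -0.042 and 0.042 m and y of empty in the frame of tray between -0.042 and 0.042 m and z of empty in the frame of tray between -0.005 and 0.015 m and angle between empty's own z axis and vertical below 0.15 rad and value of joint keeper below 0.025 rad); the robot touches nothing.
It fails at once if the balance pan is pushed down to its stop (value of joint balance_pan above 0.0135 m).
It fails at once if other glassware on the bench is disturbed (moved over 40 mm) (distance of any of flask0, flask1, beaker, jar, washbottle from where it was at the start of the episode above 0.04 m).
Of amber0, amber1, amber2 only 2 to 3 are there at a start; the rules pass over those that are not, and their reading is None.
At some moment in a run one of tray may be knocked a few centimetres aside while the robot is not near it.
It also fails if it takes over 210 s, if anything falls off the work surface, if the arm or the gripper's body presses on something with over 40 N, if the wrist force passes 120 N, or if a joint passes its speed limit or range.

## Working session

There is one attempt and no reset: what is moved stays moved. The work goes in short steps, Python scripts to look and compute and a tool call to move; the robot and the scene stay as the last step left them, time stands still between calls to the robot, and variables do not carry over. Pictures are saved under pics/ and viewed, and the job is handed in when it is done.

Besides the shell and the picture viewer there is one more tool, called after "Emit:" as name(argument=value, ...), one argument or row to a line, values as JSON. arm_command: Moves the arm, as the interface text tells. Its arguments: {"type":"object","properties":{"rows":{"type":"array"},"grip":{"type":"number"},"force":{"type":"number"}},"required":["rows"]}

```bash
ls -la; mkdir -p pics; python3 - <<'E'
from rig import manip
import cv2
s=manip.observe()
for k,v in s.items(): print(k,v)
for n in ("scene","top","wrist"):
    c=manip.capture(n)
    print(n,{k:v for k,v in c.items() if k!='pixels'})
    cv2.imwrite(f'pics/{n}0.png',cv2.cvtColor(c['pixels'],cv2.COLOR_RGB2BGR))
E
```

```text
total 12
drwxr-xr-x  3 agent agent 4096 Dec  6 14:08 .
drwxr-xr-x 23 root  root  4096 Dec  6 14:08 ..
drwxr-xr-x  2 agent agent 4096 Dec  6 14:08 pics
t 0.0
joints [ 7.11601613e+01  1.80045133e+01 -2.75377084e+00  6.93384899e+01
  1.14570343e-03  9.00017034e+01]
qvel [-0.05222703  0.01727151 -0.05603578  0.04049426  0.01966591  0.04082956]
joint_efforts [ 6.43567982e-04 -5.39587533e+01  3.39752448e+01  1.90792250e-02
  1.48136496e-04  7.01639067e-06]
tcp_pos [0.19354846 0.5672741  0.19953472]
ee_rot [ -90.67658672   89.90321923 -109.5181298 ]
wrist_force [-0.71112233  0.46910558  1.1169486 ]
wrist_torque [ 0.00415157  0.00134663 -0.04311084]
gripper_width 1.003027253184301
scene {'vfov': 45.95779907762572, 'cx': 256.365316967473, 'cy': 191.93831877647006, 'R': array([[ 0.8722627 ,  0.4890299 ,  0.0027439 ],
       [ 0.36565678, -0.64846082, -0.66767784],
       [-0.32473512,  0.5833938 , -0.74444528]]), 't': array([-0.44681991, -0.17218293,  1.60198892])}
top {'vfov': 51.51436523383731, 'cx': 269.5226208788203, 'cy': 196.67516048448124, 'R': array([[ 0.00143067, -0.99991365,  0.01306297],
       [-0.99681384, -0.00246777, -0.07972503],
       [ 0.07975038, -0.01290728, -0.9967313 ]]), 't': array([-0.08755184,  0.56465606,  1.36653483])}
wrist {'vfov': 65.70646984690485, 'cx': 252.11640912351263, 'cy': 198.48266528230005, 'hand_eye': array([[ 6.14592818e-04, -2.83480665e-01,  9.58977755e-01,
        -1.72883667e-01],
       [ 9.99999749e-01, -1.64246579e-04, -6.89435589e-04,
        -2.43738505e-04],
       [ 3.52950475e-04,  9.58977938e-01,  2.83480493e-01,
        -7.23864237e-02],
       [ 0.00000000e+00,  0.00000000e+00,  0.00000000e+00,
         1.00000000e+00]])}
```

View pics/scene0.png

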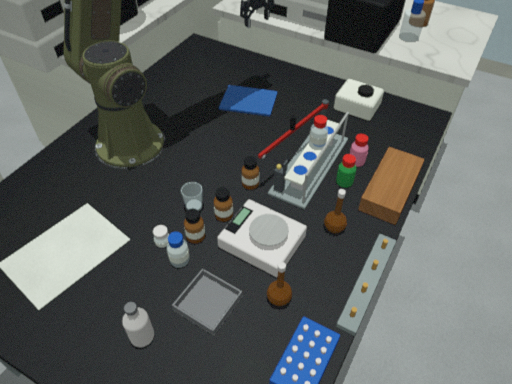

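View pics/top0.png

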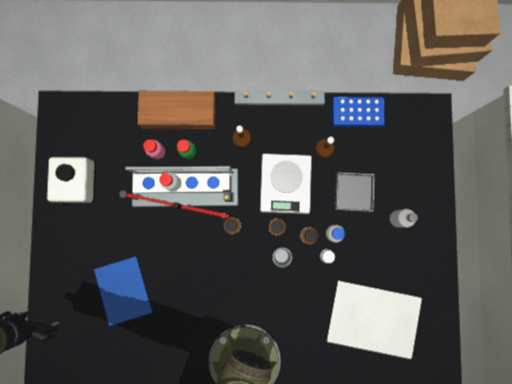

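View pics/wrist0.png

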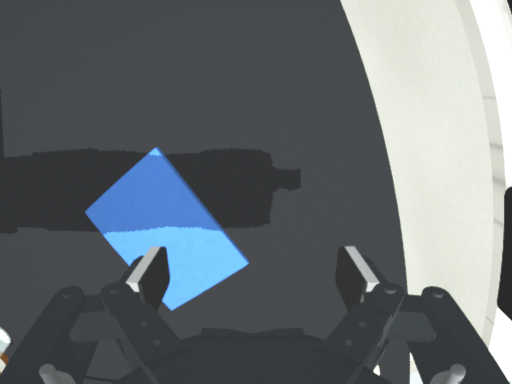

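```bash
cat > h.py <<'E'
import numpy as np, cv2
from rig import manip
from scipy.spatial.transform import Rotation as Ro
def save(c,n): cv2.imwrite(f'pics/{n}.png',cv2.cvtColor(c['pixels'],cv2.COLOR_RGB2BGR))
def f(c): return 192/np.tan(np.radians(c['vfov']/2))
def pose(s=None):
    s=s or manip.observe()
    return Ro.from_euler('xyz',s['ee_rot'],degrees=True).as_matrix(), np.array(s['tcp_pos'])
def ray(c,u,v,P=None):
    """origin,dir world"""
    if 'R' in c:
        d=np.array([(u-c['cx'])/f(c),(v-c['cy'])/f(c),1.]); R=np.array(c['R']);
        return -R.T@c['t'], R.T@d/np.linalg.norm(d)
    R,p=P; dx=np.array([u-c['cx'],v-c['cy']]); r=np.linalg.norm(dx); th=r/f(c)
    d=np.r_[np.sin(th)*dx/max(r,1e-9),np.cos(th)]
    H=np.array(c['hand_eye']); return R@H[:3,3]+p, R@(H[:3,:3]@d)
def atz(c,u,v,z,P=None):
    o,d=ray(c,u,v,P); return (o+d*(z-o[2])/d[2])
def proj(c,X,P=None):
    if 'R' in c:
        q=np.array(c['R'])@X+c['t']; return np.array([c['cx'],c['cy']])+f(c)*q[:2]/q[2]
    R,p=P; H=np.array(c['hand_eye']); q=H[:3,:3].T@(R.T@(np.array(X)-p)-H[:3,3])
    th=np.arctan2(np.linalg.norm(q[:2]),q[2]); return np.array([c['cx'],c['cy']])+f(c)*th*q[:2]/max(np.linalg.norm(q[:2]),1e-9)
def yaw():  # world angle (deg) of tool y axis
    R,p=pose(); return np.degrees(np.arctan2(R[1,1],R[0,1]))
def go(xyz,ya=None):
    """print shift(cm) and twist for a TCP target; ya = wanted world angle of the jaw axis, mod 180"""
    s=manip.observe(); R,p=pose(s); d=R.T@(np.array(xyz)-p)*100
    t=0
    if ya is not None:
        e=(ya-yaw()+90)%180-90; opts=[e,e-180 if e>0 else e+180]
        print('yaw err',e,'j6',s['joints'][5]); t=-np.radians(e)
    print('xyz',np.round(d,2).tolist(),'twist',round(t,3),'| pos',p.round(4),'t',s['t'])
E
python3 - <<'E'
from h import *
R,p=pose(); print(R.round(3))
for n in ("top","scene"):
    c=manip.capture(n)
    for l in ["amber0","standard","empty","tray","rack","keeper","keeper_grip","balance","pan_centre","flask0","beaker","jar","washbottle"]:
        r=manip.search_frame(l,n)
        print(n,l,[(round(q['p'],2),(np.array(q['extent'])*[512,384,512,384]).round(1).tolist()) for q in r if q['p']>.2])
E
```

```text
[[-0.     0.323  0.946]
 [-0.001  0.946 -0.323]
 [-1.    -0.001 -0.   ]]
top amber0 [(0.78, [267.2, 220.5, 285.6, 235.1]), (0.61, [300.2, 223.6, 319.7, 245.5]), (0.47, [159.8, 172.6, 179.0, 187.2])]
top standard [(0.78, [325.8, 223.4, 344.3, 243.4])]
top empty [(0.85, [144.5, 139.2, 162.8, 158.0]), (0.74, [175.0, 141.5, 198.0, 157.5]), (0.65, [266.9, 162.9, 304.3, 190.8]), (0.52, [157.7, 172.4, 181.0, 189.5])]
top tray [(0.96, [336.6, 172.6, 373.2, 208.9])]
top rack [(0.61, [118.7, 166.4, 238.9, 217.8])]
top keeper [(0.75, [127.0, 191.9, 231.4, 217.7])]
top keeper_grip [(0.73, [128.3, 195.5, 227.1, 216.9])]
top balance [(0.86, [258.5, 154.0, 310.5, 212.7])]
top pan_centre [(0.75, [268.9, 162.5, 305.1, 188.8]), (0.22, [118.0, 168.8, 237.2, 219.7])]
top flask0 [(0.59, [318.6, 141.7, 331.9, 157.9]), (0.54, [118.7, 168.7, 237.1, 219.5]), (0.53, [229.6, 127.0, 252.7, 147.3])]
top beaker [(0.67, [274.8, 250.6, 293.9, 266.1])]
top jar [(0.53, [318.4, 249.8, 330.5, 261.2]), (0.25, [336.8, 171.4, 376.1, 211.7])]
top washbottle [(0.79, [392.6, 208.3, 414.6, 224.9]), (0.57, [268.1, 159.9, 303.7
[... 559 characters left out ...]
, 209.4])]
scene keeper [(0.5, [260.6, 103.6, 325.2, 157.9])]
scene keeper_grip [(0.7, [259.7, 104.8, 328.9, 156.9])]
scene balance [(0.84, [219.2, 201.0, 306.5, 275.2]), (0.68, [169.2, 269.3, 244.5, 335.9]), (0.24, [267.7, 261.4, 291.1, 304.0])]
scene pan_centre [(0.75, [250.3, 214.3, 289.5, 243.4]), (0.7, [257.5, 100.5, 345.8, 206.8])]
scene flask0 [(0.91, [322.1, 188.9, 345.9, 233.5]), (0.84, [264.8, 258.9, 294.7, 304.5]), (0.34, [258.4, 105.1, 325.6, 159.1]), (0.27, [248.3, 211.4, 289.1, 248.8])]
scene beaker [(0.88, [183.7, 184.3, 203.6, 207.3])]
scene jar [(0.84, [150.8, 222.4, 169.6, 245.6]), (0.43, [243.9, 156.0, 256.4, 186.9])]
scene washbottle [(0.61, [120.3, 302.9, 153.5, 346.4])]
```

```bash
python3 - <<'E'
import cv2
a=cv2.imread('pics/top0.png')[120:270,100:430]; cv2.imwrite('pics/topz.png',cv2.resize(a,(792,360),interpolation=cv2.INTER_CUBIC))
E
```

```text
(no output)
```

View pics/topz.png

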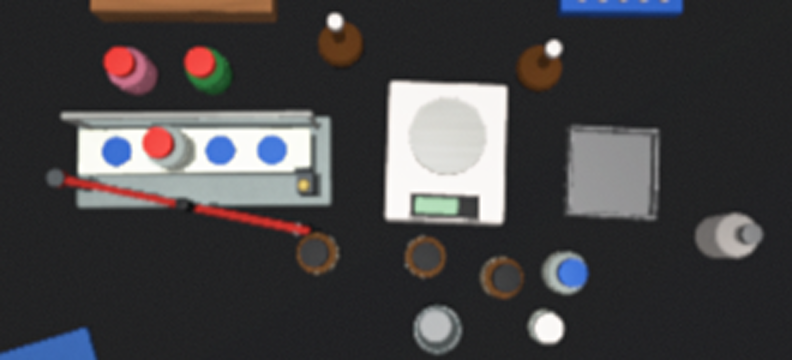

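```bash
python3 - <<'E'
from h import *
c=manip.capture('top')
for n,(u,v),z in [('A',(318,252),.105),('B',(426,256),.105),('C',(503,277),.105),('std',(572,273),.105),('empty',(157,142),.185),('d3',(117,151),.08),('d1',(220,150),.08),('d0',(272,150),.08),('handle',(187,206),.187),('hinge',(55,178),.144),('catch',(306,180),.144),('bartip',(318,234),.137),('pan',(448,136),.075),('tray',(613,172),.015),('trayTL',(567,126),.03),('trayTR',(659,128),.03),('trayBR',(656,218),.03),('washcap',(748,234),.15),('flaskL',(335,20),.158),('flaskR',(553,48),.158),('beaker',(438,325),.07),('jar',(548,326),.055),('green',(200,62),.105),('pink',(119,61),.105)]:
    print(n,atz(c,100+u/2.4,120+v/2.4,z).round(3), )
for n in ['scene']:
    c=manip.capture(n); a=c['pixels'][90:215,210:385]; save({'pixels':cv2.resize(a,None,fx=4,fy=4,interpolation=cv2.INTER_CUBIC)},'scenez')
    for nm,uv,z in [('bar std',(177,239),.105),('emptycap',(320,121),.185),('handle',(293,120),.187)]:
        print(nm,atz(c,*uv,z).round(3))
E
```

```text
A [0.465 0.035 0.105]
B [ 0.46  -0.112  0.105]
C [ 0.432 -0.216  0.105]
std [ 0.437 -0.311  0.105]
empty [0.605 0.237 0.185]
d3 [0.605 0.318 0.08 ]
d1 [0.607 0.175 0.08 ]
d0 [0.607 0.103 0.08 ]
handle [0.523 0.196 0.187]
hinge [0.562 0.38  0.144]
catch [0.56  0.049 0.144]
bartip [0.489 0.033 0.137]
pan [ 0.629 -0.144  0.075]
tray [ 0.584 -0.389  0.015]
trayTL [ 0.65 -0.32  0.03]
trayTR [ 0.647 -0.454  0.03 ]
trayBR [ 0.516 -0.447  0.03 ]
washcap [ 0.489 -0.536  0.15 ]
flaskL [0.773 0.011 0.158]
flaskR [ 0.736 -0.279  0.158]
beaker [ 0.365 -0.129  0.07 ]
jar [ 0.362 -0.285  0.055]
green [0.726 0.2   0.105]
pink [0.727 0.311 0.105]
bar std [ 0.447 -0.313  0.105]
emptycap [0.61  0.226 0.185]
handle [0.537 0.187 0.187]
```

View pics/scenez.png

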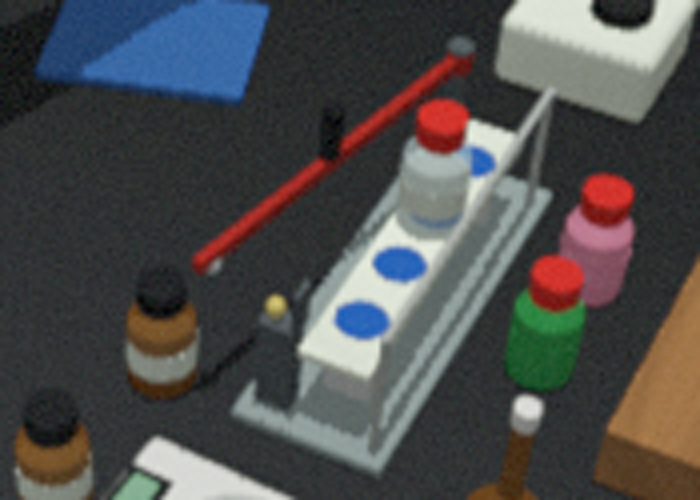

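```bash
python3 - <<'E'
from h import *
go([.52,.20,.30],168)
E
```

```text
yaw err -83.15878285415599 j6 90.0027667560753
xyz [-9.96, -24.28, 42.76] twist 1.451 | pos [0.1937 0.5678 0.2004] t 1.65
```

Emit:
arm_command(
  rows=[
    {"xyz": [-3,0,0],"twist": -0.1},
    {"xyz": [-6,0,0],"twist": -0.2},
  ],
  grip=0,
)

```text
t: 1.85
tcp_pos: [0.1935, 0.567, 0.2601]
ee_rot: [-100.9, 89.9, -108.0]
wrist_force: [-0.5, 0.8, 0.6]
gripper_width: 0.993
```

```bash
python3 - <<'E'
from h import *
print(yaw(),manip.observe()['joints'])
go([.52,.20,.30],168)
E
```

```text
82.8509425381175 [ 7.11606234e+01  1.71687219e+01  3.94557096e+00  7.69254593e+01
 -2.07403100e-03  7.83097193e+01]
yaw err 85.1490574618825 j6 78.30971932079987
xyz [-3.92, -32.36, 36.97] twist -1.486 | pos [0.1935 0.567  0.2601] t 1.85
```

Emit:
arm_command(
  rows=[
    {"xyz": [-4,-4,4.6],"twist": -0.15},
    {"xyz": [-4,-8,9.2],"twist": -0.3},
    {"xyz": [-4,-12,13.8],"twist": -0.45},
    {"xyz": [-4,-16,18.4],"twist": -0.6},
    {"xyz": [-4,-20,23],"twist": -0.75},
    {"xyz": [-4,-24,27.6],"twist": -0.9},
    {"xyz": [-4,-28,32.2],"twist": -1.05},
    {"xyz": [-4,-32.4,37],"twist": -1.2},
    {"xyz": [-4,-32.4,37],"twist": -1.35},
    {"xyz": [-4,-32.4,37],"twist": -1.486},
  ],
)

```text
t: 2.85
tcp_pos: [0.4958, 0.2278, 0.3009]
ee_rot: [-172.1, 89.9, -99.8]
wrist_force: [0.5, 1.1, 0.9]
gripper_width: 1.0
```

```bash
python3 - <<'E'
from h import *
s=manip.observe(); P=pose(s); print(P[1],yaw(),s['joints'])
c=manip.capture('wrist'); save(c,'w1')
print('handle pred',proj(c,[.5265,.2045,.187],P))
E
```

```text
[0.49577232 0.22779876 0.30086039] 162.29968805533755 [ 24.74419719  10.9423345    1.17581798  80.30231595  -0.09988929
 -47.55541344]
handle pred [215.13805118 174.41522975]
```

View pics/w1.png

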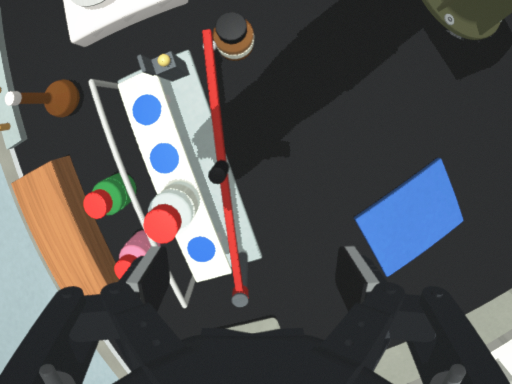

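```bash
python3 - <<'E'
from h import *
s=manip.observe(); P=pose(s)
c=manip.capture('wrist')
for n,u,z in [('handle',(216,169),.187),('d0',(147,109),.08),('d1',(164,158),.08),('d3',(201,249),.08),('hinge',(240,299),.144),('emptycap',(163,224),.185),('amberA',(232,27),.105)]:
    print(n,atz(c,*u,z,P).round(4))
go([.526,.201,.155],168)
E
```

```text
handle [0.5284 0.194  0.187 ]
d0 [0.6118 0.0988 0.08  ]
d1 [0.6115 0.1711 0.08  ]
d3 [0.609  0.3142 0.08  ]
hinge [0.565  0.3736 0.144 ]
emptycap [0.6036 0.2325 0.185 ]
amberA [0.4687 0.0394 0.105 ]
yaw err 6.19691122828263 j6 -47.30066758512031
xyz [14.55, -3.43, -1.37] twist -0.108 | pos [0.4977 0.2253 0.3004] t 2.95
```

Emit:
arm_command(
  rows=[
    {"xyz": [0,-1.7,-0.7],"twist": -0.1},
    {"xyz": [0,-3.7,-1.4],"twist": -0.1},
    {"xyz": [2,-3.7,-1.4],"twist": -0.1},
    {"xyz": [4,-3.7,-1.4],"twist": -0.1},
    {"xyz": [4,-3.7,-1.4],"twist": -0.1},
  ],
  grip=0.5,
  force=30,
)

```text
t: 3.45
tcp_pos: [0.5267, 0.2001, 0.2578]
ee_rot: [154.5, 89.6, -128.1]
wrist_force: [-0.6, -0.1, 0.9]
gripper_width: 0.495
```

```bash
python3 - <<'E'
from h import *
s=manip.observe(); P=pose(s); print(P[1],yaw(),s['gripper_width'])
c=manip.capture('wrist'); save(c,'w2')
go([.526,.199,.15],168)
E
```

```text
[0.52665508 0.200139   0.25784372] 167.48470461076278 0.4954366416888525
yaw err 0.49230284126988977 j6 -56.561169649262226
xyz [10.95, 0.08, -0.11] twist -0.009 | pos [0.5273 0.2004 0.2595] t 3.5
```

View pics/w2.png

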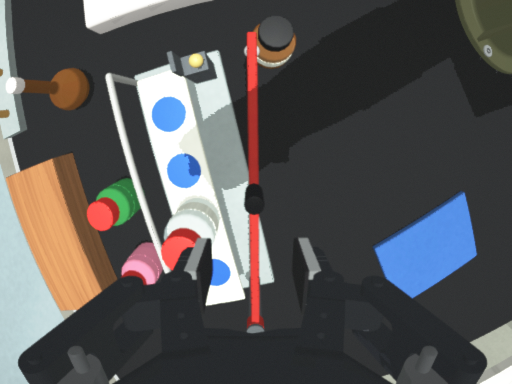

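Emit:
arm_command(
  rows=[
    {"xyz": [3,0,0],"twist": 0},
    {"xyz": [6,0,0],"twist": 0},
    {"xyz": [9,0,0],"twist": 0},
    {"xyz": [10.9,0,0],"twist": 0},
    {"xyz": [10.9,0,0],"twist": 0},
  ],
)

```text
t: 4.0
tcp_pos: [0.5253, 0.1999, 0.149]
ee_rot: [148.5, 89.5, -134.0]
wrist_force: [0.0, -0.5, 0.6]
gripper_width: 0.499
```

Emit:
arm_command(
  rows=[
    {"xyz": [0,0,0],"twist": 0},
    {"xyz": [0,0,0],"twist": 0},
    {"xyz": [0,0,0],"twist": 0},
  ],
  grip=0.72,
)

```text
t: 4.3
tcp_pos: [0.5264, 0.2004, 0.1507]
ee_rot: [158.6, 89.7, -123.9]
wrist_force: [0.2, 0.8, 0.2]
gripper_width: 0.283
```

```bash
python3 - <<'E'
from h import *
s=manip.observe(); P=pose(s); print(P[1],yaw(),s['gripper_width'],s['wrist_force'])
c=manip.capture('wrist'); save(c,'w3')
E
```

```text
[0.52635339 0.20042665 0.15067725] 167.52347724445985 0.28298385062868514 [0.2488807  0.83688509 0.24383503]
```

View pics/w3.png

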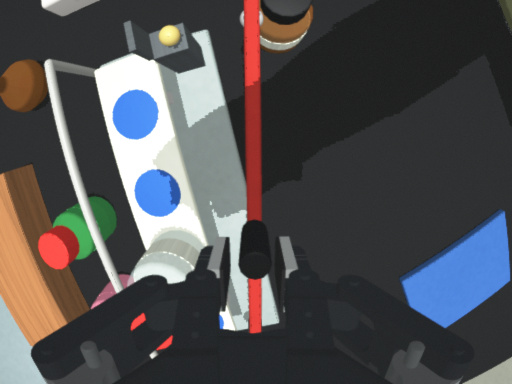

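```bash
cat >> h.py <<'E'
H0=np.array([.5645,.378])
def arc(p0,p1,n,dz=0):
    R,p=pose(); off=p[:2]-(H0+.18*np.array([-np.sin(p0),-np.cos(p0)])); print('off',off.round(4))
    for k in range(1,n+1):
        a=p0+(p1-p0)*k/n; q=H0+.18*np.array([-np.sin(a),-np.cos(a)])
        d=R.T@np.r_[q-p[:2],dz]*100
        want=180-np.degrees(a); e=(want-yaw()+90)%180-90
        print(round(a,2),d.round(1).tolist(),round(-np.radians(e),2))
E
python3 - <<'E'
from h import *
c=manip.capture('wrist');P=pose(); print(atz(c,256,234,.187,P))
arc(.21,.75,10)
E
```

```text
[0.5209305  0.18760915 0.187     ]
off [-0.001  -0.0017]
0.26 [0.0, 0.9, 0.2] 0.05
0.32 [0.0, 1.9, 0.3] 0.1
0.37 [0.0, 2.8, 0.4] 0.15
0.43 [0.0, 3.8, 0.6] 0.21
0.48 [0.0, 4.7, 0.8] 0.26
0.53 [0.0, 5.7, 1.1] 0.32
0.59 [0.0, 6.6, 1.4] 0.37
0.64 [0.0, 7.5, 1.8] 0.42
0.7 [0.0, 8.4, 2.2] 0.48
0.75 [0.0, 9.2, 2.7] 0.53
```

Emit:
arm_command(
  rows=[
    {"xyz": [0,0.9,0.2],"twist": 0.05},
    {"xyz": [0,1.9,0.3],"twist": 0.1},
    {"xyz": [0,2.8,0.4],"twist": 0.15},
    {"xyz": [0,3.8,0.6],"twist": 0.21},
    {"xyz": [0,4.7,0.8],"twist": 0.26},
    {"xyz": [0,5.7,1.1],"twist": 0.32},
    {"xyz": [0,6.6,1.4],"twist": 0.37},
    {"xyz": [0,7.5,1.8],"twist": 0.42},
    {"xyz": [0,8.4,2.2],"twist": 0.48},
    {"xyz": [0,9.2,2.7],"twist": 0.53},
  ],
)

```text
t: 5.4
tcp_pos: [0.442, 0.2465, 0.1508]
ee_rot: [-168.4, 89.6, -121.4]
wrist_force: [0.7, -0.6, 0.2]
gripper_width: 0.278
```

```bash
python3 - <<'E'
from h import *
print(manip.observe()['wrist_force'])
c=manip.capture('wrist');P=pose(); save(c,'w4')
arc(.75,1.26,10)
E
```

```text
[ 0.65261802 -0.55450364  0.24878432]
off [-0.0007  0.0011]
0.8 [0.0, 0.8, -0.0] 0.05
0.85 [-0.0, 1.7, 0.1] 0.1
0.9 [-0.0, 2.6, 0.2] 0.15
0.95 [-0.0, 3.5, 0.3] 0.2
1.0 [-0.0, 4.4, 0.5] 0.25
1.06 [-0.0, 5.3, 0.8] 0.3
1.11 [-0.0, 6.2, 1.1] 0.36
1.16 [-0.0, 7.0, 1.4] 0.41
1.21 [-0.0, 7.8, 1.8] 0.46
1.26 [-0.0, 8.7, 2.2] 0.51
```

View pics/w4.png

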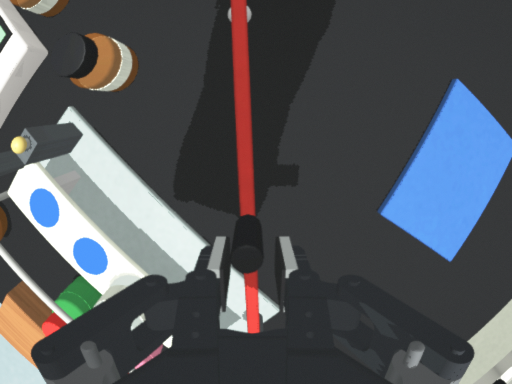

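Emit:
arm_command(
  rows=[
    {"xyz": [0,0.8,0],"twist": 0.05},
    {"xyz": [0,1.7,0.1],"twist": 0.1},
    {"xyz": [0,2.6,0.2],"twist": 0.15},
    {"xyz": [0,3.5,0.3],"twist": 0.2},
    {"xyz": [0,4.4,0.5],"twist": 0.25},
    {"xyz": [0,5.3,0.8],"twist": 0.3},
    {"xyz": [0,6.2,1.1],"twist": 0.36},
    {"xyz": [0,7.0,1.4],"twist": 0.41},
    {"xyz": [0,7.8,1.8],"twist": 0.46},
    {"xyz": [0,8.7,2.2],"twist": 0.51},
  ],
)

```text
t: 6.45
tcp_pos: [0.3929, 0.323, 0.1511]
ee_rot: [-144.8, 89.7, -127.1]
wrist_force: [0.2, -0.5, 1.1]
gripper_width: 0.279
```

```bash
python3 - <<'E'
from h import *
s=manip.observe();print(s['wrist_force'],s['joints'],s['t'])
c=manip.capture('wrist'); save(c,'w5')
c=manip.capture('top'); save(c,'top1')
go(s['tcp_pos'],108)
E
```

```text
[ 0.21093008 -0.46416951  1.08680958] [ 39.47938617   9.98068635 -19.56484493  60.76062427  -0.07303965
  21.81701318] 6.45
yaw err 0.15862204472379915 j6 21.682859402285814
xyz [-0.0, -0.07, -0.0] twist -0.003 | pos [0.3927 0.3237 0.1511] t 6.55
```

View pics/w5.png

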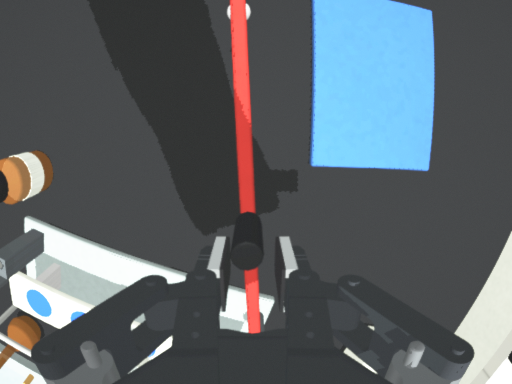

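View pics/top1.png

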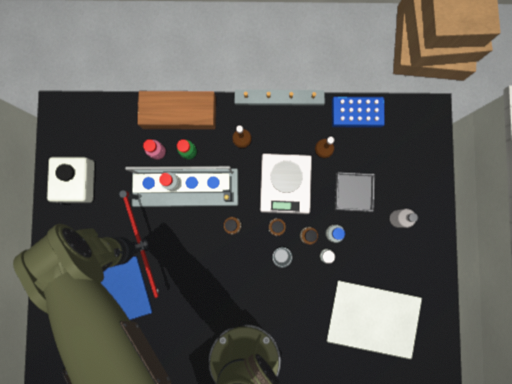

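Emit:
arm_command(
  rows=[
    {"xyz": [0,0.3,0],"twist": 0},
    {"xyz": [0,0.6,0],"twist": 0},
    {"xyz": [0,0.6,0],"twist": 0},
  ],
)

```text
t: 6.85
tcp_pos: [0.3918, 0.327, 0.1511]
ee_rot: [-115.9, 89.5, -98.1]
wrist_force: [2.4, -7.0, 2.3]
gripper_width: 0.282
```

Emit:
arm_command(
  rows=[
    {"xyz": [0,0,0],"twist": 0},
    {"xyz": [0,0,0],"twist": 0},
  ],
  grip=0.4,
)

```text
t: 7.05
tcp_pos: [0.392, 0.327, 0.1512]
ee_rot: [-116.7, 89.5, -98.9]
wrist_force: [0.0, 0.4, -0.9]
gripper_width: 0.593
```

Emit:
arm_command(
  rows=[
    {"xyz": [-3,0,0],"twist": 0},
    {"xyz": [-7,0,0],"twist": 0},
    {"xyz": [-11,0,0],"twist": 0},
    {"xyz": [-11,0,0],"twist": 0},
  ],
)

```text
t: 7.45
tcp_pos: [0.3945, 0.3301, 0.2669]
ee_rot: [-34.8, 89.7, -17.0]
wrist_force: [0.4, 0.2, 0.4]
gripper_width: 0.599
```

```bash
python3 - <<'E'
from h import *
s=manip.observe();print(s['wrist_force'],s['joints'],s['t'])
go([.44,-.31,.26],0)
go([.44,-.31,.26],60)
E
```

```text
[0.37497932 0.20626673 0.43512129] [40.11638919  7.42121867 -7.35771383 75.04157608 -0.27735407 22.24281607] 7.45
yaw err 72.12730795684212 j6 22.24281607366723
xyz [0.82, -62.32, -15.32] twist -1.259 | pos [0.3945 0.3301 0.2669] t 7.45
yaw err -47.87269204315787 j6 22.24281607366723
xyz [0.82, -62.32, -15.32] twist 0.836 | pos [0.3945 0.3301 0.2669] t 7.45
```

Emit:
arm_command(
  rows=[
    {"xyz": [0.8,-4,-1],"twist": -0.13},
    {"xyz": [0.8,-8,-2],"twist": -0.26},
    {"xyz": [0.8,-12,-3],"twist": -0.39},
    {"xyz": [0.8,-16,-4],"twist": -0.52},
    {"xyz": [0.8,-20,-5],"twist": -0.65},
    {"xyz": [0.8,-24,-6],"twist": -0.78},
    {"xyz": [0.8,-28,-7],"twist": -0.91},
    {"xyz": [0.8,-32,-8],"twist": -1.04},
    {"xyz": [0.8,-36,-9],"twist": -1.17},
    {"xyz": [0.8,-40,-9.8],"twist": -1.26},
  ],
  grip=0.1,
)

```text
t: 8.45
tcp_pos: [0.4239, -0.0817, 0.2595]
ee_rot: [-97.8, 89.6, -7.4]
wrist_force: [1.0, -0.5, 0.2]
gripper_width: 0.901
```

```bash
python3 - <<'E'
from h import *
go([.44,-.31,.24],0)
E
```

```text
yaw err -0.4182740493842516 j6 -101.35044957028614
xyz [1.98, -1.44, -22.84] twist 0.007 | pos [ 0.4239 -0.0817  0.2595] t 8.45
```

Emit:
arm_command(
  rows=[
    {"xyz": [1,-0.7,-5],"twist": 0},
    {"xyz": [2,-1.4,-10],"twist": 0},
    {"xyz": [2,-1.4,-15],"twist": 0},
    {"xyz": [2,-1.4,-19],"twist": 0},
    {"xyz": [2,-1.4,-22.8],"twist": 0},
    {"xyz": [2,-1.4,-22.8],"twist": 0},
    {"xyz": [2,-1.4,-22.8],"twist": 0},
  ],
  grip=0.1,
)

```text
t: 9.15
tcp_pos: [0.4392, -0.3098, 0.239]
ee_rot: [-84.1, 89.7, 6.2]
wrist_force: [0.3, -0.4, 0.1]
gripper_width: 0.899
```

```bash
python3 - <<'E'
from h import *
P=pose();print(P[1],yaw())
c=manip.capture('wrist'); save(c,'w6')
print(proj(c,[.437,-.312,.105],P))
for l in ['standard','amber0']:
  for q in manip.search_frame(l,'wrist')[:3]: print(l,q['p'],(np.array(q['extent'])*[512,384,512,384]).round(1))
E
```

```text
[ 0.43923669 -0.30981399  0.23896319] -179.66886983761208
[254.59230707 179.94000703]
standard 0.93 [234.4 147.2 278.6 197.8]
amber0 0.73 [238.2 208.5 279.2 274.9]
amber0 0.72 [218.2 273.2 257.6 332.4]
```

View pics/w6.png

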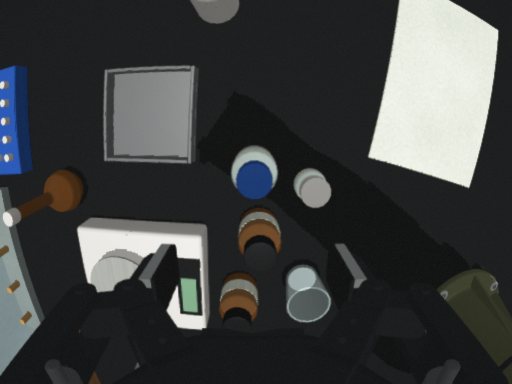

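```bash
python3 - <<'E'
from h import *
P=pose()
c=manip.capture('wrist')
for n,u,z in [('std',(254,180),.105),('C',(261.5,250),.105),('B',(237,318),.105),('pan',(117,276),.075),('tray',(150,115),.005)]:
    print(n,atz(c,*u,z,P).round(4))
go([.4375,-.312,.072],180)
E
```

```text
std [ 0.4381 -0.3104  0.105 ]
C [ 0.4287 -0.2284  0.105 ]
B [ 0.4583 -0.1273  0.105 ]
pan [ 0.6324 -0.1636  0.075 ]
tray [ 0.5854 -0.3818  0.005 ]
yaw err -0.5225334081677033 j6 -125.67862826642806
xyz [16.79, 0.34, -0.36] twist 0.009 | pos [ 0.4398 -0.3083  0.2399] t 9.35
```

Emit:
arm_command(
  rows=[
    {"xyz": [4,0.1,-0.2],"twist": 0.009},
    {"xyz": [8,0.3,-0.3],"twist": 0.009},
    {"xyz": [12,0.3,-0.3],"twist": 0.009},
    {"xyz": [15,0.3,-0.3],"twist": 0.009},
    {"xyz": [16.8,0.3,-0.3],"twist": 0.009},
    {"xyz": [16.8,0.3,-0.3],"twist": 0.009},
  ],
  grip=0.1,
)

```text
t: 9.95
tcp_pos: [0.4361, -0.3089, 0.0694]
ee_rot: [-42.7, 89.8, 47.4]
wrist_force: [-0.4, -0.2, 0.8]
gripper_width: 0.897
```

Emit:
arm_command(
  rows=[
    {"xyz": [0,0,0],"twist": 0},
    {"xyz": [0,0,0],"twist": 0},
    {"xyz": [0,0,0],"twist": 0},
    {"xyz": [0,0,0],"twist": 0},
    {"xyz": [0,0,0],"twist": 0},
  ],
  grip=1,
  force=30,
)

```text
t: 10.45
tcp_pos: [0.4375, -0.3095, 0.0711]
ee_rot: [-77.7, 89.7, 12.4]
wrist_force: [1.1, 0.5, 6.3]
gripper_width: 0.437
```

```bash
python3 - <<'E'
from h import *
s=manip.observe();P=pose(s);print(P[1],yaw(),s['wrist_force'],s['gripper_width'])
c=manip.capture('wrist'); save(c,'w7')
E
```

```text
[ 0.43747801 -0.30951191  0.07111588] -179.88515384953294 [1.0642662  0.45660097 6.33591678] 0.4365940517194898
```

View pics/w7.png

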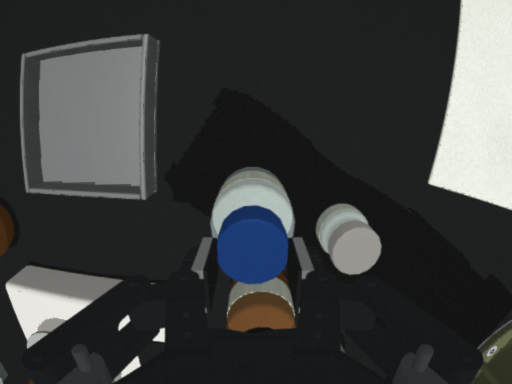

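Emit:
arm_command(
  rows=[
    {"xyz": [-2,0,0],"twist": 0},
    {"xyz": [-4,0,0],"twist": 0},
    {"xyz": [-7,0,0],"twist": 0},
    {"xyz": [-10,0,0],"twist": 0},
    {"xyz": [-13,0,0],"twist": 0},
    {"xyz": [-13,0,0],"twist": 0},
    {"xyz": [-13,0,0],"twist": 0},
  ],
)

```text
t: 11.2
tcp_pos: [0.4368, -0.3099, 0.201]
ee_rot: [-84.5, 89.7, 5.6]
wrist_force: [-0.1, -0.9, -4.1]
gripper_width: 0.432
```

```bash
python3 - <<'E'
from h import *
s=manip.observe();P=pose(s);print(P[1],yaw(),s['wrist_force'],s['gripper_width'])
for n,box in (('scene',(205,195,315,285)),('top',(250,145,320,220))):
    c=manip.capture(n); x0,y0,x1,y1=box
    a=cv2.resize(c['pixels'][y0:y1,x0:x1],None,fx=6,fy=6,interpolation=cv2.INTER_CUBIC); save({'pixels':a},'bal_'+n)
    for l in ['pan_centre','tray','balance']:
        for q in manip.cut_out(l,n)[:1]:
            m=q['mask']; cs,_=cv2.findContours(m.astype('uint8'),0,2); k=max(cs,key=cv2.contourArea); 
            (u,v),ax,an=cv2.fitEllipse(k); r=cv2.minAreaRect(k)
            print(n,l,q['p'],(u,v),ax,atz(c,u,v,{'pan_centre':.075,'tray':.015,'balance':.05}[l]).round(4))
E
```

```text
[ 0.43684597 -0.30987981  0.20104917] -179.8982529680275 [-0.11512845 -0.87723803 -4.06598892] 0.43185884181129974
scene pan_centre 0.87 (268.5511169433594, 229.1148223876953) (30.89160919189453, 38.553775787353516) [ 0.6322 -0.1453  0.075 ]
scene tray 0.64 (207.5601348876953, 300.9549255371094) (55.56104278564453, 62.80458068847656) [ 0.5844 -0.3877  0.015 ]
top pan_centre 0.84 (286.33685302734375, 175.97828674316406) (31.186716079711914, 31.555217742919922) [ 0.6309 -0.1425  0.075 ]
top tray 0.79 (355.2086181640625, 191.02369689941406) (41.24040603637695, 55.399505615234375) [ 0.5862 -0.3887  0.015 ]
top balance 0.94 (285.07635498046875, 184.528076171875) (61.247982025146484, 70.74411010742188) [ 0.6047 -0.1395  0.05  ]
```

View pics/bal_scene.png

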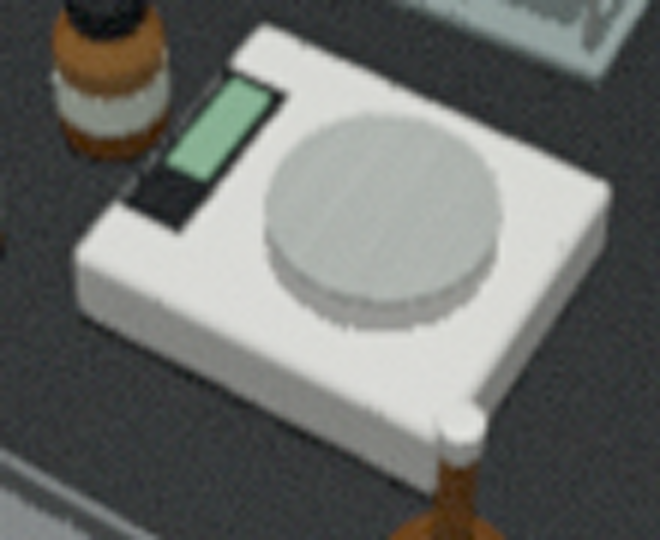

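View pics/bal_top.png

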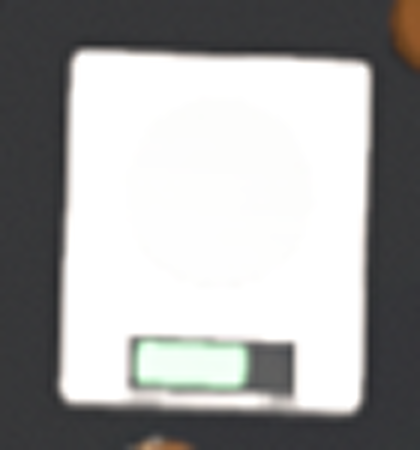

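Emit:
arm_command(
  rows=[
    {"xyz": [-1,-1,0.8],"twist": 0},
    {"xyz": [-2,-3,2.6],"twist": 0},
    {"xyz": [-2,-6,5.1],"twist": 0},
    {"xyz": [-2,-9,7.7],"twist": 0},
    {"xyz": [-2,-12,10.3],"twist": 0},
    {"xyz": [-2,-15,12.8],"twist": 0},
    {"xyz": [-2,-17.5,15],"twist": 0},
    {"xyz": [-2,-19,16.2],"twist": 0},
    {"xyz": [-2,-19.3,16.5],"twist": 0},
    {"xyz": [-2,-19.3,16.5],"twist": 0},
  ],
)

```text
t: 12.6
tcp_pos: [0.6295, -0.1431, 0.2215]
ee_rot: [-63.5, 89.8, 26.7]
wrist_force: [0.1, 0.3, -2.7]
gripper_width: 0.432
```

```bash
python3 - <<'E'
from h import *
s=manip.observe();P=pose(s);print(P[1],yaw(),s['wrist_force'],s['gripper_width'])
c=manip.capture('wrist'); save(c,'w8')
for q in manip.cut_out('pan_centre','wrist')[:2]:print(q['p'],np.array(q['extent'])*[512,384,512,384])
c=manip.capture('scene');save({'pixels':cv2.resize(c['pixels'][150:300,180:340],None,fx=4,fy=4)},'s8')
go([.630,-.145,.165],180)
E
```

```text
[ 0.62950994 -0.14309956  0.22145003] -179.80307953878722 [ 0.08195253  0.33492579 -2.68477826] 0.43219750534576856
0.72 [206.7968 129.9072 303.2064 205.4016]
yaw err -0.060401664722462556 j6 -103.10523478511404
xyz [5.67, -0.14, -0.04] twist 0.001 | pos [ 0.6283 -0.1447  0.2217] t 12.75
```

View pics/w8.png

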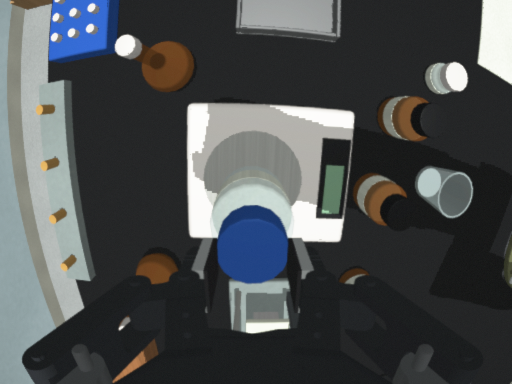

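View pics/s8.png

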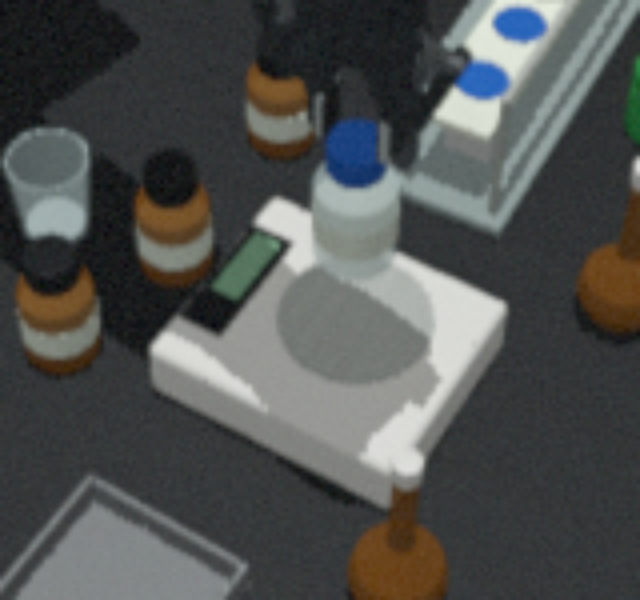

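```bash
python3 - <<'E'
from h import *
P=pose();c=manip.capture('wrist')
a=np.linspace(0,2*np.pi,60)
for x,y in[(.630,-.145)]:
    im=c['pixels'].copy()
    pts=np.array([proj(c,[x+.055*np.cos(t),y+.055*np.sin(t),.075],P) for t in a])
    print(pts.min(0),pts.max(0))
    cv2.polylines(im,[pts.round().astype('int32')],True,(255,0,0),1)
    save({'pixels':cv2.resize(im[100:260,160:370],None,fx=3,fy=3)},'w9')
E
```

```text
[201.36224849 128.75140798] [300.42265275 225.43414218]
```

View pics/w9.png

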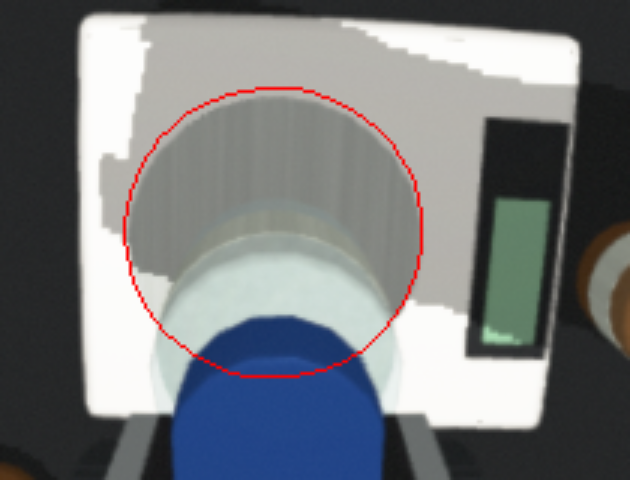

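Emit:
arm_command(
  rows=[
    {"xyz": [2,-0.1,0.1],"twist": 0},
    {"xyz": [4,-0.1,0.1],"twist": 0},
    {"xyz": [5.2,-0.1,0.1],"twist": 0},
    {"xyz": [6,-0.1,0.1],"twist": 0},
    {"xyz": [6.5,-0.1,0.1],"twist": 0},
    {"xyz": [6.8,-0.1,0.1],"twist": 0},
    {"xyz": [7.0,-0.1,0.1],"twist": 0},
    {"xyz": [7.0,-0.1,0.1],"twist": 0},
  ],
)

```text
t: 13.6
tcp_pos: [0.6298, -0.1437, 0.152]
ee_rot: [-69.5, 89.7, 20.6]
wrist_force: [-0.1, 0.1, -3.8]
gripper_width: 0.432
```

Emit:
arm_command(
  rows=[
    {"xyz": [0.1,0,0],"twist": 0},
    {"xyz": [0.2,0,0],"twist": 0},
    {"xyz": [0.3,0,0],"twist": 0},
    {"xyz": [0.4,0,0],"twist": 0},
    {"xyz": [0.4,0,0],"twist": 0},
    {"xyz": [0.4,0,0],"twist": 0},
  ],
)

```text
t: 14.2
tcp_pos: [0.6298, -0.1437, 0.148]
ee_rot: [-69.4, 89.7, 20.7]
wrist_force: [-0.0, -0.4, -2.9]
gripper_width: 0.435
```

```bash
python3 - <<'E'
from h import *
s=manip.observe();P=pose(s);print(P[1],yaw(),s['wrist_force'],s['gripper_width'])
E
```

```text
[ 0.6298184  -0.14370835  0.14795864] -179.95309876191402 [-0.01867114 -0.41649363 -2.92226641] 0.43465968641967323
```

Emit:
arm_command(
  rows=[
    {"xyz": [0.1,0,0],"twist": 0},
    {"xyz": [0.2,0,0],"twist": 0},
    {"xyz": [0.3,0,0],"twist": 0},
    {"xyz": [0.4,0,0],"twist": 0},
    {"xyz": [0.5,0,0],"twist": 0},
    {"xyz": [0.5,0,0],"twist": 0},
    {"xyz": [0.5,0,0],"twist": 0},
  ],
)

```text
t: 14.9
tcp_pos: [0.6299, -0.1437, 0.1431]
ee_rot: [-70.7, 89.7, 19.4]
wrist_force: [-0.3, -0.3, -1.9]
gripper_width: 0.432
```

```bash
python3 - <<'E'
from h import *
for i in range(3):
    s=manip.observe();P=pose(s);print(P[1],s['wrist_force'],s['gripper_width']); manip.capture('scene')
E
```

```text
[ 0.62992379 -0.14372844  0.14309757] [-0.27867648 -0.34929551 -1.91463471] 0.43238473692986307
[ 0.62990785 -0.14372326  0.14310454] [ 0.80440557  1.02782592 -2.89604093] 0.42869707487937214
[ 0.62990543 -0.14371591  0.14309363] [-0.30562572  0.37410878 -2.40134504] 0.42941826899591057
```

Emit:
arm_command(
  rows=[
    {"xyz": [0.1,0,0],"twist": 0},
    {"xyz": [0.2,0,0],"twist": 0},
    {"xyz": [0.2,0,0],"twist": 0},
    {"xyz": [0.2,0,0],"twist": 0},
  ],
)

```text
t: 15.45
tcp_pos: [0.63, -0.1437, 0.1412]
ee_rot: [-71.6, 89.7, 18.5]
wrist_force: [-0.1, 0.3, -1.4]
gripper_width: 0.432
```

```bash
python3 - <<'E'
from h import *
for i in range(3):
    s=manip.observe();P=pose(s);print(P[1],s['wrist_force'],s['gripper_width']); manip.capture('scene')
E
```

```text
[ 0.62999086 -0.1437254   0.14116931] [-0.13622832  0.25766946 -1.42751283] 0.43162931593324527
[ 0.63003504 -0.14370589  0.14119506] [ 0.66964172  0.72425532 -0.97079215] 0.4292829506322444
[ 0.63003362 -0.14372267  0.14120592] [-0.28137559 -0.09295252 -1.38920345] 0.4247718345305989
```

Emit:
arm_command(
  rows=[
    {"xyz": [0,0,0],"twist": 0},
    {"xyz": [0,0,0],"twist": 0},
    {"xyz": [0,0,0],"twist": 0},
    {"xyz": [0,0,0],"twist": 0},
  ],
  grip=0.2,
)

```text
t: 16.0
tcp_pos: [0.6301, -0.1438, 0.1413]
ee_rot: [-73.2, 89.7, 16.9]
wrist_force: [0.5, 0.1, -0.1]
gripper_width: 0.8
```

Emit:
arm_command(
  rows=[
    {"xyz": [0,0,0],"twist": 0},
    {"xyz": [-0.5,0,0],"twist": 0},
    {"xyz": [-1,0,0],"twist": 0},
    {"xyz": [-2,0,0],"twist": 0},
    {"xyz": [-4,0,0],"twist": 0},
    {"xyz": [-7,0,0],"twist": 0},
    {"xyz": [-10,0,0],"twist": 0},
    {"xyz": [-10,0,0],"twist": 0},
  ],
  grip=0.1,
)

```text
t: 16.8
tcp_pos: [0.6322, -0.1445, 0.2474]
ee_rot: [-91.7, 89.2, -1.6]
wrist_force: [0.2, 0.4, -0.9]
gripper_width: 0.901
```

```bash
python3 - <<'E'
from h import *
s=manip.observe();P=pose(s);print(P[1],s['wrist_force'],s['gripper_width'],s['t'])
c=manip.capture('wrist');save(c,'w10')
c=manip.capture('scene');save({'pixels':cv2.resize(c['pixels'][150:300,180:340],None,fx=4,fy=4)},'s10')
E
```

```text
[ 0.63224387 -0.14449854  0.24736546] [ 0.24729889  0.40376166 -0.94331732] 0.9005906595782711 16.8
```

View pics/w10.png

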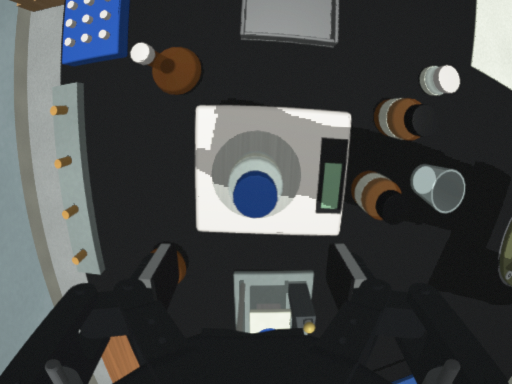

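View pics/s10.png

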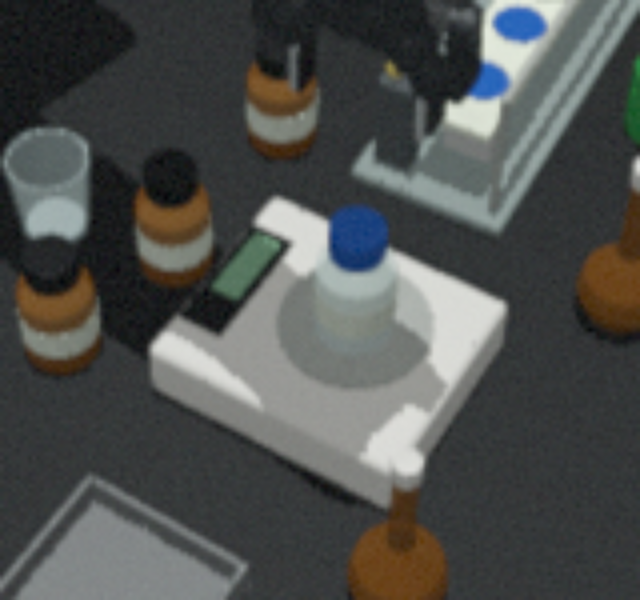

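Emit:
arm_command(
  rows=[
    {"xyz": [-3,0.2,4],"twist": 0},
    {"xyz": [-6,0.6,8],"twist": 0},
    {"xyz": [-7,1,12],"twist": 0},
    {"xyz": [-7,1.4,16],"twist": 0},
    {"xyz": [-7,1.8,20],"twist": 0},
    {"xyz": [-7,2.2,24],"twist": 0},
    {"xyz": [-7,2.7,28],"twist": 0},
    {"xyz": [-7,2.7,32],"twist": 0},
    {"xyz": [-7,2.7,36],"twist": 0},
    {"xyz": [-7,2.7,38],"twist": 0},
  ],
)

```text
t: 17.9
tcp_pos: [0.6015, 0.2387, 0.3116]
ee_rot: [-81.4, 89.7, 8.8]
wrist_force: [-0.1, -0.6, 0.4]
gripper_width: 0.899
```

Emit:
arm_command(
  rows=[
    {"xyz": [0,0,0],"twist": 0},
    {"xyz": [0,0,0],"twist": 0},
    {"xyz": [0,0,0],"twist": 0},
    {"xyz": [0,0,0],"twist": 0},
    {"xyz": [0,0,0],"twist": 0},
  ],
)

```text
t: 18.4
tcp_pos: [0.6018, 0.2374, 0.3119]
ee_rot: [-82.8, 89.7, 7.3]
wrist_force: [-0.1, 0.0, 0.2]
gripper_width: 0.9
```

```bash
python3 - <<'E'
from h import *
s=manip.observe();P=pose(s);print(P[1],s['wrist_force'],s['gripper_width'],s['t'])
c=manip.capture('wrist')
im=c['pixels'].copy(); a=np.linspace(0,2*np.pi,60)
for x,y,z,r in[(.605,.235,.185,.02),(.606,.103,.08,.012),(.606,.175,.08,.012),(.605,.318,.08,.012)]:
    pts=np.array([proj(c,[x+r*np.cos(t),y+r*np.sin(t),z],P) for t in a])
    cv2.polylines(im,[pts.round().astype('int32')],True,(255,255,0),1)
save({'pixels':cv2.resize(im,(768,576))},'w11')
go([.605,.235,.30],180)
E
```

```text
[0.60182811 0.23744661 0.31191267] [-0.07465369  0.01062845  0.16488299] 0.8998571632485836 18.4
yaw err -0.11508261558071808 j6 -68.5188373708539
xyz [1.19, -0.31, -0.27] twist 0.002 | pos [0.6018 0.2377 0.3119] t 18.45
```

View pics/w11.png

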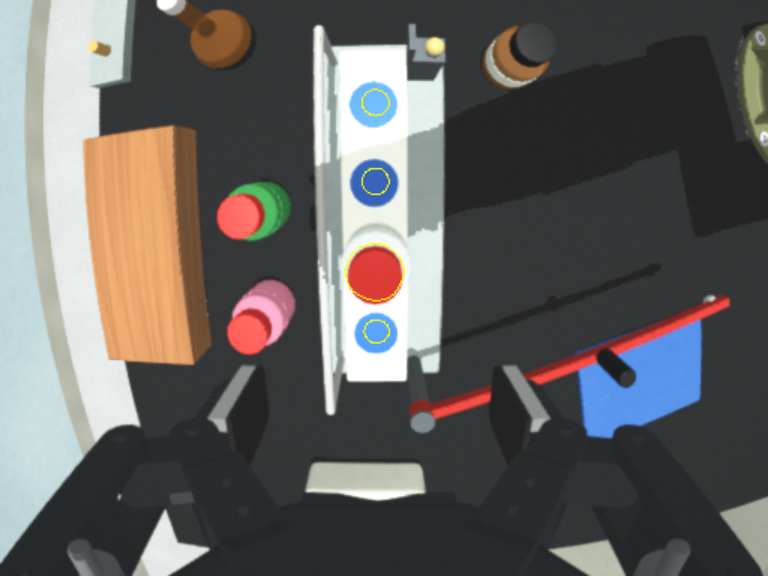

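Emit:
arm_command(
  rows=[
    {"xyz": [4,-0.3,-0.1],"twist": 0},
    {"xyz": [8,-0.3,-0.1],"twist": 0},
    {"xyz": [12,-0.3,-0.1],"twist": 0},
    {"xyz": [14.5,-0.3,-0.1],"twist": 0},
    {"xyz": [16,-0.3,-0.1],"twist": 0},
    {"xyz": [16,-0.3,-0.1],"twist": 0},
    {"xyz": [16,-0.3,-0.1],"twist": 0},
  ],
)

```text
t: 19.15
tcp_pos: [0.6059, 0.2365, 0.1525]
ee_rot: [-81.9, 89.7, 8.2]
wrist_force: [0.7, 0.4, 1.1]
gripper_width: 0.902
```

Emit:
arm_command(
  rows=[
    {"xyz": [0,0,0],"twist": 0},
    {"xyz": [0,0,0],"twist": 0},
    {"xyz": [0,0,0],"twist": 0},
    {"xyz": [0,0,0],"twist": 0},
    {"xyz": [0,0,0],"twist": 0},
  ],
  grip=1,
  force=25,
)

```text
t: 19.65
tcp_pos: [0.6067, 0.2381, 0.1585]
ee_rot: [-64.3, 89.3, 25.8]
wrist_force: [-9.3, -0.9, 35.2]
gripper_width: 0.038
```

Emit:
arm_command(
  rows=[
    {"xyz": [-2,0,0],"twist": 0},
    {"xyz": [-5,0,0],"twist": 0},
    {"xyz": [-8,0,0],"twist": 0},
    {"xyz": [-11,0,0],"twist": 0},
    {"xyz": [-14,0,0],"twist": 0},
    {"xyz": [-14,0,0],"twist": 0},
  ],
)

```text
t: 20.25
tcp_pos: [0.6072, 0.2382, 0.304]
ee_rot: [-66.2, 88.9, 23.9]
wrist_force: [1.1, 0.6, 1.0]
gripper_width: -0.001
```

```bash
python3 - <<'E'
from h import *
s=manip.observe();P=pose(s);print(P[1],s['wrist_force'],s['gripper_width'],s['t'])
c=manip.capture('wrist');save(c,'w12')
c=manip.capture('top');save(c,'top12')
for q in manip.cut_out('tray','top')[:1]:
    cs,_=cv2.findContours(q['mask'].astype('uint8'),0,2); k=max(cs,key=cv2.contourArea); r=cv2.minAreaRect(k); print(r,atz(c,*r[0],.02))
go([.585,-.388,.29],180)
E
```

```text
[0.60716253 0.23821833 0.3039716 ] [1.06527602 0.61285228 0.96041691] -0.0014845188844457176 20.25
((354.33111572265625, 191.23648071289062), (38.46385955810547, 37.6578254699707), 1.847610354423523) [ 0.58498425 -0.38448058  0.02      ]
yaw err -0.12139047715692186 j6 -68.73285933806861
xyz [0.47, 2.16, -62.54] twist 0.002 | pos [0.6051 0.2374 0.2981] t 20.4
```

View pics/w12.png

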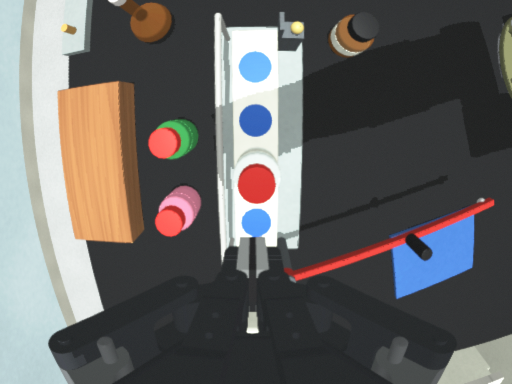

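View pics/top12.png

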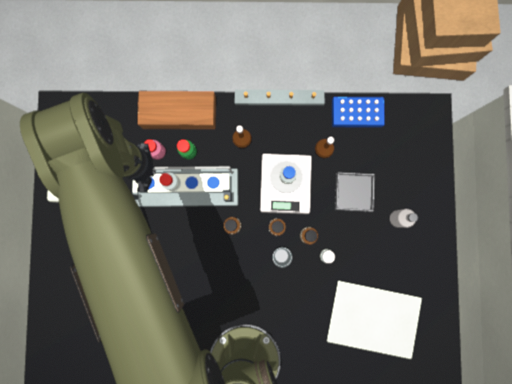

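```bash
python3 - <<'E'
from h import *
P=pose();print(P[1])
c=manip.capture('wrist');im=c['pixels'].copy(); a=np.linspace(0,2*np.pi,60)
print('cap',atz(c,257,183,.185,P))
for x,y,z,r in[(.605,.235,.185,.02),(.606,.103,.08,.012),(.606,.175,.08,.012),(.605,.318,.08,.012)]:
    pts=np.array([proj(c,[x+r*np.cos(t),y+r*np.sin(t),z],P) for t in a])
    cv2.polylines(im,[pts.round().astype('int32')],True,(255,255,0),1)
save({'pixels':cv2.resize(im[100:260,160:370],None,fx=3,fy=3)},'w13')
c2=manip.capture('scene');save({'pixels':cv2.resize(c2['pixels'][90:215,210:385],None,fx=4,fy=4,interpolation=cv2.INTER_CUBIC)},'s13')
E
```

```text
[0.60514944 0.23737313 0.29806486]
cap [0.60112414 0.23401791 0.185     ]
```

View pics/w13.png

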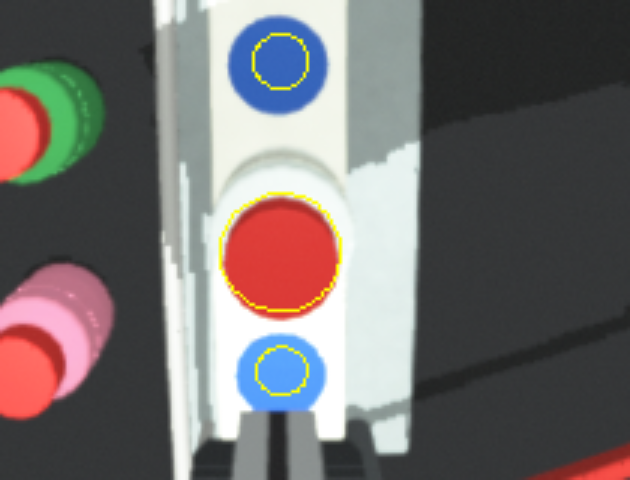

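View pics/s13.png

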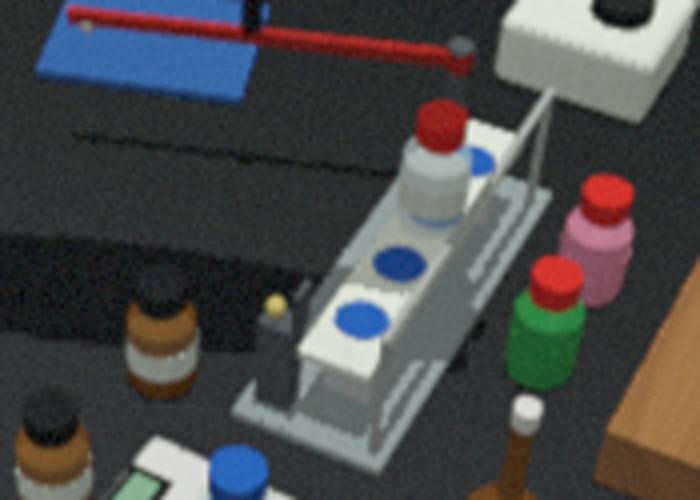

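```bash
python3 - <<'E'
from h import *
R,p=pose();P=(R,p);c=manip.capture('wrist')
for e in(-.02,-.015,-.01,-.005,0,.005): print(e,proj(c,p+R@[-.034,0,e],P).round(1), proj(c,p+R@[-.019,0,e],P).round(1))
for z in (0,-.01,-.02,-.03): print(z,proj(c,p+R@[z,0,0],P).round(1))
print(R.round(3), manip.observe()['t'])
E
python3 - <<'E'
import cv2
a=cv2.imread('pics/w12.png')[200:340,180:330]; b=cv2.imread('pics/w7.png')[200:340,180:330]
import numpy as np
cv2.imwrite('pics/cmp.png',cv2.resize(np.hstack([a,b]),None,fx=2.6,fy=2.6,interpolation=cv2.INTER_CUBIC))
E
```

```text
-0.02 [251.2 219.9] [251.3 210.3]
-0.015 [251.2 229.2] [251.3 218.9]
-0.01 [251.2 238.2] [251.3 227.3]
-0.005 [251.2 247.1] [251.3 235.5]
0 [251.2 255.6] [251.3 243.5]
0.005 [251.2 263.9] [251.3 251.4]
0 [251.4 230.8]
-0.01 [251.4 237.2]
-0.02 [251.3 244.3]
-0.03 [251.2 252.2]
[[ 0.008 -1.    -0.002]
 [ 0.004 -0.002  1.   ]
 [-1.    -0.008  0.004]] 20.55
```

View pics/cmp.png

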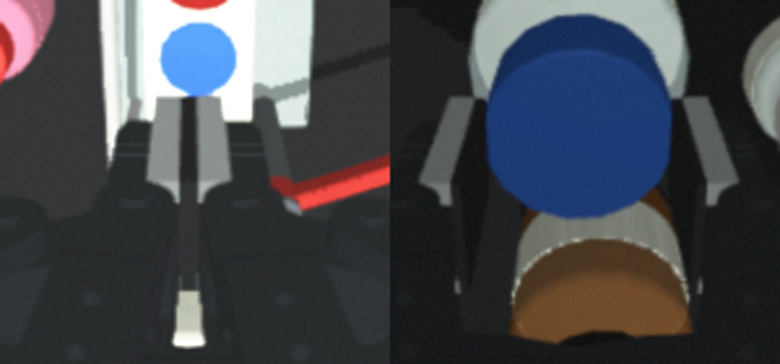

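Emit:
arm_command(
  rows=[
    {"xyz": [0,0,-0.2],"twist": 0},
    {"xyz": [0,0,-0.2],"twist": 0},
    {"xyz": [2,0,-0.2],"twist": 0},
    {"xyz": [5,0,-0.2],"twist": 0},
    {"xyz": [8,0,-0.2],"twist": 0},
    {"xyz": [11,0,-0.2],"twist": 0},
    {"xyz": [13.5,0,-0.2],"twist": 0},
    {"xyz": [14.8,0,-0.2],"twist": 0},
    {"xyz": [14.8,0,-0.2],"twist": 0},
  ],
  grip=0.1,
  force=35,
)

```text
t: 21.45
tcp_pos: [0.6043, 0.2351, 0.1468]
ee_rot: [-59.2, 89.7, 30.9]
wrist_force: [-0.2, 0.2, -0.8]
gripper_width: 0.898
```

```bash
python3 - <<'E'
from h import *
s=manip.observe();P=pose(s);print(P[1],s['wrist_force'],s['gripper_width'],s['t'])
c=manip.capture('wrist');save(c,'w14')
E
```

```text
[0.60428374 0.23511699 0.14677953] [-0.21670321  0.16275405 -0.75648023] 0.8983291279738843 21.45
```

View pics/w14.png

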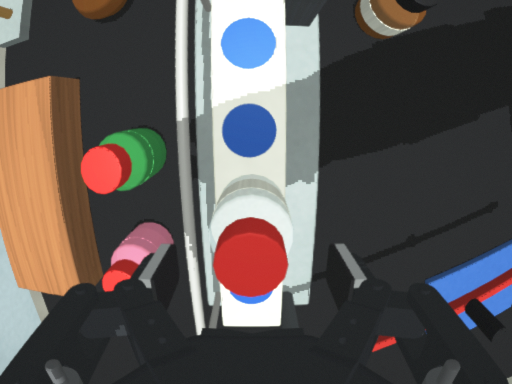

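Emit:
arm_command(
  rows=[
    {"xyz": [0,0,0],"twist": 0},
    {"xyz": [0,0,0],"twist": 0},
    {"xyz": [0,0,0],"twist": 0},
  ],
  grip=0.5,
)

```text
t: 21.8
tcp_pos: [0.6061, 0.2358, 0.1499]
ee_rot: [-63.7, 89.4, 26.4]
wrist_force: [0.7, 0.2, -0.1]
gripper_width: 0.501
```

```bash
python3 - <<'E'
from h import *
s=manip.observe();P=pose(s);print(P[1],s['wrist_force'],s['gripper_width'],s['t'])
c=manip.capture('wrist');save(c,'w15')
E
```

```text
[0.60612405 0.23581029 0.14992108] [ 0.65344638  0.18855911 -0.07544693] 0.5006236631097256 21.8
```

Emit:
arm_command(
  rows=[
    {"xyz": [0,0,0],"twist": 0},
    {"xyz": [0,0,0],"twist": 0},
  ],
  grip=0.65,
)

```text
t: 22.05
tcp_pos: [0.6061, 0.2358, 0.15]
ee_rot: [-63.9, 89.4, 26.2]
wrist_force: [-0.1, -0.6, 2.4]
gripper_width: 0.437
```

```bash
python3 - <<'E'
from h import *
s=manip.observe();P=pose(s);print(P[1],s['wrist_force'],s['gripper_width'],s['t'])
c=manip.capture('wrist');save(c,'w16')
a=cv2.imread('pics/w15.png')[180:340,150:350]; b=cv2.imread('pics/w16.png')[180:340,150:350]
cv2.imwrite('pics/cmp2.png',cv2.resize(np.hstack([a,b]),None,fx=2,fy=2,interpolation=cv2.INTER_CUBIC))
E
```

```text
[0.60611558 0.23581437 0.14999201] [-0.07941334 -0.63314654  2.43247866] 0.43702767493393163 22.05
```

View pics/cmp2.png

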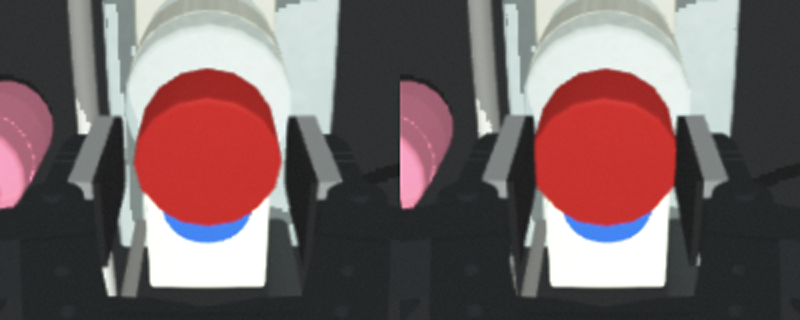

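Emit:
arm_command(
  rows=[
    {"xyz": [-0.5,0,0],"twist": 0},
    {"xyz": [-1.5,0,0],"twist": 0},
    {"xyz": [-3,0,0],"twist": 0},
    {"xyz": [-5,0,0],"twist": 0},
    {"xyz": [-8,0,0],"twist": 0},
    {"xyz": [-11,0,0],"twist": 0},
    {"xyz": [-12.5,0,0],"twist": 0},
    {"xyz": [-12.5,0,0],"twist": 0},
  ],
)

```text
t: 22.9
tcp_pos: [0.6065, 0.2358, 0.2787]
ee_rot: [-65.8, 89.1, 24.3]
wrist_force: [0.5, 0.2, -2.0]
gripper_width: 0.433
```

```bash
python3 - <<'E'
from h import *
s=manip.observe();P=pose(s);print(P[1],s['wrist_force'],s['gripper_width'],s['t'])
c=manip.capture('wrist');save(c,'w17')
go([.585,-.387,.25],180)
E
```

```text
[0.60651114 0.23583266 0.2786712 ] [ 0.54576973  0.18669935 -2.0336873 ] 0.43287503948182626 22.9
yaw err -0.11493594289896691 j6 -68.89526288817808
xyz [2.29, 2.23, -62.26] twist 0.002 | pos [0.6058 0.2356 0.2765] t 22.95
```

View pics/w17.png

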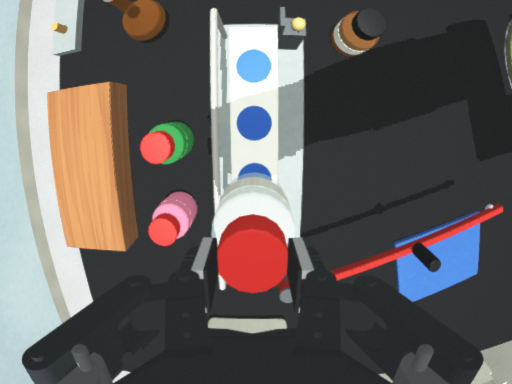

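Emit:
arm_command(
  rows=[
    {"xyz": [-0.5,0.1,-1.5],"twist": 0},
    {"xyz": [-0.5,0.2,-4.5],"twist": 0},
    {"xyz": [-0.5,0.4,-8],"twist": 0},
    {"xyz": [-0.5,0.5,-12],"twist": 0},
    {"xyz": [-0.5,0.7,-16],"twist": 0},
    {"xyz": [-0.5,0.9,-20],"twist": 0},
    {"xyz": [-0.5,1,-24],"twist": 0},
    {"xyz": [-0.5,1.2,-28],"twist": 0},
    {"xyz": [-0.5,1.4,-32],"twist": 0},
    {"xyz": [-0.5,1.5,-36],"twist": 0},
  ],
)

```text
t: 23.95
tcp_pos: [0.5898, -0.1268, 0.2783]
ee_rot: [-59.9, 89.4, 30.2]
wrist_force: [0.7, 1.5, -2.1]
gripper_width: 0.431
```

Emit:
arm_command(
  rows=[
    {"xyz": [0,0.2,-4],"twist": 0},
    {"xyz": [0,0.3,-8],"twist": 0},
    {"xyz": [0,0.5,-12],"twist": 0},
    {"xyz": [0,0.6,-16],"twist": 0},
    {"xyz": [0,0.7,-20],"twist": 0},
    {"xyz": [0,0.7,-23],"twist": 0},
    {"xyz": [0,0.7,-25.5],"twist": 0},
    {"xyz": [0,0.7,-26.2],"twist": 0},
    {"xyz": [0,0.7,-26.2],"twist": 0},
    {"xyz": [0,0.7,-26.2],"twist": 0},
  ],
)

```text
t: 24.95
tcp_pos: [0.5827, -0.388, 0.2763]
ee_rot: [-51.9, 89.4, 38.2]
wrist_force: [-0.2, -0.0, -1.6]
gripper_width: 0.428
```

```bash
python3 - <<'E'
from h import *
s=manip.observe();P=pose(s);print(P[1],s['wrist_force'],s['gripper_width'],s['t'])
c=manip.capture('wrist');save(c,'w18')
im=c['pixels'].copy()
pts=np.array([proj(c,[.585+dx,-.387+dy,.03],P) for dx,dy in [(-.065,-.065),(-.065,.065),(.065,.065),(.065,-.065)]])
cv2.polylines(im,[pts.round().astype('int32')],True,(255,255,0),1); save({'pixels':im},'w18')
t=manip.capture('top')
for q in manip.cut_out('tray','top')[:1]:
    cs,_=cv2.findContours(q['mask'].astype('uint8'),0,2); k=max(cs,key=cv2.contourArea); r=cv2.minAreaRect(k); print(r,atz(t,*r[0],.02))
go([.585,-.387,.25],180)
E
```

```text
[ 0.58272816 -0.38799454  0.27630932] [-0.16351009 -0.01470536 -1.59336469] 0.42848202916292216 24.95
((354.5, 191.0), (38.0, 39.0), 90.0) [ 0.5858204  -0.38508876  0.02      ]
yaw err -0.16870773044695397 j6 -124.06307916886216
xyz [2.71, -0.14, 0.04] twist 0.003 | pos [ 0.5834 -0.3875  0.2771] t 25.1
```

View pics/w18.png

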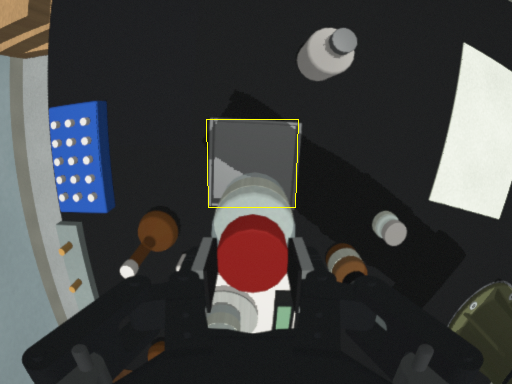

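Emit:
arm_command(
  rows=[
    {"xyz": [2,-0.1,0],"twist": 0},
    {"xyz": [5,-0.1,0],"twist": 0},
    {"xyz": [9,-0.1,0],"twist": 0},
    {"xyz": [13,-0.1,0],"twist": 0},
    {"xyz": [16,-0.1,0],"twist": 0},
    {"xyz": [18,-0.1,0],"twist": 0},
    {"xyz": [19.2,-0.1,0],"twist": 0},
    {"xyz": [19.8,-0.1,0],"twist": 0},
    {"xyz": [20.1,-0.1,0],"twist": 0},
    {"xyz": [20.1,-0.1,0],"twist": 0},
  ],
)

```text
t: 26.1
tcp_pos: [0.5869, -0.3866, 0.077]
ee_rot: [-65.2, 89.3, 25.0]
wrist_force: [-0.6, 0.5, -1.2]
gripper_width: 0.435
```

```bash
python3 - <<'E'
from h import *
for i in range(2):
    s=manip.observe();P=pose(s);print(P[1],s['wrist_force'],s['gripper_width'],s['t']);c=manip.capture('wrist')
save(c,'w19')
E
```

```text
[ 0.58688009 -0.38658183  0.07703652] [-0.6083604   0.54778401 -1.18726988] 0.4347155371705261 26.1
[ 0.5870274  -0.38679615  0.07737506] [-0.17016145  0.11754441 -1.30539474] 0.4322061031424633 26.15
```

View pics/w19.png

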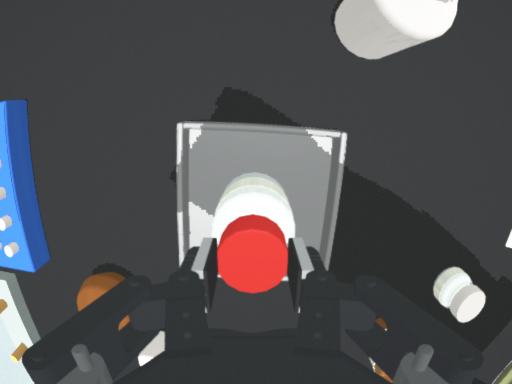

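Emit:
arm_command(
  rows=[
    {"xyz": [0.1,0,0],"twist": 0},
    {"xyz": [0.2,0,0],"twist": 0},
    {"xyz": [0.2,0,0],"twist": 0},
  ],
)

```text
t: 26.5
tcp_pos: [0.5871, -0.387, 0.0757]
ee_rot: [-69.2, 89.3, 20.9]
wrist_force: [-0.9, 0.0, -1.5]
gripper_width: 0.433
```

Emit:
arm_command(
  rows=[
    {"xyz": [0,0,0],"twist": 0},
    {"xyz": [0,0,0],"twist": 0},
    {"xyz": [0,0,0],"twist": 0},
    {"xyz": [0,0,0],"twist": 0},
  ],
  grip=0.2,
)

```text
t: 26.9
tcp_pos: [0.5873, -0.3871, 0.0759]
ee_rot: [-70.3, 89.3, 19.9]
wrist_force: [0.4, -0.4, 0.2]
gripper_width: 0.8
```

Emit:
arm_command(
  rows=[
    {"xyz": [-0.5,0,0],"twist": 0},
    {"xyz": [-1.5,0,0],"twist": 0},
    {"xyz": [-4,0,0],"twist": 0},
    {"xyz": [-8,0,0],"twist": 0},
    {"xyz": [-12,0,0],"twist": 0},
    {"xyz": [-16,0,0],"twist": 0},
    {"xyz": [-16,0,0],"twist": 0},
  ],
  grip=0.1,
)

```text
t: 27.6
tcp_pos: [0.5882, -0.3897, 0.2444]
ee_rot: [-96.3, 88.8, -6.1]
wrist_force: [0.9, 0.2, -0.4]
gripper_width: 0.905
```

```bash
python3 - <<'E'
from h import *
s=manip.observe();P=pose(s);print(P[1],s['wrist_force'],s['gripper_width'],s['t'])
c=manip.capture('wrist');save(c,'w20')
c=manip.capture('scene');save({'pixels':cv2.resize(c['pixels'][150:350,150:340],None,fx=3,fy=3)},'s20')
go([.630,-.144,.24],180)
E
```

```text
[ 0.58816198 -0.38967596  0.2443575 ] [ 0.86749775  0.21399941 -0.36139264] 0.9047178864027567 27.6
yaw err -0.16488115690879113 j6 -123.9788584084562
xyz [-0.07, -4.45, 24.42] twist 0.003 | pos [ 0.5862 -0.3883  0.2382] t 27.7
```

View pics/w20.png

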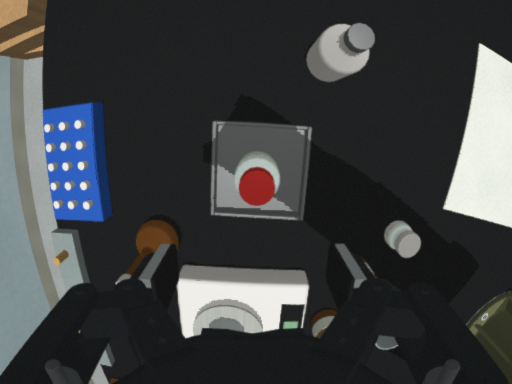

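View pics/s20.png

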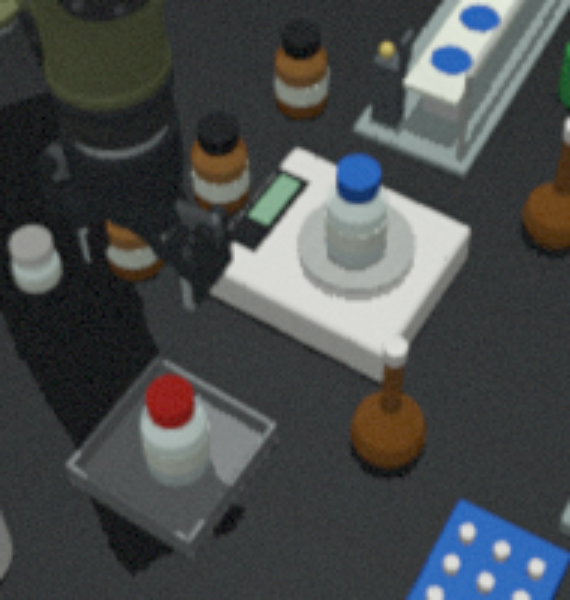

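Emit:
arm_command(
  rows=[
    {"xyz": [0,-0.5,3],"twist": 0},
    {"xyz": [0,-1.3,7],"twist": 0},
    {"xyz": [0,-2,11],"twist": 0},
    {"xyz": [0,-2.7,15],"twist": 0},
    {"xyz": [0,-3.5,19],"twist": 0},
    {"xyz": [0,-4.2,23],"twist": 0},
    {"xyz": [0,-4.4,24.4],"twist": 0},
    {"xyz": [0,-4.4,24.4],"twist": 0},
    {"xyz": [0,-4.4,24.4],"twist": 0},
  ],
)

```text
t: 28.6
tcp_pos: [0.629, -0.1448, 0.2385]
ee_rot: [-83.3, 89.2, 6.9]
wrist_force: [-0.2, -0.0, -0.3]
gripper_width: 0.902
```

```bash
python3 - <<'E'
from h import *
s=manip.observe();P=pose(s);print(P[1],s['wrist_force'],s['gripper_width'],s['t'])
c=manip.capture('wrist')
im=c['pixels'].copy(); a=np.linspace(0,2*np.pi,60)
for x,y,z,r in[(.630,-.144,.174,.02),(.630,-.144,.069,.055)]:
    pts=np.array([proj(c,[x+r*np.cos(t),y+r*np.sin(t),z],P) for t in a])
    cv2.polylines(im,[pts.round().astype('int32')],True,(255,255,0),1)
save({'pixels':cv2.resize(im[100:260,160:370],None,fx=3,fy=3)},'w21')
go([.630,-.144,.1425],180)
E
```

```text
[ 0.62899497 -0.1447748   0.23849809] [-0.21923265 -0.00690138 -0.29130877] 0.9019615244056682 28.6
yaw err -0.11093789261411757 j6 -103.27424414975572
xyz [9.61, 0.03, 0.12] twist 0.002 | pos [ 0.629  -0.1454  0.2386] t 28.65
```

View pics/w21.png

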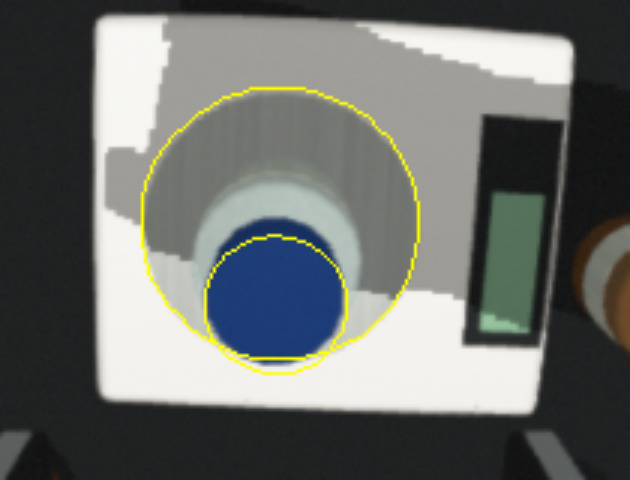

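Emit:
arm_command(
  rows=[
    {"xyz": [3,0,-0.1],"twist": 0},
    {"xyz": [6,0,-0.1],"twist": 0},
    {"xyz": [8,0,-0.1],"twist": 0},
    {"xyz": [9.2,0,-0.1],"twist": 0},
    {"xyz": [9.6,0,-0.1],"twist": 0},
    {"xyz": [9.6,0,-0.1],"twist": 0},
    {"xyz": [9.6,0,-0.1],"twist": 0},
  ],
  grip=0.2,
  force=35,
)

```text
t: 29.35
tcp_pos: [0.6311, -0.1467, 0.1438]
ee_rot: [-85.6, 89.1, 4.4]
wrist_force: [0.5, 0.1, 0.2]
gripper_width: 0.802
```

Emit:
arm_command(
  rows=[
    {"xyz": [0,0,0],"twist": 0},
    {"xyz": [0,0,0],"twist": 0},
    {"xyz": [0,0,0],"twist": 0},
  ],
  grip=0.5,
)

```text
t: 29.65
tcp_pos: [0.6315, -0.1468, 0.1446]
ee_rot: [-86.9, 89.1, 3.2]
wrist_force: [-1.0, 0.3, -0.0]
gripper_width: 0.5
```

```bash
python3 - <<'E'
from h import *
s=manip.observe();P=pose(s);print(P[1],s['wrist_force'],s['gripper_width'],s['t'])
c=manip.capture('wrist');save(c,'w22')
E
```

```text
[ 0.63152168 -0.14678317  0.14456554] [-0.98969581  0.25636622 -0.01205176] 0.4995385309047263 29.65
```

View pics/w22.png

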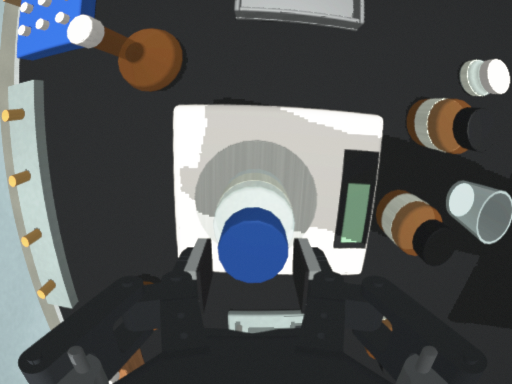

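Emit:
arm_command(
  rows=[
    {"xyz": [0,0,0],"twist": 0},
    {"xyz": [0,0,0],"twist": 0},
  ],
  grip=0.62,
)

```text
t: 29.9
tcp_pos: [0.6314, -0.1467, 0.1445]
ee_rot: [-86.6, 89.1, 3.5]
wrist_force: [-0.5, 0.0, 0.1]
gripper_width: 0.381
```

Emit:
arm_command(
  rows=[
    {"xyz": [-0.3,0,0],"twist": 0},
    {"xyz": [-0.8,0,0],"twist": 0},
    {"xyz": [-1.5,0,0],"twist": 0},
    {"xyz": [-2.5,0,0],"twist": 0},
    {"xyz": [-2.5,0,0],"twist": 0},
  ],
)

```text
t: 30.4
tcp_pos: [0.6323, -0.147, 0.1718]
ee_rot: [-89.3, 88.9, 0.8]
wrist_force: [0.1, 1.2, 0.2]
gripper_width: 0.383
```

```bash
python3 - <<'E'
from h import *
s=manip.observe();P=pose(s);print(P[1],s['wrist_force'],s['gripper_width'],s['t'],P[0].round(3))
c=manip.capture('wrist');save(c,'w23')
go([.605,.314,.285],180)
E
```

```text
[ 0.63225295 -0.14698352  0.1717796 ] [0.12774223 1.22710511 0.18440355] 0.38260008151200564 30.4 [[ 0.019 -1.    -0.002]
 [ 0.    -0.002  1.   ]
 [-1.    -0.019  0.   ]]
yaw err -0.10019872985424172 j6 -103.33556329860649
xyz [-11.44, 2.4, 46.1] twist 0.002 | pos [ 0.6319 -0.1469  0.1709] t 30.45
```

View pics/w23.png

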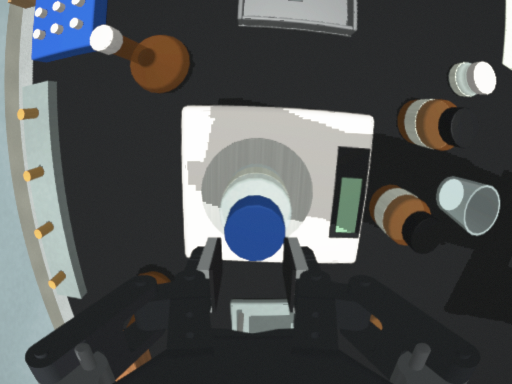

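Emit:
arm_command(
  rows=[
    {"xyz": [-4,0,0],"twist": 0},
    {"xyz": [-8,1,0.5],"twist": 0},
    {"xyz": [-8,5,1],"twist": 0},
    {"xyz": [-8,9,2],"twist": 0},
    {"xyz": [-7.6,13,3],"twist": 0},
    {"xyz": [-7.6,16,3.5],"twist": 0},
    {"xyz": [-7.6,17,3.5],"twist": 0},
    {"xyz": [-7.6,17,3.5],"twist": 0},
    {"xyz": [-7.6,17,3.5],"twist": 0},
  ],
  grip=0.15,
)

```text
t: 31.35
tcp_pos: [0.4618, -0.1126, 0.2441]
ee_rot: [-89.7, 88.8, 0.4]
wrist_force: [0.3, 0.0, 0.2]
gripper_width: 0.848
```

```bash
cat >> h.py <<'E'
def ov(name,circ,box=(100,260,160,370),fx=3):
    P=pose();c=manip.capture('wrist'); im=c['pixels'].copy(); a=np.linspace(0,2*np.pi,60)
    for x,y,z,r in circ:
        pts=np.array([proj(c,[x+r*np.cos(t),y+r*np.sin(t),z],P) for t in a])
        cv2.polylines(im,[pts.round().astype('int32')],True,(255,255,0),1)
    b=box; save({'pixels':cv2.resize(im[b[0]:b[1],b[2]:b[3]],None,fx=fx,fy=fx)},name)
E
python3 - <<'E'
from h import *
s=manip.observe();P=pose(s);print(P[1],s['wrist_force'],s['gripper_width'],s['t'])
ov('w24',[(.460,-.112,.105,.02),(.432,-.216,.105,.02),(.465,.035,.105,.02)],(80,340,120,380),2.2)
go([.460,-.112,.105],180)
E
```

```text
[ 0.46177258 -0.11259944  0.24408372] [0.34512499 0.00123383 0.1769909 ] 0.8479995872141022 31.35
yaw err -0.09268357947610184 j6 -104.00538121762425
xyz [13.88, 0.47, 0.06] twist 0.002 | pos [ 0.4619 -0.1126  0.2439] t 31.4
```

View pics/w24.png

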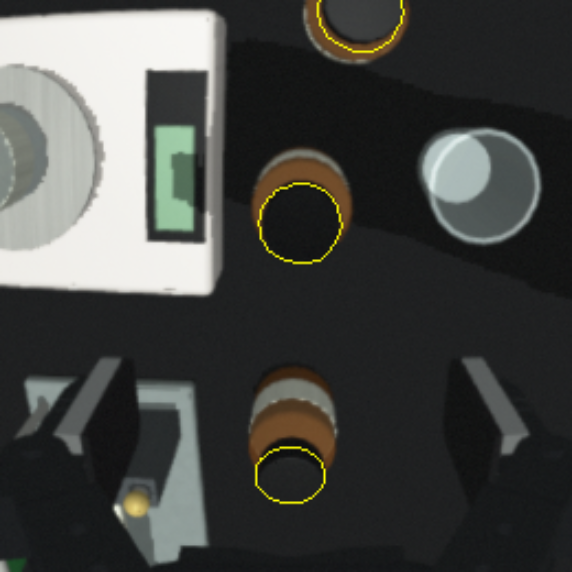

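Emit:
arm_command(
  rows=[
    {"xyz": [4,0.1,0],"twist": 0},
    {"xyz": [8,0.3,0],"twist": 0},
    {"xyz": [12,0.4,0],"twist": 0},
    {"xyz": [15,0.5,0],"twist": 0},
    {"xyz": [17.4,0.5,0],"twist": 0},
    {"xyz": [18.4,0.5,0],"twist": 0},
    {"xyz": [18.4,0.5,0],"twist": 0},
    {"xyz": [18.4,0.5,0],"twist": 0},
  ],
)

```text
t: 32.2
tcp_pos: [0.4617, -0.1128, 0.0605]
ee_rot: [-89.9, 88.8, 0.2]
wrist_force: [0.6, -0.8, -0.1]
gripper_width: 0.851
```

```bash
python3 - <<'E'
from h import *
s=manip.observe();P=pose(s);print(P[1],s['wrist_force'],s['gripper_width'],s['t'])
c=manip.capture('wrist');save(c,'w25')
c=manip.capture('scene');save({'pixels':cv2.resize(c['pixels'][150:260,160:290],None,fx=5,fy=5,interpolation=cv2.INTER_CUBIC)},'s25')
E
```

```text
[ 0.46170576 -0.1127825   0.06050444] [ 0.61542796 -0.83258834 -0.05002388] 0.8508909224810618 32.2
```

View pics/w25.png

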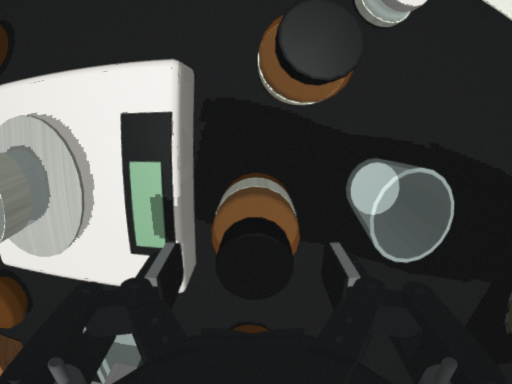

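View pics/s25.png

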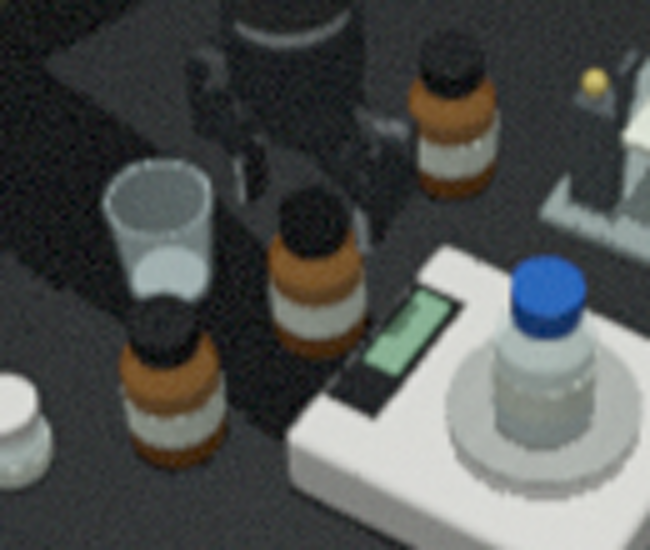

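```bash
python3 - <<'E'
from h import *
c=manip.capture('scene')
for x in(.500,.505,.51):
  for z in (.06,.07,.08,.09): print(x,z,proj(c,np.array([x,-.113,z])).round(1))
for z in (.06,.07,.08,.09): print('L',z,proj(c,np.array([.418,-.113,z])).round(1))
E
```

```text
0.5 0.06 [234.  206.9]
0.5 0.07 [233.8 204.7]
0.5 0.08 [233.7 202.4]
0.5 0.09 [233.6 200.2]
0.505 0.06 [235.4 207.5]
0.505 0.07 [235.3 205.3]
0.505 0.08 [235.2 203.1]
0.505 0.09 [235.1 200.8]
0.51 0.06 [236.9 208.2]
0.51 0.07 [236.8 206. ]
0.51 0.08 [236.7 203.7]
0.51 0.09 [236.6 201.5]
L 0.06 [210.5 196.6]
L 0.07 [210.3 194.4]
L 0.08 [210.  192.1]
L 0.09 [209.8 189.8]
```

Emit:
arm_command(
  rows=[
    {"xyz": [0,0,0],"twist": 0},
    {"xyz": [0,0,0],"twist": 0},
    {"xyz": [0,0,0],"twist": 0},
  ],
  grip=0.5,
  force=40,
)

```text
t: 32.65
tcp_pos: [0.462, -0.113, 0.0615]
ee_rot: [-91.8, 88.7, -1.7]
wrist_force: [-0.6, -0.7, 0.4]
gripper_width: 0.503
```

Emit:
arm_command(
  rows=[
    {"xyz": [0,0,0],"twist": 0},
    {"xyz": [0,0,0],"twist": 0},
    {"xyz": [0,0,0],"twist": 0},
  ],
  grip=0.7,
)

```text
t: 32.95
tcp_pos: [0.4619, -0.113, 0.0618]
ee_rot: [-92.1, 88.7, -2.0]
wrist_force: [-2.5, -1.8, 6.2]
gripper_width: 0.447
```

Emit:
arm_command(
  rows=[
    {"xyz": [-1,0,0],"twist": 0},
    {"xyz": [-3,0,0],"twist": 0},
    {"xyz": [-6,0,0],"twist": 0},
    {"xyz": [-10,0,0],"twist": 0},
    {"xyz": [-14,0,0],"twist": 0},
    {"xyz": [-18,0,0],"twist": 0},
    {"xyz": [-21,0,0],"twist": 0},
    {"xyz": [-21,0,0],"twist": 0},
  ],
)

```text
t: 33.75
tcp_pos: [0.4596, -0.1134, 0.2765]
ee_rot: [-94.9, 88.3, -4.8]
wrist_force: [1.4, 0.1, -2.9]
gripper_width: 0.447
```

```bash
python3 - <<'E'
from h import *
s=manip.observe();P=pose(s);print(P[1],s['wrist_force'],s['gripper_width'],s['t'],P[0].round(3))
c=manip.capture('wrist');save(c,'w26')
go([.605,.318,.27],180)
E
```

```text
[ 0.45957812 -0.11343198  0.27648055] [ 1.40105347  0.13720584 -2.93850828] 0.4468747839391565 33.75 [[ 0.03  -1.    -0.002]
 [-0.003 -0.002  1.   ]
 [-1.    -0.03  -0.003]]
yaw err -0.09443269633931095 j6 -104.16488451717139
xyz [0.69, -14.71, 43.09] twist 0.002 | pos [ 0.4585 -0.1132  0.2738] t 33.8
```

View pics/w26.png

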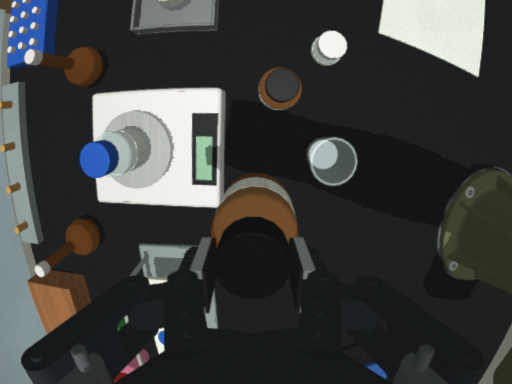

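Emit:
arm_command(
  rows=[
    {"xyz": [0.1,-0.7,1.5],"twist": 0},
    {"xyz": [0.2,-2,5],"twist": 0},
    {"xyz": [0.3,-3,9],"twist": 0},
    {"xyz": [0.4,-4.4,13],"twist": 0},
    {"xyz": [0.4,-5.8,17],"twist": 0},
    {"xyz": [0.4,-7.2,21],"twist": 0},
    {"xyz": [0.5,-8.5,25],"twist": 0},
    {"xyz": [0.5,-9.9,29],"twist": 0},
    {"xyz": [0.6,-11.2,33],"twist": 0},
    {"xyz": [0.6,-12.6,36.5],"twist": 0},
  ],
)

```text
t: 34.8
tcp_pos: [0.5831, 0.2538, 0.2677]
ee_rot: [-97.3, 88.7, -7.2]
wrist_force: [0.9, -1.1, -2.6]
gripper_width: 0.444
```

```bash
python3 - <<'E'
from h import *
go([.605,.318,.27],180)
E
```

```text
yaw err -0.14980725735091482 j6 -66.24132125183593
xyz [-0.19, -2.22, 6.41] twist 0.003 | pos [0.5831 0.2538 0.2677] t 34.8
```

Emit:
arm_command(
  rows=[
    {"xyz": [-0.2,-1,3],"twist": 0},
    {"xyz": [-0.2,-2,5.5],"twist": 0},
    {"xyz": [-0.2,-2.2,6.4],"twist": 0},
    {"xyz": [-0.2,-2.2,6.4],"twist": 0},
    {"xyz": [-0.2,-2.2,6.4],"twist": 0},
  ],
)

```text
t: 35.3
tcp_pos: [0.6042, 0.3168, 0.2688]
ee_rot: [-102.4, 88.8, -12.2]
wrist_force: [-0.2, -0.2, -2.8]
gripper_width: 0.451
```

```bash
python3 - <<'E'
from h import *
s=manip.observe();P=pose(s);print(P[1],s['wrist_force'],s['gripper_width'],s['t'],P[0].round(3))
ov('w27',[(.606,.103,.08,.015),(.6055,.175,.08,.015),(.605,.247,.08,.015),(.605,.318,.08,.028)],(0,384,0,512),1.5)
go([.605,.318,.145],180)
E
```

```text
[0.60415823 0.31680416 0.26883135] [-0.22464272 -0.17180327 -2.7560586 ] 0.4509756487686988 35.3 [[ 0.021 -1.    -0.002]
 [-0.005 -0.002  1.   ]
 [-1.    -0.021 -0.005]]
yaw err -0.10450460390046601 j6 -62.04513467572696
xyz [12.44, 0.2, 0.2] twist 0.002 | pos [0.6043 0.3165 0.2694] t 35.35
```

View pics/w27.png

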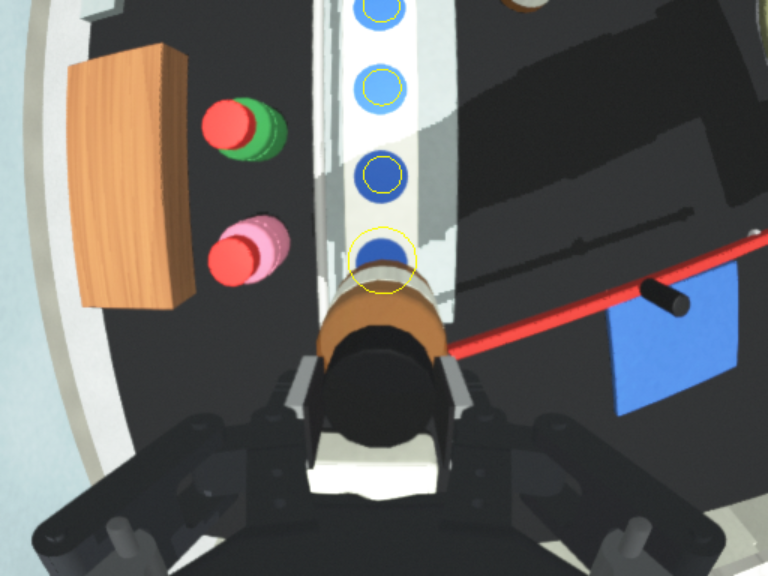

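Emit:
arm_command(
  rows=[
    {"xyz": [2,0.1,0.1],"twist": 0},
    {"xyz": [5,0.2,0.1],"twist": 0},
    {"xyz": [8,0.2,0.1],"twist": 0},
    {"xyz": [10,0.2,0.1],"twist": 0},
    {"xyz": [11.5,0.2,0.1],"twist": 0},
    {"xyz": [12.3,0.2,0.1],"twist": 0},
    {"xyz": [12.6,0.2,0.1],"twist": 0},
    {"xyz": [12.8,0.2,0.1],"twist": 0},
    {"xyz": [12.8,0.2,0.1],"twist": 0},
    {"xyz": [12.8,0.2,0.1],"twist": 0},
  ],
)

```text
t: 36.35
tcp_pos: [0.6056, 0.3172, 0.1424]
ee_rot: [-98.6, 88.7, -8.5]
wrist_force: [0.7, 0.8, -3.0]
gripper_width: 0.445
```

```bash
python3 - <<'E'
from h import *
s=manip.observe();P=pose(s);print(P[1],s['wrist_force'],s['gripper_width'],s['t'],P[0].round(3))
E
```

```text
[0.60556933 0.31722576 0.14239547] [ 0.66390645  0.84366729 -3.04145752] 0.4451745852838214 36.35 [[ 0.023 -1.    -0.002]
 [-0.003 -0.002  1.   ]
 [-1.    -0.023 -0.003]]
```

Lower by 1–2 mm, release, retreat.

Emit:
arm_command(
  rows=[
    {"xyz": [0.1,0,0],"twist": 0},
    {"xyz": [0.2,0,0],"twist": 0},
    {"xyz": [0.2,0,0],"twist": 0},
  ],
)

```text
t: 36.65
tcp_pos: [0.6061, 0.3177, 0.1419]
ee_rot: [-95.6, 88.6, -5.5]
wrist_force: [-1.3, -0.8, 4.1]
gripper_width: 0.447
```

Emit:
arm_command(
  rows=[
    {"xyz": [0,0,0],"twist": 0},
    {"xyz": [0,0,0],"twist": 0},
    {"xyz": [0,0,0],"twist": 0},
    {"xyz": [0,0,0],"twist": 0},
  ],
  grip=0.2,
)

```text
t: 37.05
tcp_pos: [0.6061, 0.3177, 0.1417]
ee_rot: [-95.8, 88.6, -5.7]
wrist_force: [0.2, 0.4, 0.4]
gripper_width: 0.801
```

Emit:
arm_command(
  rows=[
    {"xyz": [-0.5,0,0],"twist": 0},
    {"xyz": [-1.5,0,0],"twist": 0},
    {"xyz": [-4,0,0],"twist": 0},
    {"xyz": [-8,0,0],"twist": 0},
    {"xyz": [-12,0,0],"twist": 0},
    {"xyz": [-15,0,0],"twist": 0},
    {"xyz": [-15,0,0],"twist": 0},
    {"xyz": [-15,0,0],"twist": 0},
  ],
)

```text
t: 37.85
tcp_pos: [0.6031, 0.3184, 0.2933]
ee_rot: [-92.4, 88.5, -2.3]
wrist_force: [0.3, 0.5, 0.4]
gripper_width: 0.798
```

```bash
python3 - <<'E'
from h import *
s=manip.observe();P=pose(s);print(P[1],s['wrist_force'],s['gripper_width'],s['t'],P[0].round(3))
ov('w28',[(.605,.247,.08,.015),(.605,.318,.185,.02)],(0,384,0,512),1.5)
go([.465,.035,.26],180)
E
```

```text
[0.60307637 0.31838656 0.29332452] [0.30675789 0.49810788 0.3542954 ] 0.7980951695858512 37.85 [[ 0.027 -1.    -0.002]
 [-0.001 -0.002  1.   ]
 [-1.    -0.027 -0.001]]
yaw err -0.10782011273431635 j6 -61.86880480959403
xyz [2.9, 13.87, -28.27] twist 0.002 | pos [0.6024 0.318  0.2917] t 37.9
```

View pics/w28.png

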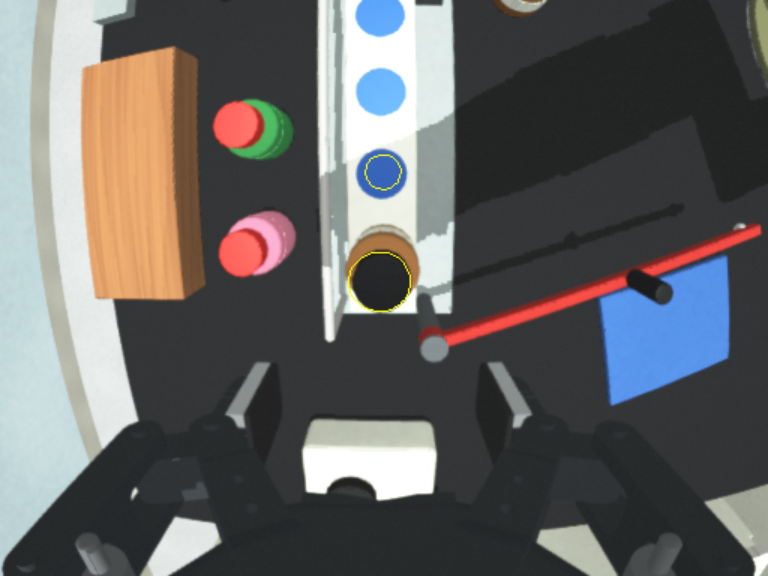

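Emit:
arm_command(
  rows=[
    {"xyz": [0.3,1.2,-2.5],"twist": 0},
    {"xyz": [0.7,3.1,-6.5],"twist": 0},
    {"xyz": [1,5.1,-10.5],"twist": 0},
    {"xyz": [1.5,7.1,-14.5],"twist": 0},
    {"xyz": [1.8,9,-18.5],"twist": 0},
    {"xyz": [2.2,11,-22.5],"twist": 0},
    {"xyz": [2.5,12.9,-26.5],"twist": 0},
    {"xyz": [2.9,13.9,-28.3],"twist": 0},
    {"xyz": [2.9,13.9,-28.3],"twist": 0},
    {"xyz": [2.9,13.9,-28.3],"twist": 0},
  ],
)

```text
t: 38.9
tcp_pos: [0.4642, 0.0346, 0.2592]
ee_rot: [-94.9, 88.7, -4.8]
wrist_force: [1.1, 0.0, 0.8]
gripper_width: 0.803
```

```bash
python3 - <<'E'
from h import *
s=manip.observe();P=pose(s);print(P[1],s['wrist_force'],s['gripper_width'],s['t'],P[0].round(3))
ov('w29',[(.465,.035,.105,.02)])
go([.465,.035,.0605],180)
E
```

```text
[0.46420465 0.03463735 0.25923155] [1.05032268 0.0417771  0.80706151] 0.8027839610280407 38.9 [[ 0.023 -1.    -0.001]
 [-0.002 -0.001  1.   ]
 [-1.    -0.023 -0.002]]
yaw err -0.11007774081326716 j6 -85.62242858767648
xyz [19.89, 0.45, 0.03] twist 0.002 | pos [0.4647 0.0351 0.2595] t 38.95
```

View pics/w29.png

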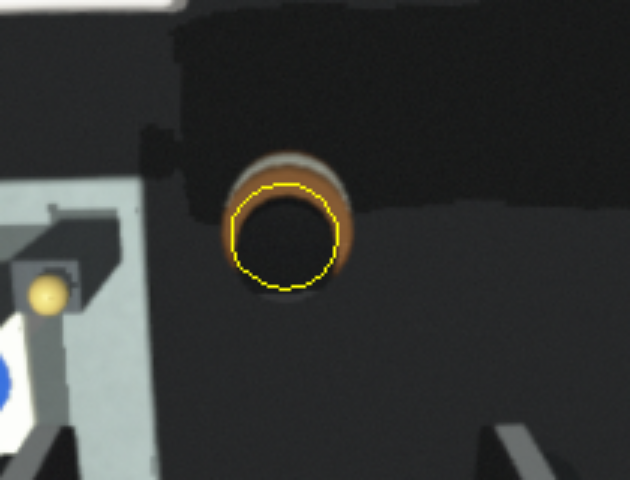

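Emit:
arm_command(
  rows=[
    {"xyz": [4,0.1,0.4],"twist": 0},
    {"xyz": [8,0.3,0.4],"twist": 0},
    {"xyz": [12,0.4,0.4],"twist": 0},
    {"xyz": [16,0.5,0.4],"twist": 0},
    {"xyz": [19,0.5,0.4],"twist": 0},
    {"xyz": [20,0.5,0.4],"twist": 0},
    {"xyz": [20,0.5,0.4],"twist": 0},
    {"xyz": [20,0.5,0.4],"twist": 0},
  ],
)

```text
t: 39.75
tcp_pos: [0.4657, 0.0393, 0.0605]
ee_rot: [-94.2, 88.6, -4.0]
wrist_force: [0.3, -0.0, 0.3]
gripper_width: 0.803
```

Emit:
arm_command(
  rows=[
    {"xyz": [0,0,0],"twist": 0},
    {"xyz": [0,0,0],"twist": 0},
    {"xyz": [0,0,0],"twist": 0},
  ],
  grip=0.5,
  force=40,
)

```text
t: 40.05
tcp_pos: [0.4666, 0.0393, 0.0615]
ee_rot: [-93.6, 88.4, -3.4]
wrist_force: [0.5, -0.6, 0.3]
gripper_width: 0.501
```

```bash
python3 - <<'E'
from h import *
s=manip.observe();P=pose(s);print(P[1],s['wrist_force'],s['gripper_width'],s['t'],P[0].round(3))
c=manip.capture('wrist');save({'pixels':c['pixels'][150:350,130:380]},'w30')
E
```

```text
[0.46659645 0.03932471 0.06151041] [ 0.46004132 -0.55488409  0.31154188] 0.5010947583080171 40.05 [[ 0.027 -1.    -0.003]
 [-0.002 -0.003  1.   ]
 [-1.    -0.027 -0.002]]
```

View pics/w30.png

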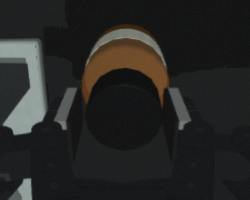

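Emit:
arm_command(
  rows=[
    {"xyz": [0,0,0],"twist": 0},
    {"xyz": [0,0,0],"twist": 0},
    {"xyz": [0,0,0],"twist": 0},
  ],
  grip=0.7,
)

```text
t: 40.4
tcp_pos: [0.4664, 0.0393, 0.0616]
ee_rot: [-93.5, 88.5, -3.3]
wrist_force: [-1.1, 0.2, 4.5]
gripper_width: 0.448
```

Emit:
arm_command(
  rows=[
    {"xyz": [-1,0,0],"twist": 0},
    {"xyz": [-3,0,0],"twist": 0},
    {"xyz": [-6,0,0],"twist": 0},
    {"xyz": [-10,0,0],"twist": 0},
    {"xyz": [-14,0,0],"twist": 0},
    {"xyz": [-18,0,0],"twist": 0},
    {"xyz": [-20,0,0],"twist": 0},
    {"xyz": [-20,0,0],"twist": 0},
    {"xyz": [-20,0,0],"twist": 0},
  ],
)

```text
t: 41.3
tcp_pos: [0.4608, 0.0395, 0.2609]
ee_rot: [-93.7, 88.5, -3.5]
wrist_force: [-0.7, -0.2, -3.5]
gripper_width: 0.45
```

```bash
python3 - <<'E'
from h import *
s=manip.observe();P=pose(s);print(P[1],s['wrist_force'],s['gripper_width'],s['t'],P[0].round(3))
go([.6055,.246,.265],180)
E
```

```text
[0.46075553 0.03952993 0.26090133] [-0.67164181 -0.20906189 -3.49118605] 0.44993967322556294 41.3 [[ 0.027 -1.    -0.002]
 [-0.002 -0.003  1.   ]
 [-1.    -0.027 -0.002]]
yaw err -0.14395179903885946 j6 -85.06338156252535
xyz [-0.06, -14.53, 20.61] twist 0.003 | pos [0.4608 0.0395 0.2609] t 41.3
```

Emit:
arm_command(
  rows=[
    {"xyz": [0,-1.2,1.8],"twist": 0},
    {"xyz": [0,-3.5,5],"twist": 0},
    {"xyz": [0,-5.8,8.3],"twist": 0},
    {"xyz": [0,-8.2,11.6],"twist": 0},
    {"xyz": [0,-10.5,15],"twist": 0},
    {"xyz": [0,-12.8,18.2],"twist": 0},
    {"xyz": [0,-14.2,20.2],"twist": 0},
    {"xyz": [0,-14.5,20.6],"twist": 0},
    {"xyz": [0,-14.5,20.6],"twist": 0},
    {"xyz": [0,-14.5,20.6],"twist": 0},
  ],
)

```text
t: 42.3
tcp_pos: [0.6041, 0.2449, 0.2629]
ee_rot: [-97.7, 88.6, -7.5]
wrist_force: [-0.0, -0.2, -3.0]
gripper_width: 0.446
```

```bash
python3 - <<'E'
from h import *
s=manip.observe();P=pose(s);print(P[1],s['wrist_force'],s['gripper_width'],s['t'],P[0].round(3))
ov('w31',[(.605,.175,.08,.015),(.605,.318,.185,.02),(.605,.246,.08,.028)],(0,384,0,512),1.3)
go([.6055,.246,.1425],180)
E
```

```text
[0.60409554 0.24490106 0.26287248] [-0.03214236 -0.22950478 -2.96399051] 0.4462795026162256 42.3 [[ 0.024 -1.    -0.002]
 [-0.003 -0.002  1.   ]
 [-1.    -0.024 -0.003]]
yaw err -0.10681610799946384 j6 -67.68096500021815
xyz [12.1, 0.18, 0.15] twist 0.002 | pos [0.6043 0.2448 0.2635] t 42.35
```

View pics/w31.png

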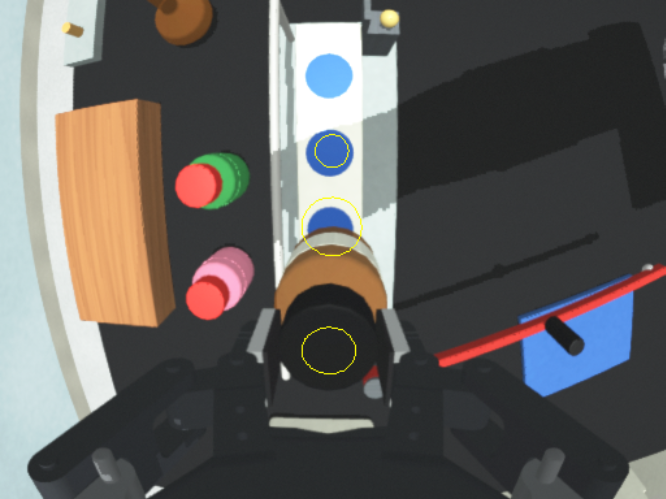

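Emit:
arm_command(
  rows=[
    {"xyz": [2,0.1,0.1],"twist": 0},
    {"xyz": [5,0.2,0.1],"twist": 0},
    {"xyz": [8,0.2,0.1],"twist": 0},
    {"xyz": [10,0.2,0.1],"twist": 0},
    {"xyz": [11.2,0.2,0.1],"twist": 0},
    {"xyz": [11.8,0.2,0.1],"twist": 0},
    {"xyz": [12.1,0.2,0.1],"twist": 0},
    {"xyz": [12.3,0.2,0.1],"twist": 0},
    {"xyz": [12.3,0.2,0.1],"twist": 0},
    {"xyz": [12.3,0.2,0.1],"twist": 0},
  ],
)

```text
t: 43.35
tcp_pos: [0.606, 0.2458, 0.1416]
ee_rot: [-94.3, 88.5, -4.2]
wrist_force: [-0.4, 0.4, 0.7]
gripper_width: 0.445
```

```bash
python3 - <<'E'
from h import *
s=manip.observe();P=pose(s);print(P[1],s['wrist_force'],s['gripper_width'],s['t'],P[0].round(3))
E
```

```text
[0.60600951 0.24576991 0.14163766] [-0.42835521  0.35871359  0.73453665] 0.4451133766839468 43.35 [[ 0.026 -1.    -0.002]
 [-0.002 -0.002  1.   ]
 [-1.    -0.026 -0.002]]
```

On the shelf (weight gone). Release and retreat.

Emit:
arm_command(
  rows=[
    {"xyz": [0,0,0],"twist": 0},
    {"xyz": [0,0,0],"twist": 0},
    {"xyz": [0,0,0],"twist": 0},
    {"xyz": [0,0,0],"twist": 0},
  ],
  grip=0.2,
)

```text
t: 43.75
tcp_pos: [0.6062, 0.2458, 0.1419]
ee_rot: [-94.0, 88.5, -3.9]
wrist_force: [-0.6, -0.1, -0.2]
gripper_width: 0.798
```

Emit:
arm_command(
  rows=[
    {"xyz": [-0.5,0,0],"twist": 0},
    {"xyz": [-1.5,0,0],"twist": 0},
    {"xyz": [-4,0,0],"twist": 0},
    {"xyz": [-8,0,0],"twist": 0},
    {"xyz": [-12,0,0],"twist": 0},
    {"xyz": [-12,0,0],"twist": 0},
    {"xyz": [-12,0,0],"twist": 0},
  ],
)

```text
t: 44.45
tcp_pos: [0.6039, 0.2465, 0.264]
ee_rot: [-90.8, 88.3, -0.7]
wrist_force: [0.7, -0.3, 0.4]
gripper_width: 0.8
```

```bash
python3 - <<'E'
from h import *
s=manip.observe();P=pose(s);print(P[1],s['wrist_force'],s['gripper_width'],s['t'],P[0].round(3))
ov('w32',[(.605,.247,.185,.02),(.605,.318,.185,.02)],(0,384,0,512),1.3)
go([.432,-.216,.265],180)
E
```

```text
[0.60389225 0.24651428 0.26395235] [ 0.74392722 -0.31621094  0.3746638 ] 0.8000008209007566 44.45 [[ 0.03  -1.    -0.002]
 [-0.    -0.002  1.   ]
 [-1.    -0.03  -0.   ]]
yaw err -0.1096062366195838 j6 -67.53351473781045
xyz [-0.68, 17.18, -46.18] twist 0.002 | pos [0.603  0.2461 0.2622] t 44.5
```

View pics/w32.png

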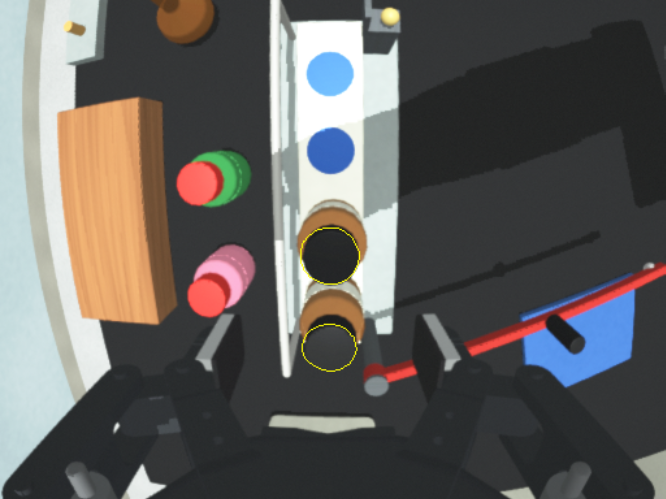

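Emit:
arm_command(
  rows=[
    {"xyz": [-0.1,1.2,-3],"twist": 0},
    {"xyz": [-0.1,2.8,-7.5],"twist": 0},
    {"xyz": [-0.2,4.4,-12],"twist": 0},
    {"xyz": [-0.2,6.1,-16.5],"twist": 0},
    {"xyz": [-0.3,7.8,-21],"twist": 0},
    {"xyz": [-0.3,9.4,-25.5],"twist": 0},
    {"xyz": [-0.4,11.1,-30],"twist": 0},
    {"xyz": [-0.5,12.8,-34.5],"twist": 0},
    {"xyz": [-0.6,14.5,-39],"twist": 0},
    {"xyz": [-0.6,15.8,-42.5],"twist": 0},
  ],
)

```text
t: 45.5
tcp_pos: [0.4435, -0.1809, 0.2632]
ee_rot: [-92.6, 88.6, -2.5]
wrist_force: [0.3, -0.4, 0.8]
gripper_width: 0.799
```

```bash
python3 - <<'E'
from h import *
go([.432,-.216,.265],180)
E
```

```text
yaw err -0.042338860511904386 j6 -112.60452294839953
xyz [-0.2, 1.15, -3.5] twist 0.001 | pos [ 0.4435 -0.1809  0.2632] t 45.5
```

Emit:
arm_command(
  rows=[
    {"xyz": [0,0.8,-2],"twist": 0},
    {"xyz": [0,1.1,-3.5],"twist": 0},
    {"xyz": [0,1.1,-3.5],"twist": 0},
    {"xyz": [0,1.1,-3.5],"twist": 0},
  ],
)

```text
t: 45.9
tcp_pos: [0.4318, -0.2156, 0.2619]
ee_rot: [-89.5, 88.7, 0.5]
wrist_force: [0.4, 0.6, -0.4]
gripper_width: 0.801
```

```bash
python3 - <<'E'
from h import *
s=manip.observe();P=pose(s);print(P[1],s['gripper_width'],s['t'],P[0].round(3))
ov('w33',[(.432,-.216,.105,.02)])
go([.432,-.216,.0605],180)
E
```

```text
[ 0.43181874 -0.21557881  0.26189791] 0.8006063358329298 45.9 [[ 0.023 -1.     0.   ]
 [ 0.     0.     1.   ]
 [-1.    -0.023  0.   ]]
yaw err -0.04542429543795379 j6 -116.98077521026312
xyz [20.16, 0.5, -0.07] twist 0.001 | pos [ 0.4322 -0.2153  0.2622] t 45.95
```

View pics/w33.png

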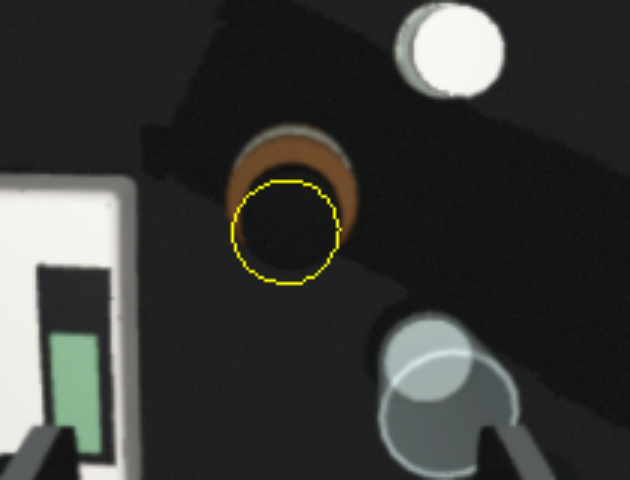

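```bash
python3 - <<'E'
import cv2,numpy as np
a=cv2.imread('pics/w33.png')[100:330,180:420].astype(float); a=np.clip((a/80)**.6*255,0,255).astype('uint8'); cv2.imwrite('pics/w33b.png',cv2.resize(a,None,fx=2.4,fy=2.4))
E
```

```text
(no output)
```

View pics/w33b.png

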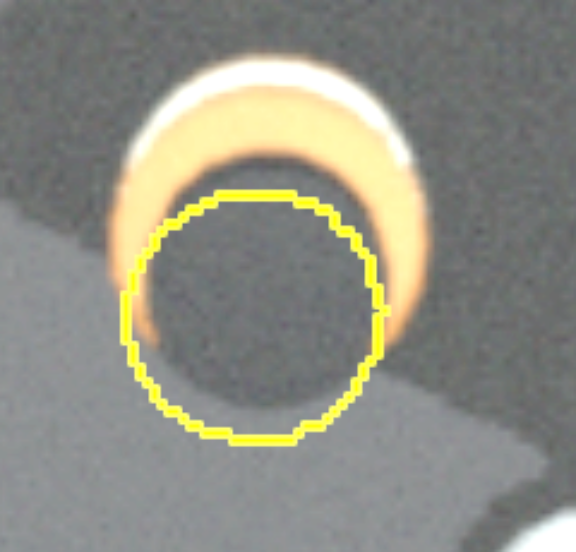

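Emit:
arm_command(
  rows=[
    {"xyz": [4,0.3,-0.5],"twist": 0},
    {"xyz": [8,0.4,-0.5],"twist": 0},
    {"xyz": [12,0.5,-0.5],"twist": 0},
    {"xyz": [16,0.6,-0.5],"twist": 0},
    {"xyz": [19,0.65,-0.5],"twist": 0},
    {"xyz": [20.2,0.65,-0.5],"twist": 0},
    {"xyz": [20.2,0.65,-0.5],"twist": 0},
    {"xyz": [20.2,0.65,-0.5],"twist": 0},
  ],
)

```text
t: 46.75
tcp_pos: [0.4315, -0.2202, 0.0612]
ee_rot: [-91.1, 88.6, -1.0]
wrist_force: [-0.5, -0.7, 0.6]
gripper_width: 0.8
```

Emit:
arm_command(
  rows=[
    {"xyz": [0,0,0],"twist": 0},
    {"xyz": [0,0,0],"twist": 0},
    {"xyz": [0,0,0],"twist": 0},
  ],
  grip=0.5,
  force=40,
)

```text
t: 47.05
tcp_pos: [0.4323, -0.2207, 0.0622]
ee_rot: [-93.0, 88.5, -2.9]
wrist_force: [0.6, 0.3, -0.4]
gripper_width: 0.498
```

```bash
python3 - <<'E'
from h import *
s=manip.observe();P=pose(s);print(P[1],s['wrist_force'],s['gripper_width'],s['t'],P[0].round(3))
c=manip.capture('wrist');a=c['pixels'][150:350,130:380].astype(float); save({'pixels':cv2.resize(np.clip((a/100)**.6*255,0,255).astype('uint8'),None,fx=2,fy=2)},'w34')
E
```

```text
[ 0.43229401 -0.22066199  0.06223741] [ 0.6136119   0.32543284 -0.43542465] 0.4984856423117255 47.05 [[ 0.027 -1.    -0.002]
 [-0.001 -0.002  1.   ]
 [-1.    -0.027 -0.001]]
```

View pics/w34.png

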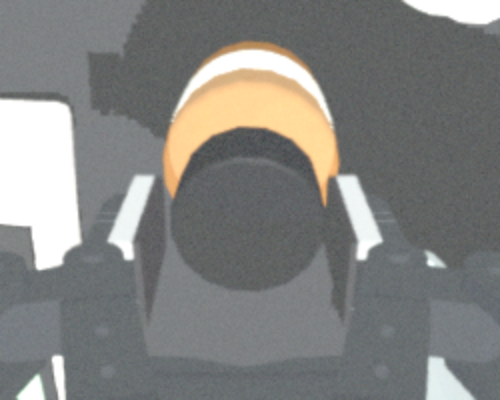

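Emit:
arm_command(
  rows=[
    {"xyz": [0,0,0],"twist": 0},
    {"xyz": [0,0,0],"twist": 0},
    {"xyz": [0,0,0],"twist": 0},
  ],
  grip=0.7,
)

```text
t: 47.4
tcp_pos: [0.4321, -0.2207, 0.0623]
ee_rot: [-93.3, 88.5, -3.2]
wrist_force: [-0.8, 0.2, 4.0]
gripper_width: 0.448
```

Emit:
arm_command(
  rows=[
    {"xyz": [-1,0,0],"twist": 0},
    {"xyz": [-3,0,0],"twist": 0},
    {"xyz": [-6,0,0],"twist": 0},
    {"xyz": [-10,0,0],"twist": 0},
    {"xyz": [-14,0,0],"twist": 0},
    {"xyz": [-18,0,0],"twist": 0},
    {"xyz": [-20,0,0],"twist": 0},
    {"xyz": [-20,0,0],"twist": 0},
    {"xyz": [-20,0,0],"twist": 0},
  ],
)

```text
t: 48.3
tcp_pos: [0.4265, -0.2203, 0.2615]
ee_rot: [-92.6, 88.5, -2.5]
wrist_force: [-1.2, 0.2, -4.1]
gripper_width: 0.448
```

```bash
python3 - <<'E'
from h import *
s=manip.observe();P=pose(s);print(P[1],s['wrist_force'],s['gripper_width'],s['t'],P[0].round(3))
go([.606,.174,.265],180)
E
```

```text
[ 0.42648195 -0.22025889  0.26152071] [-1.18803943  0.24493818 -4.14540855] 0.4481708244998067 48.3 [[ 0.026 -1.    -0.001]
 [-0.001 -0.001  1.   ]
 [-1.    -0.026 -0.001]]
yaw err -0.08378593520683353 j6 -117.8685150148463
xyz [0.07, -18.01, 39.4] twist 0.001 | pos [ 0.4265 -0.2203  0.2615] t 48.3
```

Emit:
arm_command(
  rows=[
    {"xyz": [0,-0.8,1.8],"twist": 0},
    {"xyz": [0,-2.3,5],"twist": 0},
    {"xyz": [0,-4.1,9],"twist": 0},
    {"xyz": [0,-5.9,13],"twist": 0},
    {"xyz": [0,-7.8,17],"twist": 0},
    {"xyz": [0,-9.6,21],"twist": 0},
    {"xyz": [0,-11.4,25],"twist": 0},
    {"xyz": [0,-13.3,29],"twist": 0},
    {"xyz": [0,-15.1,33],"twist": 0},
    {"xyz": [0,-16.4,36],"twist": 0},
  ],
)

```text
t: 49.3
tcp_pos: [0.5893, 0.1425, 0.2622]
ee_rot: [-93.6, 88.8, -3.4]
wrist_force: [0.0, -0.7, -3.6]
gripper_width: 0.443
```

```bash
python3 - <<'E'
from h import *
go([.606,.174,.265],180)
E
```

```text
yaw err -0.16972915651041376 j6 -76.35907701415883
xyz [-0.25, -1.69, 3.15] twist 0.003 | pos [0.5893 0.1425 0.2622] t 49.3
```

Emit:
arm_command(
  rows=[
    {"xyz": [-0.2,-1,2],"twist": 0},
    {"xyz": [-0.2,-1.6,3],"twist": 0},
    {"xyz": [-0.2,-1.7,3.1],"twist": 0},
    {"xyz": [-0.2,-1.7,3.1],"twist": 0},
    {"xyz": [-0.2,-1.7,3.1],"twist": 0},
  ],
)

```text
t: 49.8
tcp_pos: [0.6056, 0.1721, 0.2643]
ee_rot: [-95.5, 88.8, -5.4]
wrist_force: [-0.4, -0.2, -3.9]
gripper_width: 0.445
```

```bash
python3 - <<'E'
from h import *
s=manip.observe();P=pose(s);print(P[1],s['wrist_force'],s['gripper_width'],s['t'],P[0].round(3))
go([.606,.174,.1415],180)
E
```

```text
[0.60562835 0.17214446 0.26429384] [-0.42587346 -0.1622239  -3.93455875] 0.4454986161460635 49.8 [[ 0.021 -1.    -0.002]
 [-0.002 -0.002  1.   ]
 [-1.    -0.021 -0.002]]
yaw err -0.0945037913819533 j6 -73.97563924461737
xyz [12.28, 0.22, 0.21] twist 0.002 | pos [0.6056 0.1721 0.2643] t 49.8
```

Emit:
arm_command(
  rows=[
    {"xyz": [2,0.1,0.1],"twist": 0},
    {"xyz": [5,0.2,0.2],"twist": 0},
    {"xyz": [8,0.2,0.2],"twist": 0},
    {"xyz": [10,0.2,0.2],"twist": 0},
    {"xyz": [11.2,0.2,0.2],"twist": 0},
    {"xyz": [11.8,0.2,0.2],"twist": 0},
    {"xyz": [12.1,0.2,0.2],"twist": 0},
    {"xyz": [12.3,0.2,0.2],"twist": 0},
    {"xyz": [12.4,0.2,0.2],"twist": 0},
    {"xyz": [12.4,0.2,0.2],"twist": 0},
  ],
)

```text
t: 50.8
tcp_pos: [0.607, 0.1741, 0.1424]
ee_rot: [-93.4, 88.7, -3.3]
wrist_force: [-3.5, -1.1, 4.3]
gripper_width: 0.442
```

```bash
python3 - <<'E'
from h import *
s=manip.observe();P=pose(s);print(P[1],s['wrist_force'],s['gripper_width'],s['t'],P[0].round(3))
E
```

```text
[0.60700536 0.17408846 0.1424225 ] [-3.5359399  -1.06445637  4.27887293] 0.44195427636386386 50.8 [[ 0.023 -1.    -0.002]
 [-0.001 -0.002  1.   ]
 [-1.    -0.023 -0.001]]
```

Emit:
arm_command(
  rows=[
    {"xyz": [0,0,0],"twist": 0},
    {"xyz": [0,0,0],"twist": 0},
    {"xyz": [0,0,0],"twist": 0},
    {"xyz": [0,0,0],"twist": 0},
  ],
  grip=0.2,
)

```text
t: 51.2
tcp_pos: [0.6072, 0.1742, 0.1425]
ee_rot: [-93.1, 88.6, -3.0]
wrist_force: [0.1, 0.1, 0.5]
gripper_width: 0.8
```

Emit:
arm_command(
  rows=[
    {"xyz": [-0.5,0,0],"twist": 0},
    {"xyz": [-1.5,0,0],"twist": 0},
    {"xyz": [-4,0,0],"twist": 0},
    {"xyz": [-8,0,0],"twist": 0},
    {"xyz": [-12,0,0],"twist": 0},
    {"xyz": [-12,0,0],"twist": 0},
    {"xyz": [-12,0,0],"twist": 0},
  ],
)

```text
t: 51.9
tcp_pos: [0.6053, 0.1746, 0.2645]
ee_rot: [-90.6, 88.4, -0.5]
wrist_force: [-0.3, -0.1, 0.8]
gripper_width: 0.798
```

```bash
python3 - <<'E'
from h import *
s=manip.observe();P=pose(s);print(P[1],s['wrist_force'],s['gripper_width'],s['t'],P[0].round(3))
ov('w35',[(.605,.247,.185,.02),(.606,.174,.185,.02)],(0,384,0,512),1.3)
go([.630,-.147,.25],180)
E
```

```text
[0.60533567 0.17463281 0.26447841] [-0.2573124  -0.08286524  0.84173943] 0.7979481352228872 51.9 [[ 0.027 -1.    -0.002]
 [-0.    -0.002  1.   ]
 [-1.    -0.027 -0.   ]]
yaw err -0.09748738430039339 j6 -73.75040407245368
xyz [1.37, -2.47, -32.14] twist 0.002 | pos [0.6044 0.1743 0.2627] t 51.95
```

View pics/w35.png

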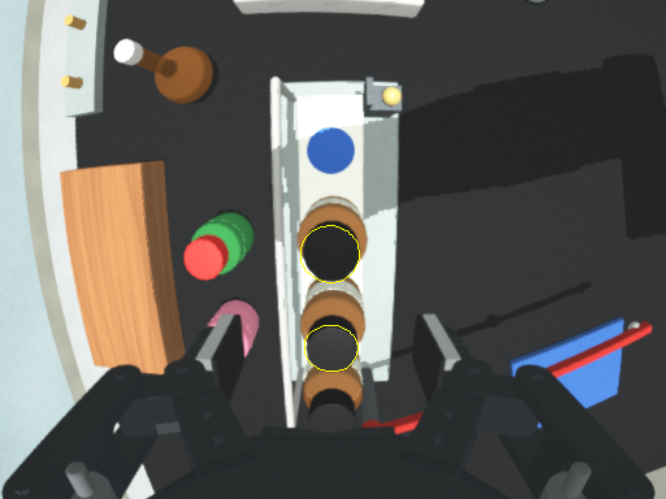

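Emit:
arm_command(
  rows=[
    {"xyz": [0,-0.3,-3],"twist": 0},
    {"xyz": [0.4,-0.6,-7],"twist": 0},
    {"xyz": [0.6,-0.9,-11],"twist": 0},
    {"xyz": [0.8,-1.2,-15],"twist": 0},
    {"xyz": [1,-1.5,-19],"twist": 0},
    {"xyz": [1.2,-1.8,-23],"twist": 0},
    {"xyz": [1.4,-2.2,-27],"twist": 0},
    {"xyz": [1.4,-2.5,-31],"twist": 0},
    {"xyz": [1.4,-2.5,-32.1],"twist": 0},
    {"xyz": [1.4,-2.5,-32.1],"twist": 0},
  ],
)

```text
t: 52.95
tcp_pos: [0.6293, -0.1481, 0.248]
ee_rot: [-91.2, 88.8, -1.2]
wrist_force: [-0.1, 0.1, 0.4]
gripper_width: 0.8
```

Emit:
arm_command(
  rows=[
    {"xyz": [0,0,0],"twist": 0},
    {"xyz": [0,0,0],"twist": 0},
  ],
)

```text
t: 53.15
tcp_pos: [0.6289, -0.1467, 0.2473]
ee_rot: [-89.3, 88.8, 0.7]
wrist_force: [0.4, 0.5, -1.2]
gripper_width: 0.794
```

```bash
python3 - <<'E'
from h import *
s=manip.observe();P=pose(s);print(P[1],s['wrist_force'],s['gripper_width'],s['t'],P[0].round(3))
ov('w36',[(.630,-.147,.174,.02),(.630,-.144,.069,.055)])
go([.630,-.147,.1305],180)
E
```

```text
[ 0.62887421 -0.1466949   0.24727306] [ 0.44485472  0.47378222 -1.22272263] 0.7940842516907501 53.15 [[ 0.02 -1.   -0.  ]
 [ 0.   -0.    1.  ]
 [-1.   -0.02  0.  ]]
yaw err -0.028771540746220126 j6 -103.30256993822665
xyz [11.71, 0.15, -0.04] twist 0.001 | pos [ 0.6291 -0.1466  0.2476] t 53.2
```

View pics/w36.png

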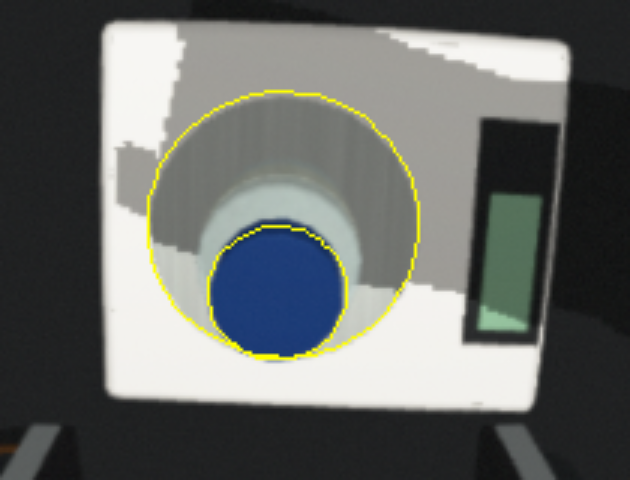

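Emit:
arm_command(
  rows=[
    {"xyz": [3,0,0],"twist": 0},
    {"xyz": [6,0.1,0],"twist": 0},
    {"xyz": [8.5,0.1,0],"twist": 0},
    {"xyz": [10.5,0.1,0],"twist": 0},
    {"xyz": [11.4,0.1,0],"twist": 0},
    {"xyz": [11.7,0.1,0],"twist": 0},
    {"xyz": [11.7,0.1,0],"twist": 0},
    {"xyz": [11.7,0.1,0],"twist": 0},
  ],
)

```text
t: 54.0
tcp_pos: [0.6314, -0.1466, 0.132]
ee_rot: [-90.9, 88.7, -0.8]
wrist_force: [-0.6, -0.1, -0.1]
gripper_width: 0.801
```

Emit:
arm_command(
  rows=[
    {"xyz": [0,0,0],"twist": 0},
    {"xyz": [0,0,0],"twist": 0},
    {"xyz": [0,0,0],"twist": 0},
  ],
  grip=0.5,
  force=30,
)

```text
t: 54.3
tcp_pos: [0.6317, -0.1467, 0.1326]
ee_rot: [-91.4, 88.6, -1.4]
wrist_force: [0.5, -0.7, 0.0]
gripper_width: 0.5
```

```bash
python3 - <<'E'
from h import *
s=manip.observe();P=pose(s);print(P[1],s['wrist_force'],s['gripper_width'],s['t'],P[0].round(3))
c=manip.capture('wrist');save(c,'w37')
E
```

```text
[ 0.63172758 -0.14672112  0.1325603 ] [ 0.54848467 -0.70660593  0.03681797] 0.5002005792513003 54.3 [[ 0.024 -1.    -0.001]
 [-0.001 -0.001  1.   ]
 [-1.    -0.024 -0.001]]
```

View pics/w37.png

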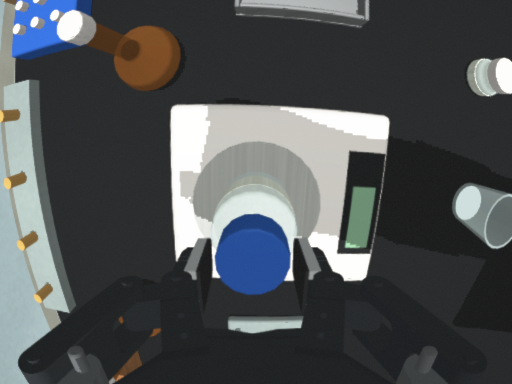

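Emit:
arm_command(
  rows=[
    {"xyz": [0,0,0],"twist": 0},
    {"xyz": [-0.05,0,0],"twist": 0},
    {"xyz": [-0.15,0,0],"twist": 0},
    {"xyz": [-0.3,0,0],"twist": 0},
    {"xyz": [-0.5,0,0],"twist": 0},
    {"xyz": [-0.8,0,0],"twist": 0},
  ],
  grip=0.65,
)

```text
t: 54.95
tcp_pos: [0.6307, -0.1466, 0.1399]
ee_rot: [-90.7, 88.8, -0.6]
wrist_force: [0.5, 0.5, -4.0]
gripper_width: 0.442
```

```bash
python3 - <<'E'
from h import *
s=manip.observe();P=pose(s);print(P[1],s['wrist_force'],s['gripper_width'],s['t'],P[0].round(3))
c=manip.capture('wrist');save(c,'w38')
E
```

```text
[ 0.63071617 -0.14659172  0.13985341] [ 0.45431216  0.50074508 -4.0149176 ] 0.4424048936537029 54.95 [[ 0.022 -1.    -0.001]
 [-0.    -0.001  1.   ]
 [-1.    -0.022 -0.   ]]
```

Emit:
arm_command(
  rows=[
    {"xyz": [-2,0,0],"twist": 0},
    {"xyz": [-5,0,0],"twist": 0},
    {"xyz": [-9,0,0],"twist": 0},
    {"xyz": [-12,0,0],"twist": 0},
    {"xyz": [-13,0,0],"twist": 0},
    {"xyz": [-13,0,0],"twist": 0},
    {"xyz": [-13,0,0],"twist": 0},
  ],
)

```text
t: 55.7
tcp_pos: [0.6273, -0.1464, 0.2685]
ee_rot: [-89.5, 88.9, 0.5]
wrist_force: [-0.5, -0.1, -4.6]
gripper_width: 0.445
```

```bash
python3 - <<'E'
from h import *
s=manip.observe();P=pose(s);print(P[1],s['wrist_force'],s['gripper_width'],s['t'],P[0].round(3))
c=manip.capture('wrist');save(c,'w39')
go([.6065,.102,.265],180)
E
```

```text
[ 0.62730815 -0.14642045  0.26852106] [-0.5369103  -0.12033999 -4.56347851] 0.44533253312696014 55.7 [[ 0.02  -1.    -0.001]
 [ 0.    -0.001  1.   ]
 [-1.    -0.02   0.   ]]
yaw err -0.0364398077763326 j6 -103.32488521899157
xyz [0.27, 2.04, 24.83] twist 0.001 | pos [ 0.627  -0.1463  0.268 ] t 55.75
```

View pics/w39.png

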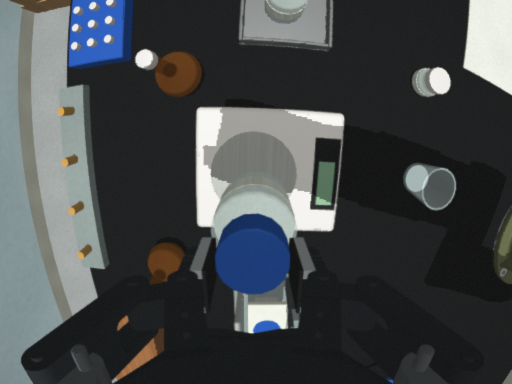

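Emit:
arm_command(
  rows=[
    {"xyz": [0,0.2,2],"twist": 0},
    {"xyz": [0,0.4,5],"twist": 0},
    {"xyz": [0,0.7,9],"twist": 0},
    {"xyz": [0.1,1,13],"twist": 0},
    {"xyz": [0.2,1.4,17],"twist": 0},
    {"xyz": [0.3,1.8,21],"twist": 0},
    {"xyz": [0.3,2,24],"twist": 0},
    {"xyz": [0.3,2,24.8],"twist": 0},
    {"xyz": [0.3,2,24.8],"twist": 0},
    {"xyz": [0.3,2,24.8],"twist": 0},
  ],
)

```text
t: 56.75
tcp_pos: [0.6064, 0.1008, 0.2635]
ee_rot: [-92.5, 89.0, -2.4]
wrist_force: [-0.3, -0.5, -3.4]
gripper_width: 0.449
```

```bash
python3 - <<'E'
from h import *
s=manip.observe();P=pose(s);print(P[1],s['wrist_force'],s['gripper_width'],s['t'],P[0].round(3))
go([.6065,.103,.1435],180)
E
```

```text
[0.60641831 0.10075897 0.26354079] [-0.26478937 -0.4971705  -3.4300113 ] 0.4486521261380402 56.75 [[ 0.017 -1.    -0.   ]
 [-0.001 -0.     1.   ]
 [-1.    -0.017 -0.001]]
yaw err -0.02298829064045549 j6 -80.47089041137947
xyz [12.0, 0.2, 0.23] twist 0.0 | pos [0.6064 0.1008 0.2635] t 56.75
```

Emit:
arm_command(
  rows=[
    {"xyz": [2,0.1,0.1],"twist": 0},
    {"xyz": [5,0.2,0.2],"twist": 0},
    {"xyz": [8,0.2,0.2],"twist": 0},
    {"xyz": [10,0.2,0.2],"twist": 0},
    {"xyz": [11,0.2,0.2],"twist": 0},
    {"xyz": [11.6,0.2,0.2],"twist": 0},
    {"xyz": [11.9,0.2,0.2],"twist": 0},
    {"xyz": [12.0,0.2,0.2],"twist": 0},
    {"xyz": [12.0,0.2,0.2],"twist": 0},
    {"xyz": [12.0,0.2,0.2],"twist": 0},
  ],
)

```text
t: 57.75
tcp_pos: [0.6071, 0.1025, 0.1453]
ee_rot: [-92.5, 88.9, -2.5]
wrist_force: [-4.2, -1.9, 6.6]
gripper_width: 0.442
```

```bash
python3 - <<'E'
from h import *
for i in range(2):
    s=manip.observe();P=pose(s);print(P[1],s['wrist_force'],s['gripper_width'],s['t'],P[0][0].round(3)); c=manip.capture('scene')
save({'pixels':cv2.resize(c['pixels'][90:215,210:385],None,fx=4,fy=4,interpolation=cv2.INTER_CUBIC)},'s40')
E
```

```text
[0.6071409  0.10245702 0.14532271] [-4.212152   -1.90453653  6.63684913] 0.4421581050164966 57.75 [ 0.019 -1.    -0.   ]
[0.60712608 0.1024622  0.14530459] [-3.90330901 -1.75576501  7.66844756] 0.444230950107871 57.8 [ 0.019 -1.    -0.   ]
```

View pics/s40.png

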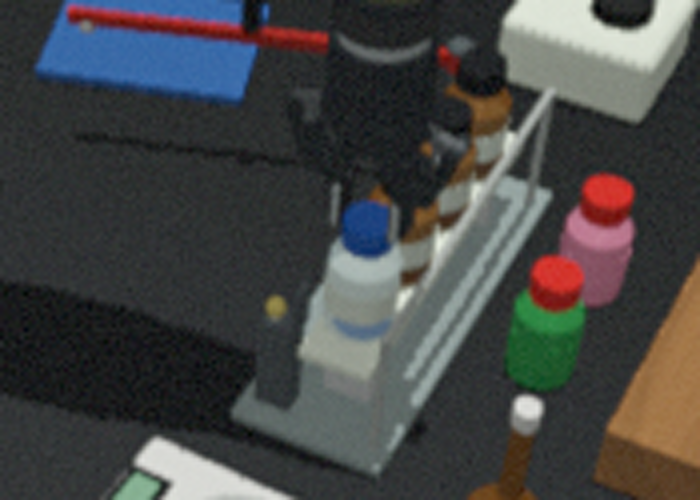

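Emit:
arm_command(
  rows=[
    {"xyz": [-0.1,0,0],"twist": 0},
    {"xyz": [-0.1,0,0],"twist": 0},
  ],
)

```text
t: 58.05
tcp_pos: [0.6079, 0.1027, 0.1468]
ee_rot: [-91.4, 88.8, -1.4]
wrist_force: [-0.5, 0.2, -3.5]
gripper_width: 0.445
```

Emit:
arm_command(
  rows=[
    {"xyz": [0,0,0],"twist": 0},
    {"xyz": [0,0,0],"twist": 0},
    {"xyz": [0,0,0],"twist": 0},
    {"xyz": [0,0,0],"twist": 0},
  ],
  grip=0.2,
)

```text
t: 58.45
tcp_pos: [0.6082, 0.1028, 0.147]
ee_rot: [-91.1, 88.8, -1.1]
wrist_force: [-0.2, 0.4, 0.2]
gripper_width: 0.801
```

Emit:
arm_command(
  rows=[
    {"xyz": [-0.5,0,0],"twist": 0},
    {"xyz": [-1.5,0,0],"twist": 0},
    {"xyz": [-4,0,0],"twist": 0},
    {"xyz": [-8,0,0],"twist": 0},
    {"xyz": [-12,0,0],"twist": 0},
    {"xyz": [-15,0,0],"twist": 0},
    {"xyz": [-15,0,0],"twist": 0},
  ],
)

```text
t: 59.15
tcp_pos: [0.6074, 0.1032, 0.3034]
ee_rot: [-87.9, 88.3, 2.1]
wrist_force: [0.6, -0.3, -0.8]
gripper_width: 0.799
```

```bash
python3 - <<'E'
from h import *
s=manip.observe();P=pose(s);print(P[1],s['wrist_force'],s['gripper_width'],s['t'],P[0].round(3))
ov('w41',[(.606,.103,.185,.02),(.606,.174,.185,.02),(.606,.246,.185,.02)],(0,384,0,512),1.3)
c=manip.capture('top');save({'pixels':cv2.resize(c['pixels'][120:290,100:430],(792,408),interpolation=cv2.INTER_CUBIC)},'top41')
E
```

```text
[0.60739735 0.10324959 0.303351  ] [ 0.59181544 -0.28734861 -0.75669924] 0.7986956324266733 59.15 [[ 0.03  -1.    -0.   ]
 [ 0.001 -0.     1.   ]
 [-1.    -0.03   0.001]]
```

View pics/w41.png

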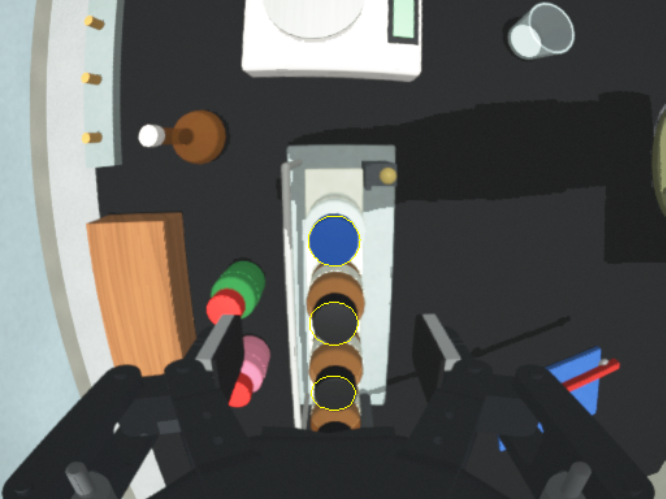

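View pics/top41.png

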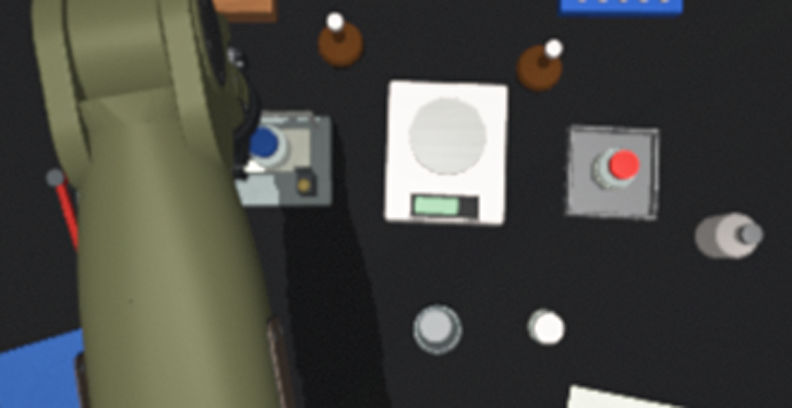

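```bash
python3 - <<'E'
from h import *
go([.393,.323,.26],108.4)
E
```

```text
yaw err -71.62117583402949 j6 -80.24323622719916
xyz [3.33, 21.33, 22.02] twist 1.25 | pos [0.6056 0.1029 0.2983] t 59.25
```

Emit:
arm_command(
  rows=[
    {"xyz": [0.3,2,2],"twist": 0.12},
    {"xyz": [0.7,4.5,4.6],"twist": 0.25},
    {"xyz": [1,7,7.3],"twist": 0.38},
    {"xyz": [1.5,10,10.3],"twist": 0.5},
    {"xyz": [2,13,13.4],"twist": 0.63},
    {"xyz": [2.4,16,16.5],"twist": 0.76},
    {"xyz": [2.8,18.5,19],"twist": 0.9},
    {"xyz": [3.2,20.5,21.2],"twist": 1.03},
    {"xyz": [3.3,21.3,22],"twist": 1.15},
    {"xyz": [3.3,21.3,22],"twist": 1.25},
  ],
  grip=0.4,
)

```text
t: 60.25
tcp_pos: [0.391, 0.3234, 0.2585]
ee_rot: [-22.7, 88.8, -4.4]
wrist_force: [0.0, 0.6, 0.5]
gripper_width: 0.6
```

Emit:
arm_command(
  rows=[
    {"xyz": [0,0,0],"twist": 0},
    {"xyz": [0,0,0],"twist": 0},
  ],
  grip=0.5,
)

```text
t: 60.45
tcp_pos: [0.3902, 0.3228, 0.2573]
ee_rot: [-27.7, 88.9, -9.2]
wrist_force: [0.6, -0.4, -0.0]
gripper_width: 0.5
```

```bash
python3 - <<'E'
from h import *
s=manip.observe();P=pose(s);print(P[1],s['wrist_force'],s['gripper_width'],s['t'],P[0].round(3))
h=H0+.18*np.array([-np.sin(1.25),-np.cos(1.25)]); print(h)
ov('w42',[(h[0],h[1],.187,.009)],(0,384,0,512),1.3)
go([h[0],h[1],.14],108.4)
c=manip.capture('top');save({'pixels':cv2.resize(c['pixels'][120:330,60:330],None,fx=2.8,fy=2.8,interpolation=cv2.INTER_CUBIC)},'top42')
E
```

```text
[0.39023119 0.32283891 0.25727656] [ 0.59984881 -0.36902506 -0.03126109] 0.49995105156366315 60.45 [[ 0.019 -0.316  0.948]
 [-0.003  0.949  0.316]
 [-1.    -0.009  0.017]]
[0.39368277 0.32124197]
yaw err -0.008238608629625332 j6 21.763251666437814
xyz [11.76, -0.14, 0.03] twist 0.0 | pos [0.3906 0.3228 0.2576] t 60.5
```

View pics/w42.png

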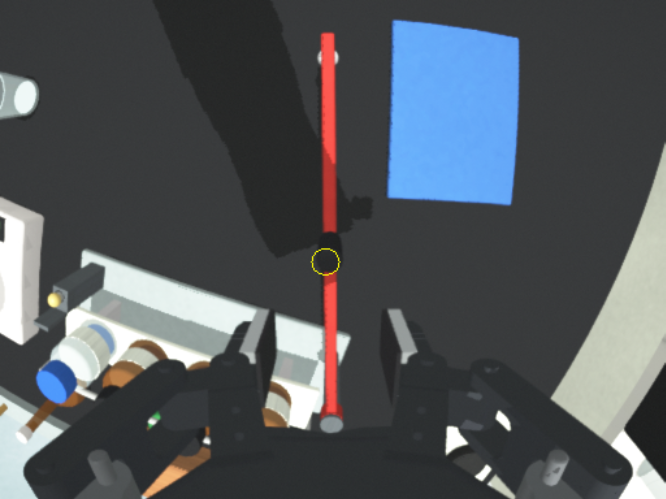

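View pics/top42.png

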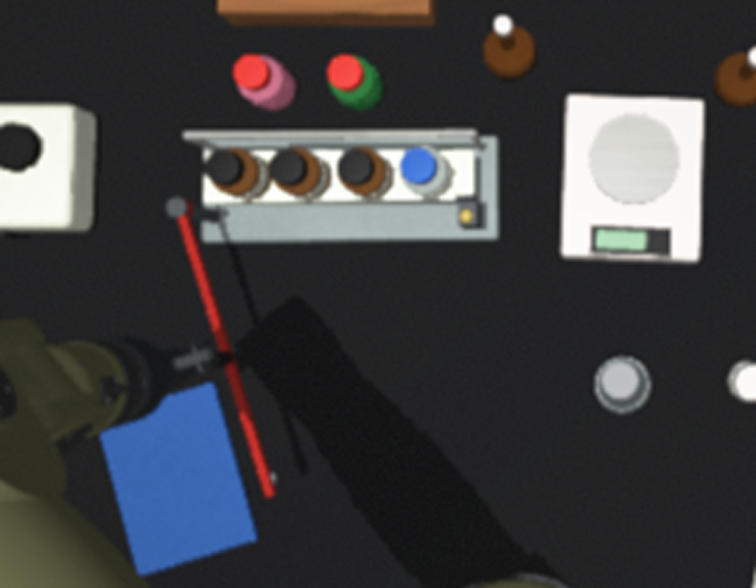

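Emit:
arm_command(
  rows=[
    {"xyz": [3,0.1,0],"twist": 0},
    {"xyz": [6,0.1,0],"twist": 0},
    {"xyz": [9,0.1,0],"twist": 0},
    {"xyz": [11,0.1,0],"twist": 0},
    {"xyz": [11.7,0.1,0],"twist": 0},
    {"xyz": [11.7,0.1,0],"twist": 0},
  ],
)

```text
t: 61.15
tcp_pos: [0.3926, 0.3228, 0.1401]
ee_rot: [-29.4, 88.9, -11.0]
wrist_force: [-0.6, -0.2, 0.6]
gripper_width: 0.498
```

Emit:
arm_command(
  rows=[
    {"xyz": [0,0,0],"twist": 0},
    {"xyz": [0,0,0],"twist": 0},
    {"xyz": [0,0,0],"twist": 0},
  ],
  grip=0.74,
)

```text
t: 61.45
tcp_pos: [0.3932, 0.3234, 0.1412]
ee_rot: [-25.4, 88.8, -7.0]
wrist_force: [-0.2, 0.3, 0.8]
gripper_width: 0.263
```

```bash
python3 - <<'E'
from h import *
s=manip.observe();P=pose(s);print(P[1],s['wrist_force'],s['gripper_width'],s['t'],P[0].round(3))
c=manip.capture('wrist');save(c,'w43')
arc(1.25,.72,10)
E
```

```text
[0.39322232 0.3233523  0.1412038 ] [-0.15032385  0.33822288  0.81642533] 0.26333119988172304 61.45 [[ 0.02  -0.315  0.949]
 [-0.002  0.949  0.315]
 [-1.    -0.009  0.018]]
off [-0.0006  0.002 ]
1.2 [0.0, -1.2, 0.0] -0.05
1.14 [0.0, -2.1, 0.1] -0.11
1.09 [0.0, -3.1, 0.2] -0.16
1.04 [0.0, -4.0, 0.4] -0.21
0.98 [0.1, -4.9, 0.6] -0.27
0.93 [0.1, -5.8, 0.9] -0.32
0.88 [0.1, -6.7, 1.2] -0.37
0.83 [0.1, -7.6, 1.6] -0.42
0.77 [0.1, -8.5, 2.0] -0.48
0.72 [0.1, -9.3, 2.5] -0.53
```

View pics/w43.png

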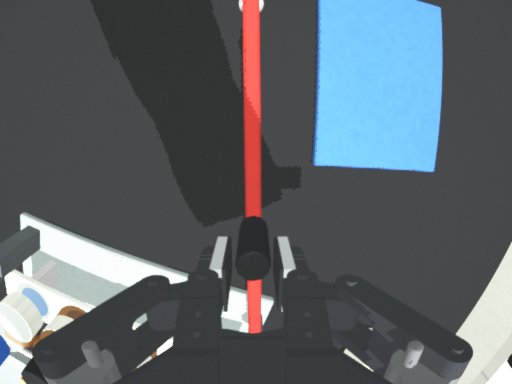

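Emit:
arm_command(
  rows=[
    {"xyz": [0,-1.2,0],"twist": -0.05},
    {"xyz": [0,-2.1,0.1],"twist": -0.11},
    {"xyz": [0,-3.1,0.2],"twist": -0.16},
    {"xyz": [0,-4.0,0.4],"twist": -0.21},
    {"xyz": [0,-4.9,0.6],"twist": -0.27},
    {"xyz": [0,-5.8,0.9],"twist": -0.32},
    {"xyz": [0,-6.7,1.2],"twist": -0.37},
    {"xyz": [0,-7.6,1.6],"twist": -0.42},
    {"xyz": [0,-8.5,2.0],"twist": -0.48},
    {"xyz": [0,-9.3,2.5],"twist": -0.53},
  ],
)

```text
t: 62.5
tcp_pos: [0.4464, 0.2428, 0.1428]
ee_rot: [-54.8, 88.8, -5.9]
wrist_force: [-1.7, -0.4, 0.3]
gripper_width: 0.26
```

```bash
python3 - <<'E'
from h import *
s=manip.observe();P=pose(s);print(P[1],s['wrist_force'],s['gripper_width'],s['t'],P[0].round(3))
arc(.73,.21,10)
E
```

```text
[0.44643633 0.24277143 0.14280203] [-1.738945   -0.3942215   0.25356978] 0.25983803376652137 62.5 [[ 0.02  -0.753  0.657]
 [-0.002  0.658  0.753]
 [-1.    -0.017  0.012]]
off [ 0.002  -0.0011]
0.68 [0.0, -0.7, -0.0] -0.04
0.63 [0.0, -1.6, 0.0] -0.09
0.57 [0.0, -2.6, 0.1] -0.14
0.52 [0.1, -3.5, 0.3] -0.2
0.47 [0.1, -4.4, 0.5] -0.25
0.42 [0.1, -5.3, 0.8] -0.3
0.37 [0.1, -6.2, 1.1] -0.35
0.31 [0.1, -7.1, 1.4] -0.4
0.26 [0.2, -7.9, 1.8] -0.46
0.21 [0.2, -8.8, 2.2] -0.51
```

Emit:
arm_command(
  rows=[
    {"xyz": [0,-0.7,0],"twist": -0.04},
    {"xyz": [0,-1.6,0],"twist": -0.09},
    {"xyz": [0,-2.6,0.1],"twist": -0.14},
    {"xyz": [0.1,-3.5,0.3],"twist": -0.2},
    {"xyz": [0.1,-4.4,0.5],"twist": -0.25},
    {"xyz": [0.1,-5.3,0.8],"twist": -0.3},
    {"xyz": [0.1,-6.2,1.1],"twist": -0.35},
    {"xyz": [0.1,-7.1,1.4],"twist": -0.4},
    {"xyz": [0.2,-7.9,1.8],"twist": -0.46},
    {"xyz": [0.2,-7.9,1.8],"twist": -0.46},
  ],
)

```text
t: 63.5
tcp_pos: [0.5189, 0.2043, 0.1426]
ee_rot: [-80.5, 88.8, -5.3]
wrist_force: [0.7, 0.1, 0.6]
gripper_width: 0.263
```

Emit:
arm_command(
  rows=[
    {"xyz": [0,0,0],"twist": 0},
    {"xyz": [0,0,0],"twist": 0},
  ],
  grip=0.55,
)

```text
t: 63.7
tcp_pos: [0.5187, 0.2044, 0.1429]
ee_rot: [-79.8, 88.8, -4.7]
wrist_force: [-0.1, 0.1, 0.0]
gripper_width: 0.449
```

Emit:
arm_command(
  rows=[
    {"xyz": [-2,0,0],"twist": 0},
    {"xyz": [-5,0,0],"twist": 0},
    {"xyz": [-8,0,0],"twist": 0},
    {"xyz": [-10,0,0],"twist": 0},
    {"xyz": [-10,0,0],"twist": 0},
  ],
)

```text
t: 64.2
tcp_pos: [0.5179, 0.2055, 0.2463]
ee_rot: [-74.3, 88.5, 0.9]
wrist_force: [-0.3, 0.1, -0.2]
gripper_width: 0.449
```

```bash
python3 - <<'E'
from h import *
s=manip.observe();P=pose(s);print(P[1],s['wrist_force'],s['gripper_width'],s['t'],P[0].round(3),yaw(),s['joints'])
ov('w44',[(H0[0]-.18*np.sin(a),H0[1]-.18*np.cos(a),.187,.009) for a in(.2,.26,.32)],(0,384,0,512),1.3)
go([.47,.205,.24],90)
E
```

```text
[0.51794129 0.20553591 0.24625855] [-0.29100703  0.11892444 -0.24319163] 0.44864239190805255 64.2 [[ 0.027 -0.966  0.256]
 [ 0.     0.256  0.967]
 [-1.    -0.026  0.007]] 165.1531994052135 [ 22.00237049  11.16993164  -5.57999625  71.82618737  -0.55074759
 -53.16297122]
yaw err -75.1595566796585 j6 -53.16881897689421
xyz [0.31, 4.56, -1.23] twist 1.312 | pos [0.5171 0.2052 0.2442] t 64.25
```

View pics/w44.png

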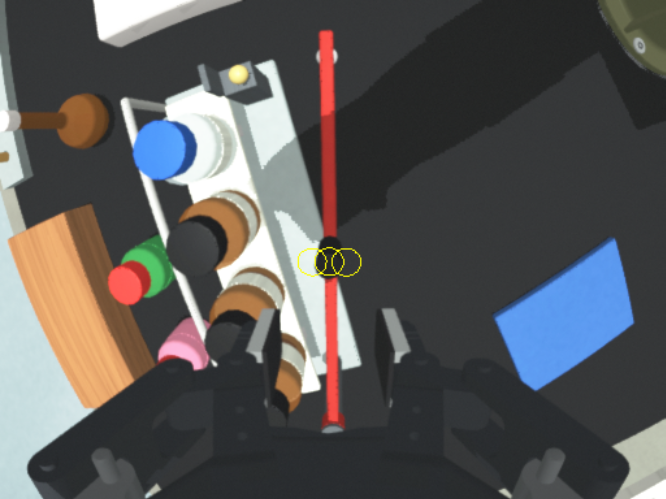

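Emit:
arm_command(
  rows=[
    {"xyz": [0.3,1.5,-0.5],"twist": 0.14},
    {"xyz": [0.3,3,-1],"twist": 0.28},
    {"xyz": [0.3,4.5,-1.5],"twist": 0.42},
    {"xyz": [0.3,4.5,-1.7],"twist": 0.56},
    {"xyz": [0.3,4.5,-1.7],"twist": 0.7},
    {"xyz": [0.3,4.5,-1.7],"twist": 0.84},
    {"xyz": [0.3,4.5,-1.7],"twist": 0.98},
    {"xyz": [0.3,4.5,-1.7],"twist": 1.12},
    {"xyz": [0.3,4.5,-1.7],"twist": 1.24},
    {"xyz": [0.3,4.5,-1.7],"twist": 1.31},
  ],
  grip=1,
)

```text
t: 65.25
tcp_pos: [0.4683, 0.2, 0.2383]
ee_rot: [-3.9, 88.7, -4.0]
wrist_force: [0.5, -0.9, 0.1]
gripper_width: 0.004
```

Emit:
arm_command(
  rows=[
    {"xyz": [0,0,0],"twist": 0},
    {"xyz": [0,0,0],"twist": 0},
  ],
)

```text
t: 65.45
tcp_pos: [0.4674, 0.1997, 0.237]
ee_rot: [-7.1, 88.9, -7.1]
wrist_force: [-0.5, -0.5, 0.4]
gripper_width: 0.0
```

```bash
python3 - <<'E'
from h import *
s=manip.observe();P=pose(s);print(P[1],s['wrist_force'],s['gripper_width'],s['t'],P[0].round(3),yaw(),s['joints'])
ov('w45',[(H0[0]-.18*np.sin(a),H0[1]-.18*np.cos(a),.187,.009) for a in(.26,)],(0,384,0,512),1.3)
go([.475,.202,.143],90)
E
```

```text
[0.46735011 0.19968759 0.23696599] [-0.46892612 -0.54734489  0.38105941] 0.00027801282050518485 65.45 [[ 0.02   0.001  1.   ]
 [-0.002  1.    -0.001]
 [-1.    -0.002  0.02 ]] 89.95769216322151 [ 23.55036501   6.39169709 -12.40915039  70.21751049  -0.58225468
  23.58629354]
yaw err 0.04909983621703873 j6 23.58806556401344
xyz [9.44, 0.25, 0.55] twist -0.001 | pos [0.4676 0.1997 0.2373] t 65.5
```

View pics/w45.png

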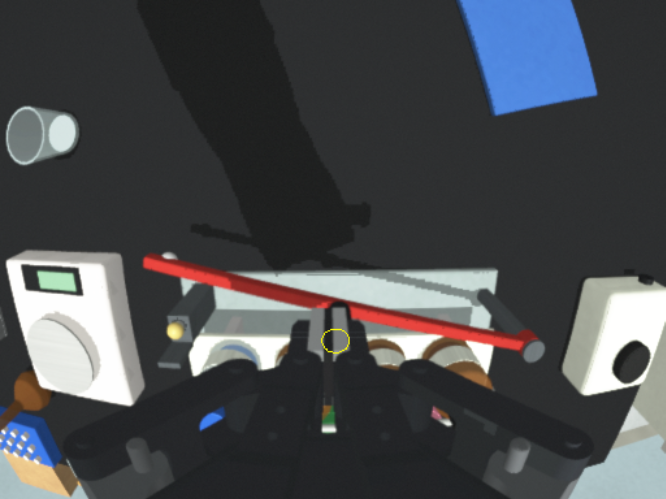

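Emit:
arm_command(
  rows=[
    {"xyz": [3,0.1,0.5],"twist": 0},
    {"xyz": [6,0.1,0.5],"twist": 0},
    {"xyz": [8.5,0.1,0.5],"twist": 0},
    {"xyz": [9.4,0.1,0.5],"twist": 0},
    {"xyz": [9.4,0.1,0.5],"twist": 0},
  ],
)

```text
t: 66.0
tcp_pos: [0.4734, 0.2001, 0.1422]
ee_rot: [-10.8, 89.0, -10.8]
wrist_force: [-0.3, 0.4, -0.2]
gripper_width: 0.005
```

Emit:
arm_command(
  rows=[
    {"xyz": [0,0,0.7],"twist": 0},
    {"xyz": [0,0,1.4],"twist": 0},
    {"xyz": [0,0,2.1],"twist": 0},
    {"xyz": [0,0,2.8],"twist": 0},
    {"xyz": [0,0,3.5],"twist": 0},
    {"xyz": [0,0,4.2],"twist": 0},
    {"xyz": [0,0,4.2],"twist": 0},
  ],
)

```text
t: 66.7
tcp_pos: [0.5165, 0.2001, 0.1429]
ee_rot: [-10.0, 88.9, -10.0]
wrist_force: [0.9, 0.6, 0.1]
gripper_width: -0.002
```

```bash
python3 - <<'E'
from h import *
s=manip.observe();P=pose(s);print(P[1],s['wrist_force'],s['gripper_width'],s['t'],P[0].round(3))
c=manip.capture('wrist');save(c,'w46')
c=manip.capture('scene');save({'pixels':cv2.resize(c['pixels'][90:215,210:385],None,fx=4,fy=4,interpolation=cv2.INTER_CUBIC)},'s46')
E
```

```text
[0.51649994 0.20008548 0.14290813] [0.87239319 0.61521532 0.05377951] -0.0016494430208886918 66.7 [[ 0.018  0.001  1.   ]
 [-0.003  1.    -0.001]
 [-1.    -0.003  0.018]]
```

View pics/w46.png

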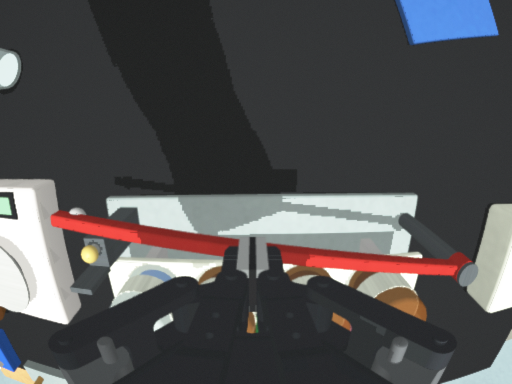

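View pics/s46.png

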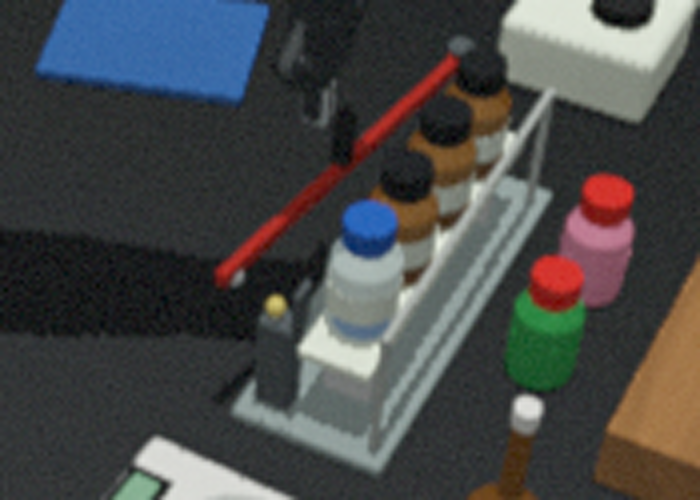

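Emit:
arm_command(
  rows=[
    {"xyz": [0,0,0.6],"twist": 0},
    {"xyz": [0,0,1.2],"twist": 0},
    {"xyz": [0,0,1.8],"twist": 0},
    {"xyz": [0,0,2.2],"twist": 0},
    {"xyz": [0,0,2.2],"twist": 0},
  ],
)

```text
t: 67.3
tcp_pos: [0.5355, 0.2001, 0.1428]
ee_rot: [-12.5, 89.2, -12.6]
wrist_force: [-6.9, -0.1, 3.9]
gripper_width: 0.0
```

```bash
python3 - <<'E'
from h import *
s=manip.observe();P=pose(s);print(P[1],s['wrist_force'],s['gripper_width'],s['t'],P[0].round(3))
c=manip.capture('scene');save({'pixels':cv2.resize(c['pixels'][90:215,210:385],None,fx=4,fy=4,interpolation=cv2.INTER_CUBIC)},'s47')
E
```

```text
[0.5354588 0.2000865 0.1428212] [-6.89375846 -0.14374129  3.92052784] 9.421246523147212e-05 67.3 [[ 0.013  0.     1.   ]
 [-0.003  1.    -0.   ]
 [-1.    -0.003  0.013]]
```

View pics/s47.png

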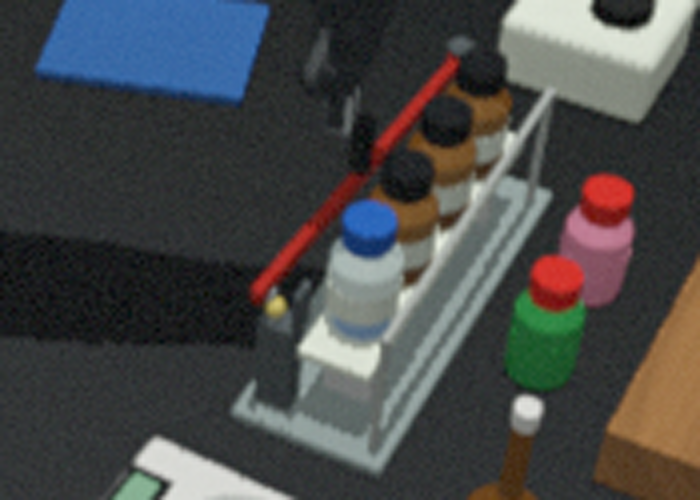

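At the catch (about 7 N). Push on through it.

Emit:
arm_command(
  rows=[
    {"xyz": [0,0,0.4],"twist": 0},
    {"xyz": [0,0,0.8],"twist": 0},
    {"xyz": [0,0,1.0],"twist": 0},
    {"xyz": [0,0,1.0],"twist": 0},
  ],
)

```text
t: 67.75
tcp_pos: [0.5457, 0.2, 0.1427]
ee_rot: [-13.7, 89.2, -13.7]
wrist_force: [-1.4, -0.0, 0.4]
gripper_width: 0.005
```

```bash
python3 - <<'E'
from h import *
s=manip.observe();P=pose(s);print(P[1],s['wrist_force'],s['gripper_width'],s['t'],P[0].round(3))
c=manip.capture('scene');save({'pixels':cv2.resize(c['pixels'][90:215,210:385],None,fx=4,fy=4,interpolation=cv2.INTER_CUBIC)},'s48')
E
```

```text
[0.54569035 0.2000317  0.14272857] [-1.443579   -0.01822608  0.42006567] 0.004912447331101751 67.75 [[ 0.013  0.     1.   ]
 [-0.003  1.    -0.   ]
 [-1.    -0.003  0.013]]
```

View pics/s48.png

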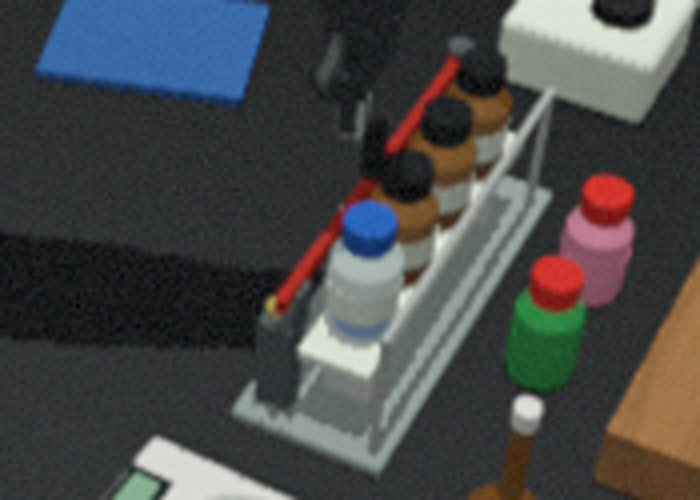

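Emit:
arm_command(
  rows=[
    {"xyz": [0,0,0.15],"twist": 0},
    {"xyz": [0,0,0.3],"twist": 0},
    {"xyz": [0,0,0.3],"twist": 0},
  ],
)

```text
t: 68.1
tcp_pos: [0.5459, 0.2, 0.1426]
ee_rot: [-18.8, 89.5, -18.7]
wrist_force: [-10.5, -1.1, 6.4]
gripper_width: -0.003
```

```bash
python3 - <<'E'
from h import *
s=manip.observe();P=pose(s);print(P[1],s['wrist_force'],s['t'])
E
```

```text
[0.54590076 0.200039   0.142574  ] [-10.52237731  -1.11465969   6.37686096] 68.1
```

Emit:
arm_command(
  rows=[
    {"xyz": [0,0,-1.5],"twist": 0},
    {"xyz": [0,0,-4],"twist": 0},
    {"xyz": [0,0,-7],"twist": 0},
    {"xyz": [-3,0,-9],"twist": 0},
    {"xyz": [-7,0,-10],"twist": 0},
    {"xyz": [-11,0,-10],"twist": 0},
    {"xyz": [-15,0,-10],"twist": 0},
    {"xyz": [-15,0,-10],"twist": 0},
    {"xyz": [-15,0,-10],"twist": 0},
  ],
)

```text
t: 69.0
tcp_pos: [0.446, 0.2009, 0.293]
ee_rot: [-6.5, 89.3, -6.5]
wrist_force: [-0.4, 0.0, -0.6]
gripper_width: -0.002
```

```bash
python3 - <<'E'
from h import *
s=manip.observe();P=pose(s);print(P[1],s['wrist_force'],s['t'])
go([.42,-.1,.32])
c=manip.capture('scene');save({'pixels':cv2.resize(c['pixels'][80:345,120:390],None,fx=2.2,fy=2.2,interpolation=cv2.INTER_CUBIC)},'s49')
c=manip.capture('wrist');save(c,'w49')
E
```

```text
[0.44600349 0.20091583 0.2929675 ] [-0.44606348  0.00956293 -0.60227788] 69.0
xyz [-2.69, -30.09, -2.58] twist 0 | pos [0.446  0.2009 0.293 ] t 69.0
```

View pics/s49.png

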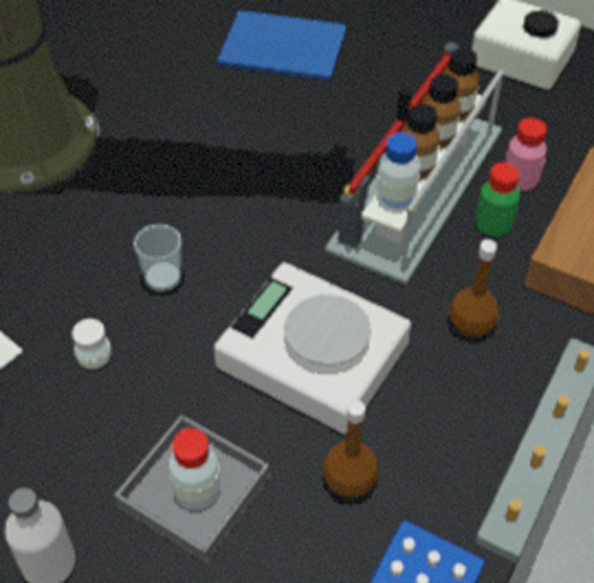

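View pics/w49.png

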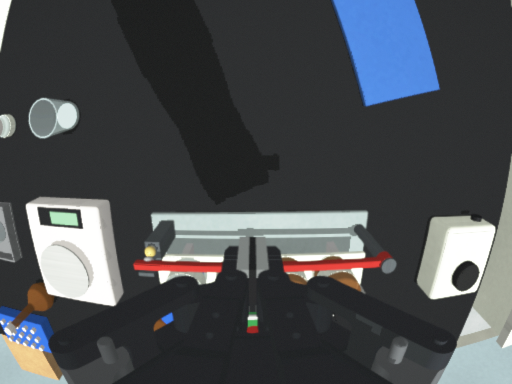

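Emit:
arm_command(
  rows=[
    {"xyz": [-0.5,-4,-0.3],"twist": 0},
    {"xyz": [-1,-8,-0.6],"twist": 0},
    {"xyz": [-1.5,-12,-1],"twist": 0},
    {"xyz": [-1.5,-16,-1],"twist": 0},
    {"xyz": [-1.5,-20,-1],"twist": 0},
    {"xyz": [-1.5,-20,-1],"twist": 0},
    {"xyz": [-1.5,-20,-1],"twist": 0},
  ],
)

```text
t: 69.8
tcp_pos: [0.4339, -0.0003, 0.3052]
ee_rot: [-27.3, 89.7, -27.5]
wrist_force: [0.2, 0.2, 0.1]
gripper_width: 0.003
```

```bash
python3 - <<'E'
from h import *
c=manip.capture('top');save({'pixels':cv2.resize(c['pixels'][120:290,100:430],(792,408),interpolation=cv2.INTER_CUBIC)},'top50')
im=c['pixels'].copy()
a=np.linspace(0,2*np.pi,60)
for x,y,z,r in [(.606,.103,.185,.02),(.606,.174,.185,.02),(.6055,.246,.185,.02),(.605,.318,.185,.02),(.587,-.387,.11,.02)]:
    pts=np.array([proj(c,np.array([x+r*np.cos(t),y+r*np.sin(t),z])) for t in a]); cv2.polylines(im,[pts.round().astype('int32')],True,(255,255,0),1)
save({'pixels':cv2.resize(im[140:230,110:390],(784,252),interpolation=cv2.INTER_CUBIC)},'top50o')
for q in manip.cut_out('tray','top')[:1]:
    cs,_=cv2.findContours(q['mask'].astype('uint8'),0,2); k=max(cs,key=cv2.contourArea); r=cv2.minAreaRect(k); print(r,atz(c,*r[0],.02))
E
```

```text
((354.310791015625, 191.40615844726562), (40.16029739379883, 37.49773025512695), 3.1798300743103027) [ 0.58438529 -0.38439961  0.02      ]
```

View pics/top50.png

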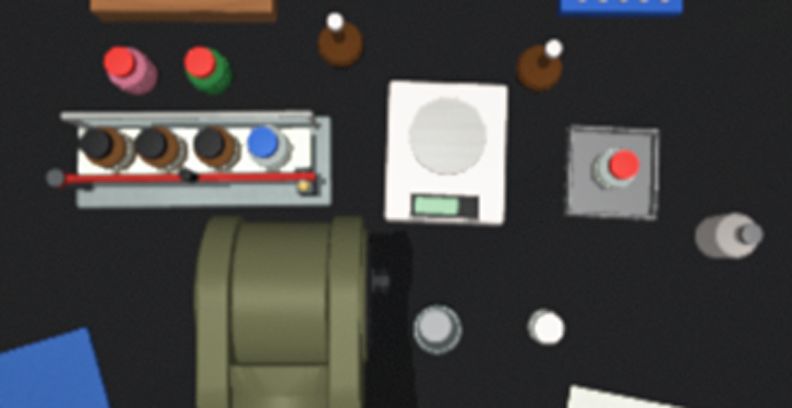

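View pics/top50o.png

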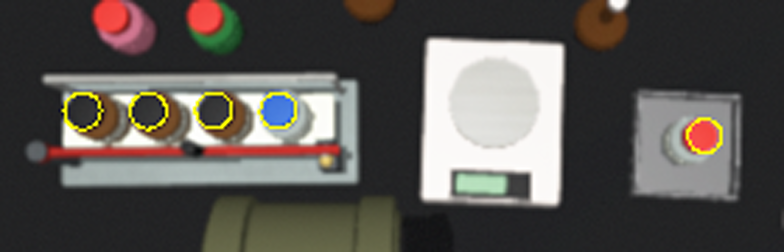

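```bash
python3 - <<'E'
from rig import manip
print(manip.observe()['t'], manip.job_done())
E
```

```text
the job is handed in; nothing more can be done
69.9 None
```

I finished all the steps and handed the job in at 69.9 s of the 210 s allowed. No verdict was reported.

- **Keeper bar:** I swung it open to its stop (about 1.25 rad). After loading I pushed it shut. The resistance rose to about 7 N at the catch and then dropped as it snapped in, and a further push met a hard stop. The last top picture shows the bar lying along the front of the shelf.
- **Weighing:** the blue-capped bottle stood released about 3 mm from the pan centre for over 10 s. I estimate the pan never got near its stop, but I couldn't read how far it was pressed down.
- **Loading:** all three amber bottles were present. They and the blue-capped bottle stand upright on the shelf dots, within about 3 mm of the centre line. The red-capped empty stands near the middle of the tray, which had not moved.
- **Other glassware:** the flasks, beaker, jar and wash bottle appear where they were at the start. I also left the green and pink look-alikes alone.

**What went wrong:** two grasps missed because the fingers closed too high on the cap.
- On the empty, the first try pressed it with about 35 N, but it stayed upright and in place.
- On the blue-capped bottle on the pan, the fingers closed above the cap with no measurable force.

Gripping about 10 mm lower fixed this. The tool also drifted up to about 1.7° from vertical, with no visible effect on the placements.

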